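Box up the slide bolts in the closing fixture

TASK

Pack the finished slide bolts: every one whose bolt is pushed home goes into the packing box, every one whose bolt stands out goes as it is into the rework bin. With the box pushed against the stop by the sliding jaw and the jaw locked by its cam lever, press the lid down until it is seated level; then flip the lever up, draw the jaw well back and set the closed box upright in the low outgoing tray, leaving the oil bottle standing where it is.

Things in the scene. Friction and masses are not known exactly. Their poses are not given: they have to be found in the camera images.
- fixture: closing fixture (fixed to the bench): bed 92 x 275 mm, 10 mm thick, with a fixed stop at its +y end and a sliding jaw with a cam lever at its -y end. Origin on the bench under the bed's centre line; its y axis runs along the bed from jaw to stop, the bed reaches from y = -130 to +145 mm. Face of the stop at y = +125 mm, stop 46 mm high. Two side guides (66 mm apart, tops 17 mm above the bench) keep the box on the centre line
- jaw (a joint): travel of the jaw in m: 0 drawn right back, grows towards the stop (+y of the fixture), 0.056 at its end; about 0.043 when it holds the box against the stop. Slides with about 2 N while the lever is up; the lowered lever locks it
- jaw_knob (a point): top of the black round knob (20 mm across, 28 mm high, this point 60 mm above the bench) on the tail of the jaw, 76 mm behind its face: for pushing and drawing the jaw
- lever (a joint): angle of the jaw's cam lever in rad: 0 upright = jaw free, 1.5 folded down level towards the fixture's -x = jaw locked. Stays where it is left; stiffens through the cam in its second half (a few N at the handle)
- lever_hinge (a point): the lever's hinge, 58 mm above the bench, axis along the fixture's y
- lever_grip (a point): grip point of the lever, 72 mm from the hinge; the handle is a black bar 12 x 12 mm reaching from 32 to 93 mm from the hinge
- box: open plastic packing box (loose), outside 58 (x) x 104 (y) x 62 (z) mm, walls 2 mm, 0.14 kg empty; four sprung snap nubs on the inside of its short walls, 6 mm below the rim. Origin: centre of the underside. It stands on the fixture's bed between jaw and stop, long side along the fixture's y
- lid: grey snap lid of the box (loose), 58 (x) x 104 (y) mm plate 4 mm thick on a plug 14 mm deep, which fits into the mouth with 1.5 mm play on each side; lies plug down. Origin: underside of the plug, 14 mm below the plate's underside. First it rests on the snap nubs about 9 mm too high; a press of about 10 N on its middle seats it: the plate then lies on the rim, with this origin 48 mm above the box's
- lid_grip (a point): top of the lid's raised grip rib, 35 mm above the lid's origin; rib 12 (x) x 56 (y) x 17 mm high
- bin: grey rework bin (fixed), 120 (x) x 140 (y) x 40 mm, walls 3 mm. Origin: centre of the underside
- tray: low sheet-steel outgoing tray (fixed), 110 (x) x 140 (y) mm, lips 10 mm high, floor 2 mm above the bench. Origin: centre of the underside
- latch_a: cabinet slide bolt (loose). Steel housing 64 long x 22 wide x 14 high with 12 mm ears 4 mm thick at both ends (88 mm overall); the round 9 mm steel bolt runs along its own +x, with a 5.6 mm thumb pin that stands up to 4 mm above the housing. Origin: centre of the underside; z up. About 0.125 kg; grip it across the 22 mm. Three to four of the slide bolts are present
- latch_a_bolt (a joint): how far the bolt of latch_a stands out beyond its ear, in m: 0 to 0.003 pushed home, 0.02 or more standing out. Moves only against 5 N
- latch_b: cabinet slide bolt (loose). Steel housing 64 long x 22 wide x 14 high with 12 mm ears 4 mm thick at both ends (88 mm overall); the round 9 mm steel bolt runs along its own +x, with a 5.6 mm thumb pin that stands up to 4 mm above the housing. Origin: centre of the underside; z up. About 0.125 kg; grip it across the 22 mm
- latch_b_bolt (a joint): how far the bolt of latch_b stands out beyond its ear, in m: 0 to 0.003 pushed home, 0.02 or more standing out. Moves only against 5 N
- latch_c: cabinet slide bolt (loose). Steel housing 64 long x 22 wide x 14 high with 12 mm ears 4 mm thick at both ends (88 mm overall); the round 9 mm steel bolt runs along its own +x, with a 5.6 mm thumb pin that stands up to 4 mm above the housing. Origin: centre of the underside; z up. About 0.125 kg; grip it across the 22 mm
- latch_c_bolt (a joint): how far the bolt of latch_c stands out beyond its ear, in m: 0 to 0.003 pushed home, 0.02 or more standing out. Moves only against 5 N
- latch_d: cabinet slide bolt (loose). Steel housing 64 long x 22 wide x 14 high with 12 mm ears 4 mm thick at both ends (88 mm overall); the round 9 mm steel bolt runs along its own +x, with a 5.6 mm thumb pin that stands up to 4 mm above the housing. Origin: centre of the underside; z up. About 0.125 kg; grip it across the 22 mm
- latch_d_bolt (a joint): how far the bolt of latch_d stands out beyond its ear, in m: 0 to 0.003 pushed home, 0.02 or more standing out. Moves only against 5 N
- latch_e: cabinet slide bolt (loose). Steel housing 64 long x 22 wide x 14 high with 12 mm ears 4 mm thick at both ends (88 mm overall); the round 9 mm steel bolt runs along its own +x, with a 5.6 mm thumb pin that stands up to 4 mm above the housing. Origin: centre of the underside; z up. About 0.125 kg; grip it across the 22 mm
- latch_e_bolt (a joint): how far the bolt of latch_e stands out beyond its ear, in m: 0 to 0.003 pushed home, 0.02 or more standing out. Moves only against 5 N
- oil_bottle: oil bottle standing behind the fixture, 35 mm across, 107 mm high: not needed, it must not be knocked over

How it is judged:
On the way, in this order (a step that is already met when the one before it is completed fails the run):
1. the box is held against the stop by the jaw and the lever is folded down (y of box in the frame of fixture above 0.069 m and value of joint jaw above 0.0395 m and value of joint lever above 1.3 rad), for 0.2 s.
2. the lid is seated level on the box while the jaw is locked on it (all of step 1 and z of lid in the frame of box between 0.045 and 0.0505 m and horizontal distance between lid and box below 0.005 m and angle between the z axis of lid and the z axis of box, either way round below 0.035 rad), for 0.2 s.
3. the lever is up and the jaw drawn back from the closed box (value of joint lever below 0.5 rad and value of joint jaw below 0.03 m), for 0.2 s.
At the end, for the whole second after the job is handed in: Slide bolts with bolt home (<8 mm out) lie in the box, those with bolt out (>15 mm) at rest in the bin; lid within 2.5 mm of fully down and level to 0.035 rad; box upright and at rest on the floor of the outgoing tray; lever up (<0.5 rad), jaw back (<30 mm) (all of step 3 and x of latch_a in the frame of box between -0.027 and 0.027 m and y of latch_a in the frame of box between -0.05 and 0.05 m and z of latch_a in the frame of box between -0.005 and 0.05 m and value of joint each of latch_a_bolt, latch_b_bolt, latch_c_bolt below 0.008 m and x of latch_b in the frame of box between -0.027 and 0.027 m and y of latch_b in the frame of box between -0.05 and 0.05 m and z of latch_b in the frame of box between -0.005 and 0.05 m and x of latch_c in the frame of box between -0.027 and 0.027 m and y of latch_c in the frame of box between -0.05 and 0.05 m and z of latch_c in the frame of box between -0.005 and 0.05 m and x of latch_d in the frame of bin between -0.057 and 0.057 m and y of latch_d in the frame of bin between -0.067 and 0.067 m and z of each of latch_d, latch_e in the frame of bin below 0.045 m and value of joint each of latch_d_bolt, latch_e_bolt above 0.015 m and linear speed of each of latch_d, latch_e, box below 0.02 m/s and x of latch_e in the frame of bin between -0.057 and 0.057 m and y of latch_e in the frame of bin between -0.067 and 0.067 m and z of lid in the frame of box between 0.045 and 0.0505 m and horizontal distance between lid and box below 0.005 m and angle between the z axis of lid and the z axis of box, either way round below 0.035 rad and x of box in the frame of tray between -0.05 and 0.05 m and y of box in the frame of tray between -0.065 and 0.065 m and height (world z) of box below 0.008 m and angle between box's own z axis and vertical below 0.06 rad); the robot touches nothing.
It fails at once if the oil bottle is knocked over or shoved more than 6 cm (distance of oil_bottle from where it was at the start of the episode above 0.06 m or angle between oil_bottle's own z axis and vertical above 0.6 rad).
Of latch_a, latch_b, latch_c, latch_d, latch_e only 3 to 4 are there at a start; the rules pass over those that are not, and their reading is None.
At some moment in a run one of lid, latch_a, latch_b, latch_c, latch_d, latch_e may be knocked a few centimetres aside while the robot is not near it.
Once in a run the grip may slacken for a moment while it holds something.
It also fails if it takes over 210 s, if anything falls off the work surface, if the arm or the gripper's body presses on something with over 40 N, if the wrist force passes 120 N, or if a joint passes its speed limit or range.

ROBOT

A 6-joint arm with a two-finger parallel gripper is mounted at the origin on a cart in front of the work surface, level with it; the furniture and walls round the work are solid. World frame = base frame: x ahead of the robot, y to its left, z up, the work surface at z = 0. Lengths are in m, angles in rad, forces in N, time in s.
With the tool pointing down it reaches from about 0.35 to 0.725 m from the base axis. Payload 4.3 kg.
Tool frame: the origin (TCP) lies on the centre line of the jaws, within the pads' length; the fingertips stand bot.tcp_to_tips ahead of it and the grasp point (between the pads) lies 3 mm ahead of it (bot.tcp_to_tips is the distance from the TCP to the fingertips, in m); x points along the fingers, z is the direction in which the jaws open and shut, and the axes are right-handed (so a half turn about x gives the same grasp; the last joint's range is limited). The gripper opens to 85 mm and grips with 20 to 120 N. Pads are 22 mm wide; open, the fingers measure 114 mm over their backs; the gripper's body (76 mm by 85 mm) begins 54 mm behind the grasp point. The pads swing forward as they close: fully open they stand 13 mm farther back than shut.
Start: joints at [1.049, 0.377, 0.081, 1.274, 0, 1.46], TCP at [0.23, 0.527, 0.253] pointing down, gripper open.
Joint ranges: [-2.72, 2.72], [-0.84, 1.66], [-1.02, 1.22], [-1.77, 2.12], [-1.37, 1.28], [-3.14, 3.14]. Speed limits (rad/s): [2.57, 2.57, 3.14, 3.14, 3.14, 3.14].

INTERFACE

Orientations are given as a unit quaternion [w, x, y, z].
In Python, from plant import bot, cams, sign_off, silhouettes gives the robot as it stands.
- The arm moves only by the tool send_rows, never from a script. Its argument "plan" is one flat list of numbers, 7 for each row, row after row: the opening, from 0 (shut) to 1 (fully open), then the shift along the tool's x, y, z in units of 0.03 m (1.0 is 0.03 m), then the turn, a rotation vector about the tool's x, y, z in units of 4 degrees (1.0 is 4 degrees). In form: [gripper, x, y, z, wx, wy, wz, gripper, x, y, z, wx, wy, wz, ...]. A call has 1 to 5 rows; each row shifts and turns the pose as measured when the row begins, along the tool's axes as they then stand; what a row does not reach is not made up. A row lasts 1/8 s, in which the tool goes at most 62.5 mm and 10.7 degrees, less where a joint would pass 70% of its speed; a pose out of reach is approached as far as the arm can. A call with a number of a shift or a turn outside -1 to 1 is refused whole. A call with a gripper value outside its range is refused whole. The fingers move at their own pace and stop on an object; "squeeze" is the grip in N (left out, the last holds). Time passes only in rows, so rows that do not move let the fingers close. It gives the time, the measured TCP pose, the force and the opening at its end, in the units of the state.
- bot.get_obs(): the state, without advancing time (a new reading comes with each control period).
- cams.read_camera(name): name is "scene" or "side" or "wrist"; returns the picture (480x640x3 uint8, red, green, blue); there is no depth.
- cams.camera_params(name): a dict with "camera_matrix" (3x3 intrinsics, pixels), "k1" (the pictures are not rectified: a ray, as slopes to the right and down, at radius r is drawn at 1 + k1 r^2 times it, then the intrinsics apply), "world_to_cam" (4x4, takes a point from world to camera coordinates). Camera axes: x right, y up, looking along -z (the intrinsics and any distortion apply to the point x, -y, -z); pixel columns grow to the right and rows downward; lengths in m; the calibration is good to about 2 mm. A picture is of the moment at which its call begins: read the wrist's pose just before it. camera_params takes no time and is no camera call; for the wrist camera it gives the pose at the moment of the call.
- sign_off(): hands the job in, once; it reports no verdict.
Trained networks look in the newest picture that a camera, given by its name, has taken for a name from the list of things; names that differ only in an ending like _2 or _b are one class to them, and where a whole thing is asked for, a point or a joint stands for the part that bears it (a point fixed in the world has none). Each returns a list of dicts, best first, with "conf" (0 to 1); they miss things now and then, are a little off and sometimes report something else, mostly with a low value. They report only what shows in the picture. A call takes as long as a camera call.
- silhouettes(camera, label): "pixels" (480x640 bool, what is visible of it) and "extent" ([left, top, right, bottom] in pixels, round what is visible of it).
The state is a dict: "t": time; "joint_positions": joint angles; "joint_vel": joint speeds; "joint_torque": joint torques, N m; "position": TCP position; "tcp_rot": TCP orientation; "force": force on the tool from outside, world axes, zero at the start; "torque": the same for the moment, N m; "opening": finger opening in m.
Only numpy, scipy, OpenCV 4.12 (cv2) and the standard library are available. Lean on these libraries where they do the work, as an engineer would, in place of code of your own. Each camera call takes 0.05 s, during which the arm holds its last target.

## Working session

There is one attempt and no reset: what is moved stays moved. The work goes in short steps, Python scripts to look and compute and a tool call to move; the robot and the scene stay as the last step left them, time stands still between calls to the robot, and variables do not carry over. Pictures are saved under pics/ and viewed, and the job is handed in when it is done.

Besides the shell and the picture viewer there is one more tool, called after "Emit:" by a JSON object that holds its "name" and its "arguments", one argument or row to a line. send_rows: Moves the arm, as the interface text tells. Shifts and turns lie within -1 to 1; 1 stands for 0.03 m of shift or 4 degrees of turn. Its arguments: {"type":"object","properties":{"plan":{"type":"array","items":{"type":"number"}},"squeeze":{"type":"number"}},"required":["plan"]}

```bash
ls; mkdir -p pics; python3 - <<'E'
from plant import bot,cams
import cv2
o=bot.get_obs()
print({k:(v if not hasattr(v,'round') else v) for k,v in o.items()}, bot.tcp_to_tips)
for n in ['scene','side','wrist']:
    im=cams.read_camera(n); cv2.imwrite(f'pics/{n}0.png',im[:,:,::-1])
    print(n,cams.camera_params(n))
E
```

```text
pics
{'t': 0.0, 'joint_positions': array([1.04872458e+00, 3.78042810e-01, 7.96419069e-02, 1.27437425e+00,
       3.98750519e-05, 1.46051861e+00]), 'joint_vel': array([ 2.25252470e-04, -1.60634255e-03,  1.07559291e-03,  7.06297749e-05,
        1.19405463e-05, -1.79512252e-03]), 'joint_torque': array([ 2.45550227e-04, -4.63603771e+01,  2.69876146e+01,  2.08432158e-02,
       -8.81939718e-05, -1.07707055e-05]), 'position': array([0.22982104, 0.52642818, 0.25237857]), 'tcp_rot': array([ 0.59103099, -0.38751993,  0.59229175,  0.38691235]), 'force': array([-1.04390563, -0.36356757, -0.11631704]), 'torque': array([-0.01507952, -0.02483559,  0.02445977]), 'opening': 0.08556604407735088} 0.022
scene {'camera_matrix': array([[528.43785498,   0.        , 323.05248938],
       [  0.        , 528.43785498, 237.00308766],
       [  0.        ,   0.        ,   1.        ]]), 'k1': -0.0559982069009096, 'world_to_cam': array([[ 0.83811952, -0.54533604,  0.01281703, -0.45249077],
       [ 0.27770457,  0.44678841,  0.85044711, -0.26408461],
       [-0.46950596, -0.70921697,  0.5259044 , -0.82136484],
 
[... 299 characters left out ...]
27729,  0.07258345, -0.01302497,  0.54618982],
       [-0.05220453, -0.57015028,  0.81988008, -0.01968614],
       [ 0.05208353,  0.81832775,  0.57238711, -1.13420122],
       [ 0.        ,  0.        ,  0.        ,  1.        ]])}
wrist {'camera_matrix': array([[371.27313853,   0.        , 314.88871356],
       [  0.        , 371.27313853, 243.74660371],
       [  0.        ,   0.        ,   1.        ]]), 'k1': -0.05824705742255278, 'world_to_cam': array([[ 0.4006656 ,  0.91622068, -0.00259755, -0.57389065],
       [-0.87680034,  0.38260122, -0.29126873,  0.03808564],
       [-0.2658726 ,  0.1189789 ,  0.95663775, -0.37970152],
       [ 0.        ,  0.        ,  0.        ,  1.        ]])}
```

View pics/scene0.png

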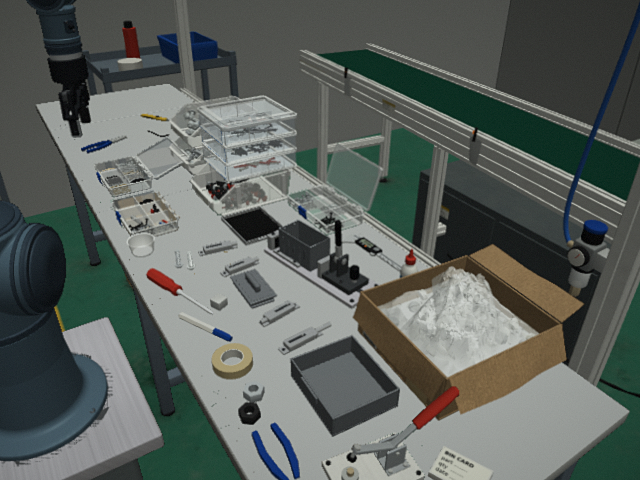

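View pics/side0.png

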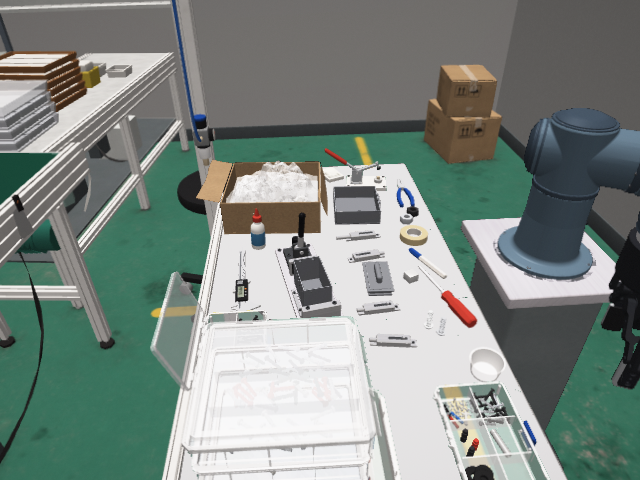

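View pics/wrist0.png

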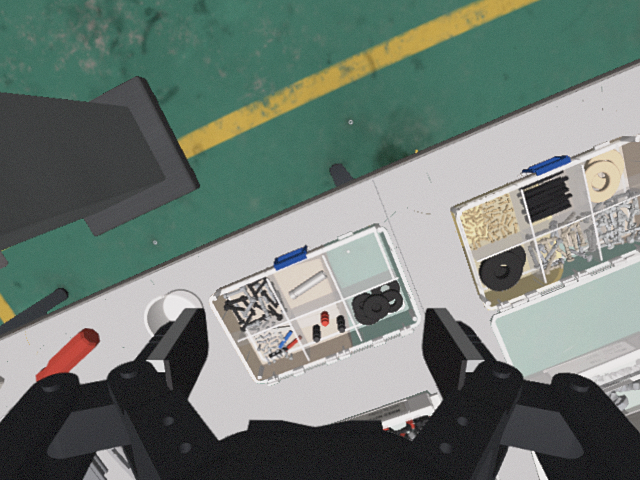

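```bash
cat > h.py <<'E'
import numpy as np, cv2
from plant import bot,cams,silhouettes
from scipy.spatial.transform import Rotation as R
P={}
def par(n):
    if n=='wrist' : return cams.camera_params(n)
    if n not in P: P[n]=cams.camera_params(n)
    return P[n]
def proj(n,X,p=None):
    p=p or par(n); X=np.atleast_2d(X); W=p['world_to_cam']
    c=X@W[:3,:3].T+W[:3,3]; s=np.c_[c[:,0],-c[:,1]]/(-c[:,2:]); 
    s=s*(1+p['k1']*(s**2).sum(1,keepdims=True)); K=p['camera_matrix']
    return s*[K[0,0],K[1,1]]+[K[0,2],K[1,2]]
def rays(n,uv,p=None):
    p=p or par(n); K=p['camera_matrix']; uv=np.atleast_2d(np.asarray(uv,float))
    s=cv2.undistortPoints(uv.reshape(-1,1,2),K,np.array([p['k1'],0,0,0.])).reshape(-1,2)
    W=p['world_to_cam']; d=np.c_[s[:,0],-s[:,1],-np.ones(len(s))]@W[:3,:3]
    return -W[:3,:3].T@W[:3,3], d
def onz(n,uv,z,p=None):
    o,d=rays(n,uv,p); t=(z-o[2])/d[:,2]; return o+t[:,None]*d
def pose():
    o=bot.get_obs(); w,x,y,z=o['tcp_rot']; return o['position'],R.from_quat([x,y,z,w]).as_matrix(),o
def snap(n,name,crop=None,scale=1):
    p=par(n); im=cams.read_camera(n)
    v=im if crop is None else im[crop[1]:crop[3],crop[0]:crop[2]]
    v=cv2.resize(v,None,fx=scale,fy=scale,interpolation=cv2.INTER_CUBIC)
    cv2.imwrite(f'pics/{name}.png',v[:,:,::-1]); return im,p
def delta(target,axis_z=None):
    """remaining shift in tool axes in units .03 m ; turn about tool x to align tool z with yaw (deg, mod180) & level"""
    p,M,o=pose(); s=M.T@(np.asarray(target)-p)/.03
    if axis_z is not None:
        a=np.radians(axis_z); zc=[np.array([np.cos(a),np.sin(a),0])*k for k in (1,-1)]
        best=None
        for zz in zc:
            xx=np.array([0,0,-1.]); T=np.c_[xx,np.cross(zz,xx),zz]
            rv=R.from_matrix(M.T@T).as_rotvec(degrees=True)/4
            if best is None or np.linalg.norm(rv)<np.linalg.norm(best): best=rv
        print('shift',s.round(2),'turn',best.round(2),'j6',o['joint_positions'].round(2))
    else: print('shift',s.round(2))
def st():
    p,M,o=pose(); print('t',round(o['t'],2),'tcp',p.round(4),'x',M[:,0].round(3),'z',M[:,2].round(3),'op',round(o['opening'],4),'F',o['force'].round(1))
E
python3 - <<'E'
from h import *
for n in ['scene','side']:
    cams.read_camera(n)
    for l in ['latch_a','box','lid','bin','tray','fixture','jaw','lever','oil_bottle']:
        for s in silhouettes(n,l):
            if s['conf']<.3: continue
            px=np.argwhere(s['pixels'])[:,::-1]
            z={'latch_a':.007,'lid':.015,'box':.04,'bin':.02,'tray':.002}.get(l,.02)
            r=cv2.minAreaRect(px.astype(np.float32))
            print(n,l,round(s['conf'],2),np.round(s['extent']),px.mean(0).round(1),onz(n,px.mean(0),z).round(3),len(px))
E
```

```text
scene latch_a 0.72 [260. 299. 298. 326.] [278.7 312.1] [[ 0.43  -0.012  0.007]] 461
scene latch_a 0.63 [198. 240. 237. 258.] [217.3 247. ] [[0.423 0.264 0.007]] 368
scene latch_a 0.63 [279. 324. 331. 350.] [301.2 338.5] [[ 0.429 -0.098  0.007]] 559
scene box 0.6 [278. 219. 334. 270.] [304.1 244.1] [[0.571 0.125 0.04 ]] 1857
scene lid 0.65 [257. 302. 289. 323.] [263.7 319.8] [[ 0.392 -0.025  0.015]] 37
scene lid 0.57 [231. 271. 277. 309.] [253.5 287.6] [[0.42  0.073 0.015]] 1096
scene lid 0.49 [276. 321. 332. 353.] [301.8 338.3] [[ 0.426 -0.106  0.015]] 530
scene bin 0.94 [292. 336. 402. 437.] [343.7 384.2] [[ 0.424 -0.238  0.02 ]] 6894
scene tray 0.79 [222. 204. 286. 246.] [251.9 224.4] [[0.54  0.321 0.002]] 1403
scene tray 0.41 [280. 321. 331. 354.] [303.7 337.5] [[ 0.437 -0.093  0.002]] 603
scene fixture 0.76 [264. 221. 377. 307.] [327.6 270.3] [[0.576 0.039 0.02 ]] 2914
scene fixture 0.43 [235. 270. 275. 306.] [253.8 287.8] [[0.418 0.066 0.02 ]] 1029
scene jaw 0.56 [318. 219. 369. 295.] [340.6 268.2] [[0.604 0.03  0.02 ]] 1457
scene lever 0.64 [336. 218. 342. 258.] [338.3 239.4] [
[... 613 characters left out ...]
0.31 [361. 262. 395. 294.] [378.  277.8] [[0.417 0.075 0.007]] 902
side lid 0.87 [362. 260. 393. 301.] [377.6 278.5] [[0.421 0.087 0.015]] 933
side lid 0.63 [357. 301. 397. 321.] [377.9 307.6] [[0.437 0.179 0.015]] 468
side lid 0.42 [370. 339. 416. 344.] [392.2 340.5] [[0.426 0.271 0.015]] 492
side bin 0.87 [334. 185. 382. 222.] [356.1 204.5] [[ 0.424 -0.228  0.02 ]] 1722
side fixture 0.86 [274. 212. 345. 318.] [302.9 276.9] [[0.585 0.073 0.02 ]] 1847
side jaw 0.7 [282. 218. 314. 274.] [297.2 246.2] [[ 0.593 -0.045  0.02 ]] 717
side lever 0.49 [294. 215. 306. 250.] [300.7 230.7] [[ 0.582 -0.111  0.02 ]] 218
side oil_bottle 0.55 [252. 206. 269. 252.] [257.5 232.1] [[ 0.69  -0.115  0.02 ]] 453
```

```bash
python3 - <<'E'
from h import *
snap('scene','s1',(130,200,430,420),2.6); snap('side','s2',(200,180,440,360),3)
E
```

```text
(no output)
```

View pics/s1.png

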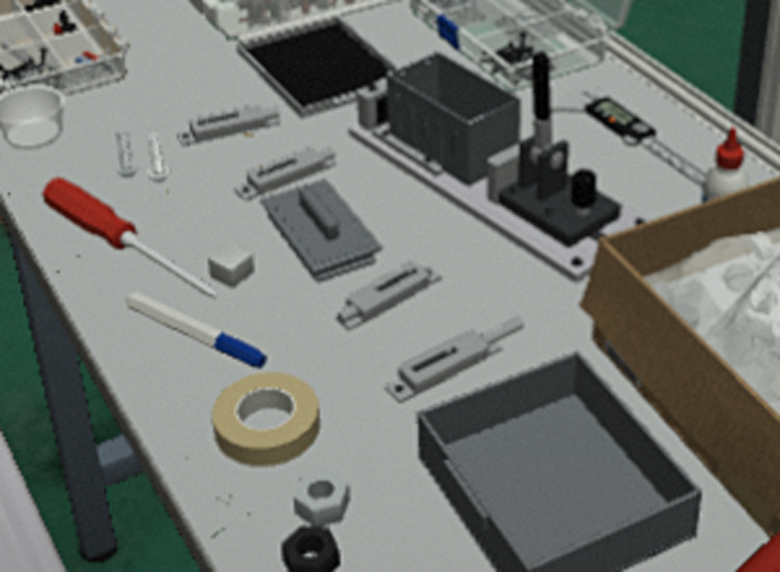

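View pics/s2.png

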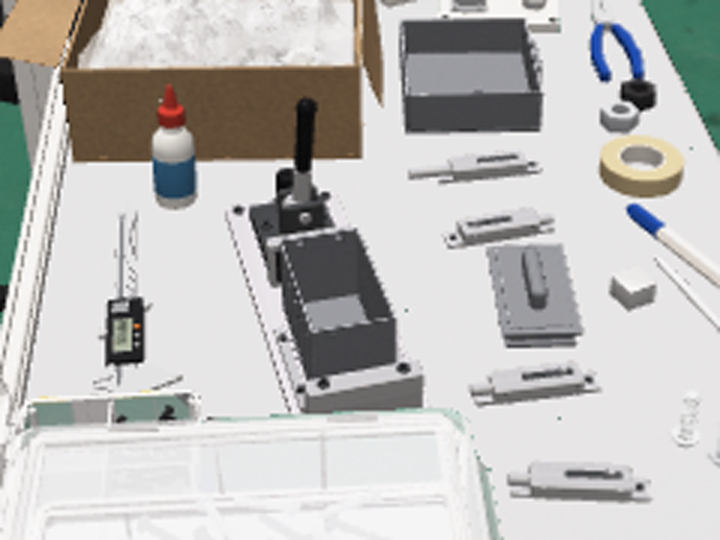

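```bash
python3 - <<'E'
from h import *
st(); delta([0.44,0.10,0.35],90); delta([0.44,0.10,0.35],0)
E
```

```text
t 1.25 tcp [0.2302 0.527  0.2533] x [ 0.  0. -1.] z [0.4   0.916 0.   ] op 0.0854 F [-0.3 -0.3 -0.5]
shift [ -3.22 -12.11 -10.24] turn [-5.9  0.   0. ] j6 [ 1.05  0.38  0.08  1.27 -0.    1.46]
shift [ -3.22 -12.11 -10.24] turn [16.6  0.  -0. ] j6 [ 1.05  0.38  0.08  1.27 -0.    1.46]
```

Emit:
{"name": "send_rows", "arguments": {
  "plan": [1,-0.5,-1,-0.85,0,0,0,1,-0.5,-1,-0.85,0,0,0,1,-0.5,-1,-0.85,0,0,0,1,-0.5,-1,-0.85,0,0,0,1,-0.5,-1,-0.85,0,0,0]
}}

```text
t: 1.88
position: [0.3178, 0.3469, 0.3288]
tcp_rot: [0.59, -0.389, 0.591, 0.388]
force: [0.0, 0.3, 0.1]
opening: 0.0854
```

Emit:
{"name": "send_rows", "arguments": {
  "plan": [1,-0.5,-1,-0.85,0,0,0,1,-0.2,-1,-0.85,0,0,0,1,0,-1,-0.85,0,0,0,1,0,-1,-0.85,0,0,0,1,0,-1,-0.85,-1,0,0]
}}

```text
t: 2.5
position: [0.4083, 0.1649, 0.3533]
tcp_rot: [0.578, -0.411, 0.574, 0.409]
force: [-0.7, -0.0, -0.5]
opening: 0.0855
```

Emit:
{"name": "send_rows", "arguments": {
  "plan": [1,0,-0.5,-0.5,-1,0,0,1,0,0,0,-1,0,0,1,0,0,0,-1,0,0,1,0,0,0,-1,0,0,1,0,0,0,-1,0,0]
}}

```text
t: 3.12
position: [0.4191, 0.142, 0.3538]
tcp_rot: [-0.497, 0.507, -0.493, -0.504]
force: [0.0, -0.2, -0.6]
opening: 0.0855
```

```bash
python3 - <<'E'
from h import *
st(); delta([0.44,0.10,0.35],90)
snap('wrist','w1')
E
```

```text
t 3.12 tcp [0.4191 0.142  0.3538] x [ 0.007  0.001 -1.   ] z [-0.02   1.     0.001] op 0.0855 F [ 0.  -0.2 -0.6]
shift [ 0.13 -0.67 -1.41] turn [0.29 0.01 0.1 ] j6 [ 0.18  0.09 -0.03  1.44 -0.    0.16]
```

View pics/w1.png

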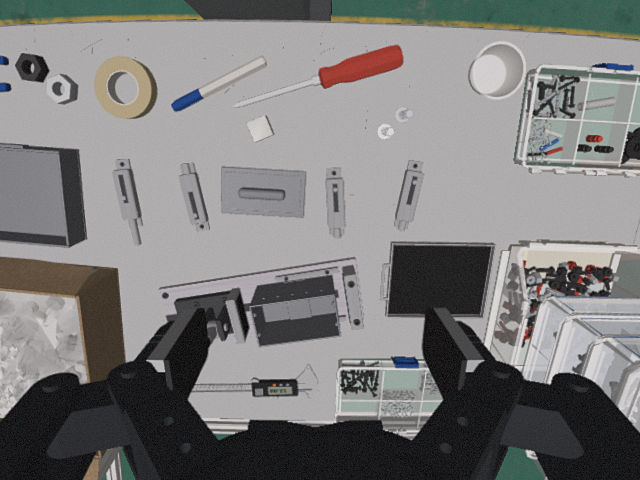

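Emit:
{"name": "send_rows", "arguments": {
  "plan": [1,0.3,-1,-0.7,0,0,0,1,0.3,-1,-0.7,0.3,0,0,1,0.3,-1,0,0,0,0,1,0,0,0,0,0,0,1,0,0,0,0,0,0]
}}

```text
t: 3.8
position: [0.5121, 0.1004, 0.3276]
tcp_rot: [0.503, -0.501, 0.498, 0.498]
force: [-0.6, 0.1, -0.2]
opening: 0.0853
```

```bash
python3 - <<'E'
from h import *
import pickle
st()
im,p=snap('wrist','w2'); pickle.dump(p,open('w2p.pkl','wb'))
for l in ['latch_a','box','lid','bin','tray','fixture','jaw','lever','oil_bottle']:
    for s in silhouettes('wrist',l):
        if s['conf']<.3: continue
        px=np.argwhere(s['pixels'])[:,::-1]
        z={'latch_a':.012,'lid':.03,'box':.05,'bin':.02,'tray':.01}.get(l,.02)
        w=onz('wrist',px,z,p)[:,:2].astype(np.float32)
        r=cv2.minAreaRect(w)
        print(l,round(s['conf'],2),np.round(s['extent']),'mean',w.mean(0).round(4),'rect',np.round(r[0],4),np.round(r[1],4),round(r[2],1))
cv2.imwrite('pics/w2c.png',cv2.resize(im[120:340,100:420],None,fx=2.5,fy=2.5,interpolation=cv2.INTER_CUBIC)[:,:,::-1])
E
```

```text
t 3.8 tcp [0.5121 0.1004 0.3276] x [ 0.008  0.001 -1.   ] z [0.003 1.    0.001] op 0.0853 F [-0.6  0.1 -0.2]
latch_a 0.89 [197.  81. 235. 161.] mean [ 0.4309 -0.0119] rect [ 0.4313 -0.0124] [0.0898 0.0262] 10.7
latch_a 0.85 [125.  81. 156. 180.] mean [ 0.4319 -0.0968] rect [ 0.4396 -0.0968] [0.1092 0.0265] 5.4
latch_a 0.68 [364.  86. 390. 168.] mean [0.4348 0.1671] rect [0.4364 0.1676] [0.0887 0.0244] 3.1
box 0.73 [192. 228. 279. 304.] mean [0.5839 0.009 ] rect [0.5914 0.0084] [0.0817 0.095 ] 12.1
box 0.55 [282. 207. 384. 289.] mean [0.5676 0.1206] rect [0.5682 0.1204] [0.0769 0.1097] 10.0
box 0.45 [202.  83. 220. 144.] mean [ 0.4053 -0.0074] rect [ 0.4223 -0.0052] [0.0608 0.0078] 7.7
lid 0.94 [251.  84. 342. 145.] mean [0.4213 0.0774] rect [0.4217 0.078 ] [0.1001 0.058 ] 87.5
lid 0.37 [179. 195. 407. 306.] mean [0.57   0.0504] rect [0.5771 0.0741] [0.1026 0.2643] 10.8
bin 0.68 [  1.  61.  95. 185.] mean [ 0.4277 -0.207 ] rect [ 0.4278 -0.2105] [0.1191 0.1313] 84.3
bin 0.62 [214. 265. 249. 307.] mean [ 0.6237 -0.0061] rect [ 0.6241 -0.005 ] [0.0228 0.0667] 53.8
tray 0.96 [426. 168. 549. 261.] mean [0.5378 0.3103] rect [0.5404 0.3091] [0.1112 0.1504] 0.4
fixture 0.73 [179. 192. 407. 302.] mean [0.5732 0.0496] rect [0.5806 0.0729] [0.1059 0.272 ] 11.0
jaw 0.91 [191. 229. 274. 304.] mean [0.5949 0.0019] rect [0.6027 0.0013] [0.087  0.1021] 11.6
lever 0.86 [211. 265. 249. 305.] mean [ 0.6232 -0.0058] rect [ 0.6235 -0.005 ] [0.0231 0.0693] 53.3
lever 0.63 [195.  81. 235. 163.] mean [ 0.431  -0.0098] rect [ 0.4314 -0.0099] [0.0867 0.024 ] 10.2
```

View pics/w2.png

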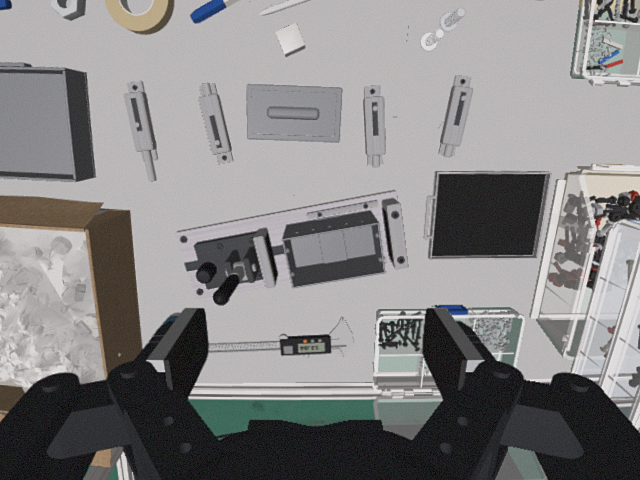

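View pics/w2c.png

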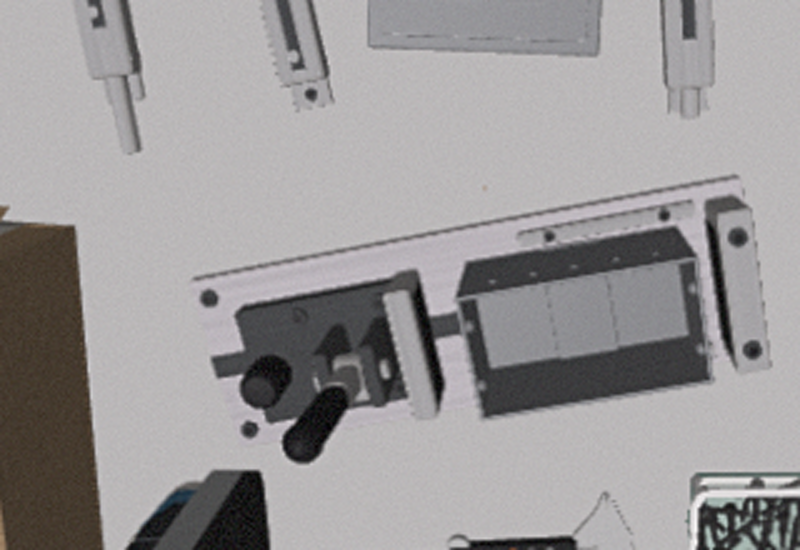

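```bash
python3 - <<'E'
from h import *
import pickle
p=pickle.load(open('w2p.pkl','rb'))
f=lambda a,z: onz('wrist',np.array(a)/2.5+[100,120],z,p)[:,:2]
b=f([(458,297),(696,258),(714,381),(482,418)],.072); print('box rim',b.round(4),b.mean(0),np.linalg.norm(np.roll(b,-1,0)-b,axis=1).round(4))
e=f([(192,280),(740,178)],.010); print('bed',e.round(4),np.linalg.norm(e[1]-e[0]),np.degrees(np.arctan2(*(e[1]-e[0])[::-1])))
s=f([(722,210),(750,207),(770,366),(738,371)],.046);print('stop',s.round(4))
h=f([(209,298),(249,429)],.010);print('holes',h.round(4),h.mean(0))
h=f([(737,237),(752,350)],.046);print('stop holes',h.round(4),h.mean(0))
y=e[1]-e[0];y/=np.linalg.norm(y);x=np.array([y[1],-y[0]])
o=e[0]+.046*x+.130*y; o2=e[1]+.046*x-.145*y; print('origin',o,o2,x,y)
F=lambda q:((q-o)@x,(q-o)@y)
for n,q in [('box',b),('stop',s)]: print(n,(q-o)@np.c_[x,y])
k=f([(266,388)],.06);print('knob',k,(k-o)@np.c_[x,y])
E
```

```text
box rim [[0.5492 0.0668]
 [0.5326 0.1665]
 [0.5877 0.177 ]
 [0.6048 0.0757]] [0.56856268 0.12153122] [0.1011 0.0562 0.1027 0.0563]
bed [[ 0.5584 -0.0699]
 [ 0.5092  0.1966]] 0.2709919202393109 100.45409297699268
stop [[0.5174 0.1816]
 [0.5161 0.1939]
 [0.5908 0.208 ]
 [0.5932 0.1933]]
holes [[ 0.5677 -0.0624]
 [ 0.6385 -0.0493]] [ 0.60311452 -0.05583537]
stop holes [[0.5296 0.1889]
 [0.5829 0.1991]] [0.55625292 0.1940262 ]
origin [0.580037   0.06633586] [0.58076426 0.06239431] [0.9834006  0.18144766] [-0.18144766  0.9834006 ]
box [[-0.03026363  0.00605874]
 [-0.02850794  0.10715871]
 [ 0.02765209  0.10747807]
 [ 0.02604435  0.00474903]]
stop [[-0.04064523  0.12470445]
 [-0.03971954  0.13703791]
 [ 0.03632899  0.13740214]
 [ 0.03600605  0.12243671]]
knob [[ 0.59527704 -0.0223872 ]] [[-0.00111153 -0.09001557]]
```

```bash
python3 - <<'E'
from h import *
import pickle
p=pickle.load(open('w2p.pkl','rb'))
o=np.array([.5804,.0645]);a=np.radians(10.3);x=np.array([np.cos(a),np.sin(a)]);y=np.array([-np.sin(a),np.cos(a)]);B=np.c_[x,y]
g=lambda uv,z:(onz('wrist',uv,z,p)[:,:2].round(3),((onz('wrist',uv,z,p)[:,:2]-o)@B).round(3))
print('carton bottom',g([(133,225),(142,370)],0)); print('carton rim', g([(130,212),(135,330)],.12))
print('lever top',g([(220,296)],.148),'hinge',g([(238,269)],.058))
print('bottle', [ (n,onz(n,q,z)[:,:2].round(3)) for n,q,z in [('scene',(409,250),.107),('side',(257,213),.107)]])
n='side'
# hinge px in side/scene crop: bolt ~ (297,218)/3+(200,180)
print(proj('side',np.r_[o+B@[0,-.045],.058]),proj('side',np.r_[o+B@[0,-.045],.150]))
print('jaw face top',g([(264,234),(277,283)],.05))
E
```

```text
carton bottom (array([[ 0.552, -0.129],
       [ 0.768, -0.15 ]]), array([[-0.063, -0.185],
       [ 0.146, -0.245]]))
carton rim (array([[ 0.509, -0.068],
       [ 0.631, -0.083]]), array([[-0.094, -0.118],
       [ 0.023, -0.154]]))
lever top (array([[0.579, 0.016]]), array([[-0.01 , -0.048]])) hinge (array([[0.589, 0.014]]), array([[-0.001, -0.052]]))
bottle [('scene', array([[ 0.678, -0.09 ]])), ('side', array([[ 0.682, -0.063]]))]
[[299.61590422 248.96004662]] [[298.11953248 213.93132628]]
jaw face top (array([[0.55 , 0.044],
       [0.609, 0.056]]), array([[-0.034, -0.015],
       [ 0.027, -0.013]]))
```

```bash
python3 - <<'E'
from h import *
import pickle
p=pickle.load(open('w2p.pkl','rb'))
for z in (0,.05,.1,.15): print(z,proj('wrist',[.552,-.129,z],p),proj('scene',[.552,-.129,z]),proj('side',[.552,-.129,z]))
for nm in ['scene','side','wrist']:
    im,_=snap(nm,'t_'+nm)
E
```

```text
0 [[133.01301811 225.2280091 ]] [[365.97695895 326.81297788]] [[312.108976   232.84368423]]
0.05 [[112.74651674 236.33664872]] [[367.52887087 306.01679449]] [[311.72244022 216.33459543]]
0.1 [[ 87.55996185 250.23041252]] [[369.16124622 284.01473436]] [[311.31707251 199.01044523]]
0.15 [[ 55.52572854 268.05320794]] [[370.87942835 260.71303879]] [[310.89152952 180.81219588]]
```

View pics/t_side.png

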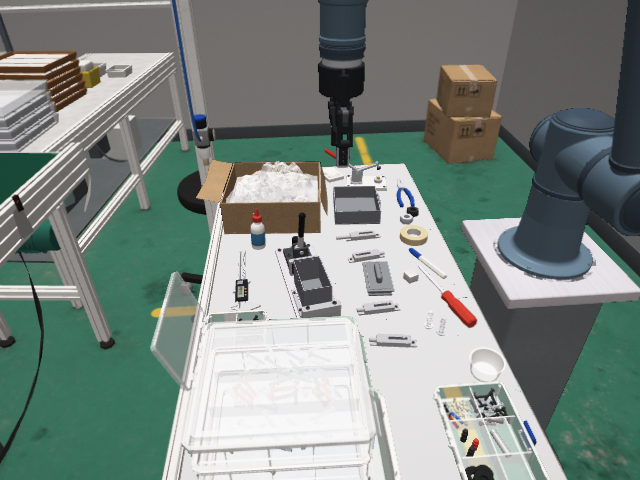

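```bash
cat >> h.py <<'E'
FO=np.array([.5804,.0645]);FA=10.3
def fx(x,y,z):
    a=np.radians(FA); B=np.array([[np.cos(a),-np.sin(a)],[np.sin(a),np.cos(a)]]); return np.r_[FO+B@[x,y],z]
def infx(P):
    a=np.radians(FA); B=np.array([[np.cos(a),-np.sin(a)],[np.sin(a),np.cos(a)]]); return np.r_[B.T@(np.asarray(P)[:2]-FO),P[2]]
def stf():
    st(); print('in fixture',infx(pose()[0]).round(4))
E
python3 - <<'E'
from h import *
delta(fx(0,-.092,.20),100.3); print(fx(0,-.088,.12))
E
```

```text
shift [ 4.27 -2.79 -4.21] turn [-2.61  0.01  0.13] j6 [0.07 0.25 0.1  1.41 0.   0.07]
[ 0.59613459 -0.02208188  0.12      ]
```

Emit:
{"name": "send_rows", "arguments": {
  "plan": [0,0.5,-0.6,-0.9,-0.66,0,0,0,0.5,-0.6,-0.9,-0.65,0,0,0,0.5,-0.6,-0.9,-0.65,0,0,0,0.5,-0.6,-0.9,-0.65,0,0,0,0.5,0,0,0,0,0.1]
}}

```text
t: 5.08
position: [0.5958, -0.0047, 0.2526]
tcp_rot: [-0.453, 0.546, -0.45, -0.543]
force: [0.2, 0.4, 0.4]
opening: 0.0002
```

```bash
python3 - <<'E'
from h import *
stf();delta(fx(0,-.092,.20),100.3)
E
```

```text
t 5.08 tcp [ 0.5958 -0.0047  0.2526] x [ 0.006  0.    -1.   ] z [-0.186  0.983 -0.001] op 0.0002 F [0.2 0.4 0.4]
in fixture [ 0.0028 -0.0708  0.2526]
shift [ 1.75  0.11 -0.7 ] turn [ 0.11 -0.01  0.09] j6 [-0.11  0.42  0.14  1.29  0.   -0.3 ]
```

Emit:
{"name": "send_rows", "arguments": {
  "plan": [0,0,0,-0.9,0,0,0.1,0,0.8,0.1,0,0,0,0,0,1,0,0,0,0,0,0,1,0,0,0,0,0,0,1,0,0,0,0,0]
}}

```text
t: 5.7
position: [0.5969, -0.0297, 0.1358]
tcp_rot: [0.451, -0.544, 0.451, 0.545]
force: [-0.2, -0.7, 0.5]
opening: 0.0001
```

```bash
python3 - <<'E'
from h import *
stf();delta(fx(0,-.095,.12),100.3)
snap('side','p1',(240,180,400,300),4);
snap('wrist','p1w')
E
```

```text
t 5.7 tcp [ 0.5969 -0.0297  0.1358] x [-0.     0.001 -1.   ] z [-0.186  0.983  0.001] op 0.0001 F [-0.2 -0.7  0.5]
in fixture [-0.0006 -0.0956  0.1358]
shift [ 0.53 -0.02  0.02] turn [ 0.11  0.01 -0.  ] j6 [-0.16  0.48 -0.07  1.02  0.   -0.34]
```

View pics/p1.png

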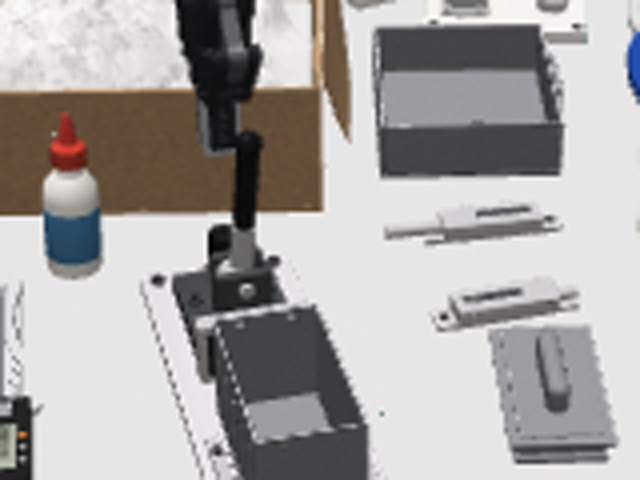

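View pics/p1w.png

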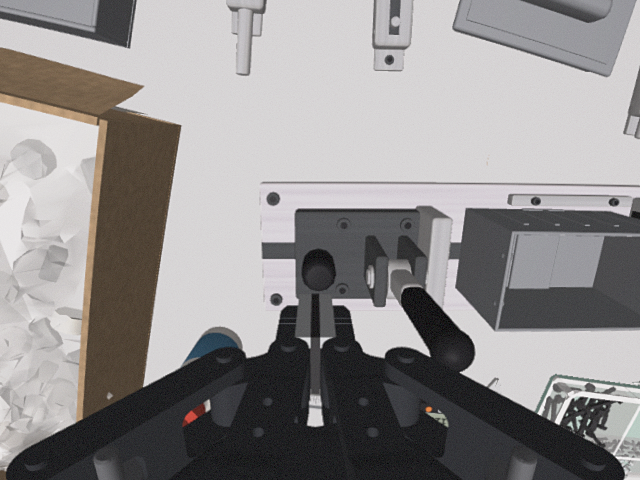

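```bash
python3 - <<'E'
from h import *
for q in [(0,-.0956,.114),(0,-.05,.151),(0,-.05,.09),(-.01,-.05,.151)]: print(q,(proj('side',fx(*q))-[240,180])*4)
p=par('wrist')
for q in [(0,-.09,.06),(0,-.05,.151),(0,-.05,.058)]: print(q,proj('wrist',fx(*q),p))
E
```

```text
(0, -0.0956, 0.114) [[215.39003903 145.12257094]]
(0, -0.05, 0.151) [[230.38240337 129.42717596]]
(0, -0.05, 0.09) [[234.47376604 223.81827637]]
(-0.01, -0.05, 0.151) [[248.59842306 126.80324558]]
(0, -0.09, 0.06) [[323.26397657 276.40880809]]
(0, -0.05, 0.151) [[451.11499794 378.21641454]]
(0, -0.05, 0.058) [[393.77313518 275.43961441]]
```

Emit:
{"name": "send_rows", "arguments": {
  "plan": [0,0.35,0.25,0.3,0,0,0,0,0,0,0.5,0,0,0,0,0,0,0.5,0,0,0,0,0,0,0.2,0,0,0]
}}

```text
t: 6.3
position: [0.5804, 0.0151, 0.1276]
tcp_rot: [-0.45, 0.545, -0.452, -0.544]
force: [-0.1, -4.0, 1.2]
opening: -0.0004
```

```bash
python3 - <<'E'
from h import *
stf()
snap('side','p2',(240,180,400,300),4);
E
```

```text
t 6.3 tcp [0.5804 0.0151 0.1276] x [-0.001 -0.002 -1.   ] z [-0.186  0.983 -0.002] op -0.0004 F [-0.1 -4.   1.2]
in fixture [-0.0088 -0.0486  0.1276]
```

View pics/p2.png

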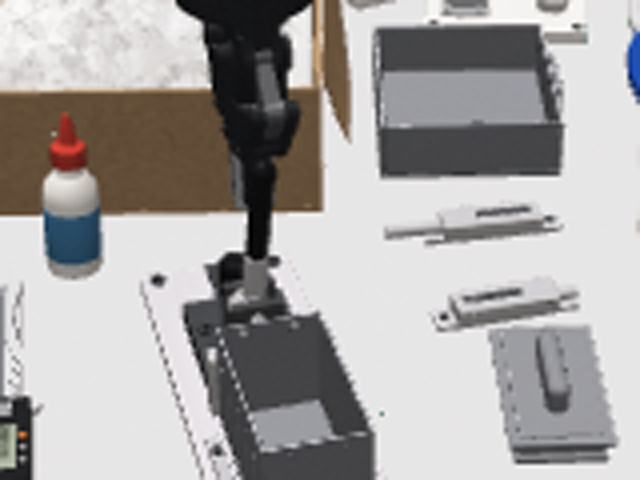

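Emit:
{"name": "send_rows", "arguments": {
  "plan": [0,0,0,0.25,0,0,0,0,0,0,0.2,0,0,0]
}}

```text
t: 6.6
position: [0.5798, 0.0263, 0.1295]
tcp_rot: [-0.45, 0.547, -0.453, -0.541]
force: [0.8, -16.5, 6.1]
opening: -0.0001
```

Emit:
{"name": "send_rows", "arguments": {
  "plan": [0,0,0,0.2,0,0,0]
}}

```text
t: 6.72
position: [0.5805, 0.0287, 0.131]
tcp_rot: [-0.449, 0.549, -0.455, -0.538]
force: [1.4, -14.9, 6.8]
opening: -0.0
```

Emit:
{"name": "send_rows", "arguments": {
  "plan": [0,0,0,0.2,0,0,0]
}}

```text
t: 6.85
position: [0.5811, 0.031, 0.1325]
tcp_rot: [-0.448, 0.552, -0.458, -0.534]
force: [0.2, -12.7, 6.4]
opening: 0.0002
```

```bash
python3 - <<'E'
from h import *
stf()
snap('side','p3',(240,180,400,300),4); snap('wrist','p3w')
E
```

```text
t 6.85 tcp [0.5811 0.031  0.1325] x [ 0.011 -0.026 -1.   ] z [-0.179  0.983 -0.027] op 0.0002 F [  0.2 -12.7   6.4]
in fixture [-0.0053 -0.0331  0.1325]
```

View pics/p3w.png

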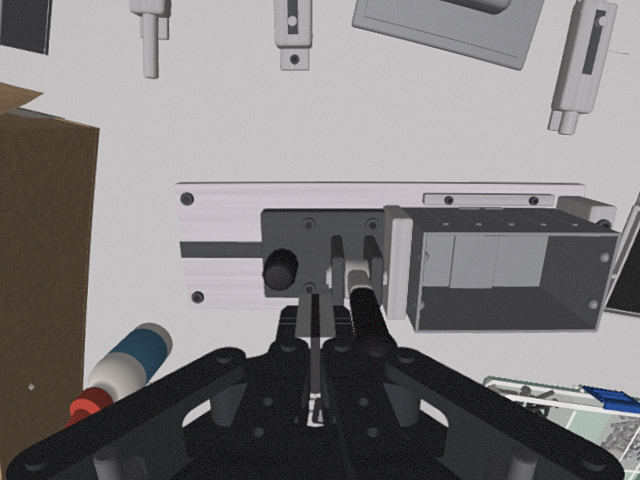

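```bash
python3 - <<'E'
from h import *
p=par('wrist')
for uv,z in [((281,270),.06),((421,233),.072),((599,329),.072),((617,234),.072),((390,206),.046),((415,331),.072)]: print(uv,infx(onz('wrist',uv,z,p)[0]).round(4))
E
```

```text
(281, 270) [-0.0044 -0.0541  0.06  ]
(421, 233) [-0.0298  0.0184  0.072 ]
(599, 329) [0.0248 0.1239 0.072 ]
(617, 234) [-0.0303  0.1205  0.072 ]
(390, 206) [-0.0382  0.0066  0.046 ]
(415, 331) [0.026  0.0201 0.072 ]
```

View pics/p3.png

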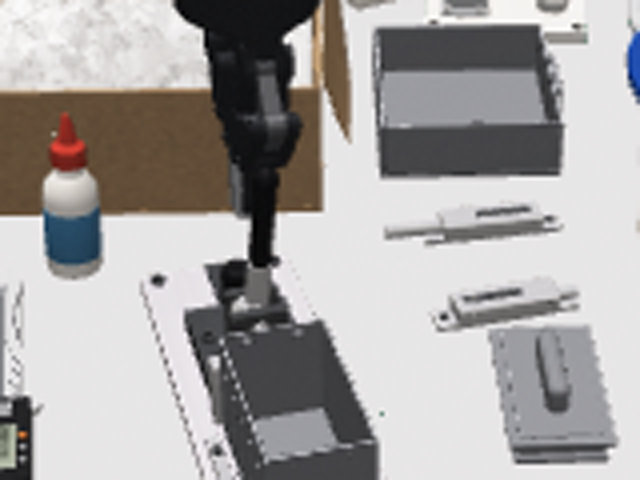

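Emit:
{"name": "send_rows", "arguments": {
  "plan": [0,-0.5,0,-0.6,0,0,0,0,-1,0,-0.2,0,0,0,0,-0.6,-1,0,0,0,0]
}}

```text
t: 7.32
position: [0.612, 0.0145, 0.1975]
tcp_rot: [-0.449, 0.549, -0.457, -0.537]
force: [1.2, -0.1, 0.1]
opening: -0.0006
```

```bash
python3 - <<'E'
from h import *
stf();delta(fx(.038,-.015,.15),100.3)
E
```

```text
t 7.33 tcp [0.612  0.0145 0.1975] x [ 0.005 -0.021 -1.   ] z [-0.179  0.984 -0.021] op -0.0006 F [ 1.2 -0.1  0.1]
in fixture [ 0.0221 -0.0549  0.1975]
shift [ 1.56 -0.53  1.36] turn [ 0.   -0.31  0.02] j6 [-0.07  0.47  0.07  1.17 -0.02 -0.25]
```

Emit:
{"name": "send_rows", "arguments": {
  "plan": [0,0,-0.6,0.7,0,-0.31,0,0,0,0,0.65,0,0,0,0,0.8,0,0,0,0,0,0,0.8,0,0,0,0,0]
}}

```text
t: 7.82
position: [0.6259, 0.0608, 0.1535]
tcp_rot: [-0.457, 0.545, -0.449, -0.542]
force: [0.5, -0.5, -0.4]
opening: 0.0002
```

```bash
python3 - <<'E'
from h import *
stf();delta(fx(.038,-.015,.15),100.3); snap('wrist','q1')
E
```

```text
t 7.83 tcp [0.6259 0.0608 0.1535] x [ 0.01   0.005 -1.   ] z [-0.18   0.984  0.003] op 0.0002 F [ 0.5 -0.5 -0.4]
in fixture [ 0.0441 -0.0117  0.1535]
shift [ 0.12  0.21 -0.11] turn [0.01 0.05 0.15] j6 [-0.01  0.52  0.04  1.08  0.01 -0.19]
```

View pics/q1.png

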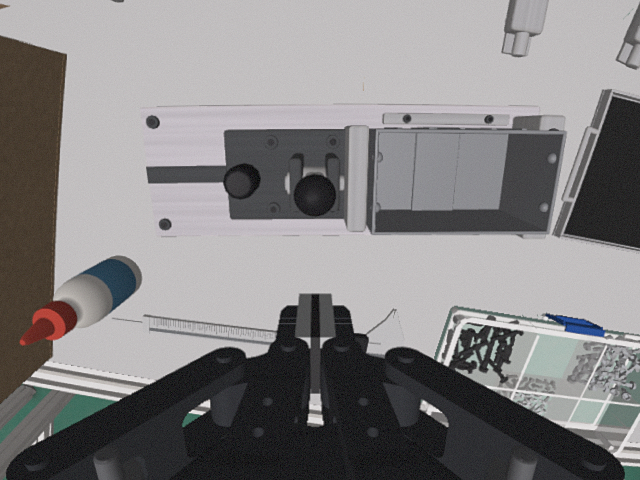

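Emit:
{"name": "send_rows", "arguments": {
  "plan": [0,0.12,0.9,0,0,0,0,0,0.1,0.6,0,0,0,0,0,0.15,0.6,0,0,0,0,0,0.35,0.6,0,0,0,0]
}}

```text
t: 8.38
position: [0.5442, 0.0484, 0.1301]
tcp_rot: [-0.457, 0.545, -0.447, -0.542]
force: [3.8, 0.2, 0.5]
opening: -0.0
```

```bash
python3 - <<'E'
from h import *
stf(); snap('side','q2',(240,180,400,300),4)
E
```

```text
t 8.38 tcp [0.5442 0.0484 0.1301] x [ 0.012  0.007 -1.   ] z [-0.182  0.983  0.005] op -0.0 F [3.8 0.2 0.5]
in fixture [-0.0385 -0.0094  0.1301]
```

View pics/q2.png

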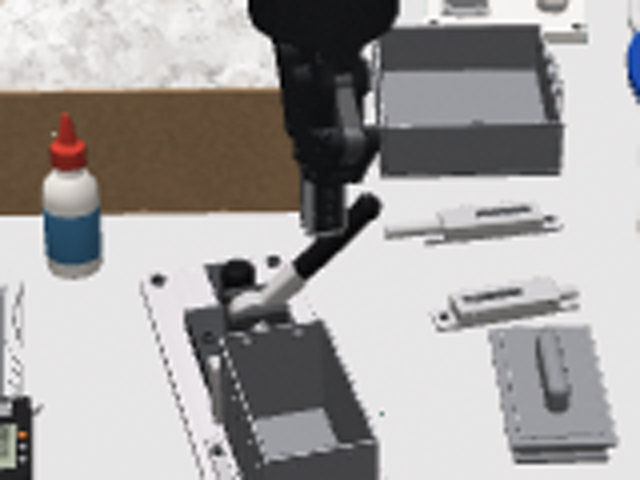

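Lever is at ~0.9 rad. Continue down along the arc.

Emit:
{"name": "send_rows", "arguments": {
  "plan": [0,0.4,0.3,0,0,0,0,0,0.45,0.25,0,0,0,0,0,0.5,0.15,0,0,0,0,0,0.4,0,0,0,0,0]
}}

```text
t: 8.93
position: [0.5221, 0.0447, 0.0874]
tcp_rot: [-0.457, 0.547, -0.447, -0.54]
force: [-41.0, -2.2, 123.9]
opening: -0.0002
```

```bash
python3 - <<'E'
from h import *
stf(); snap('side','q3',(240,180,400,300),4)
E
```

```text
t 8.93 tcp [0.5221 0.0447 0.0874] x [ 0.017  0.004 -1.   ] z [-0.182  0.983  0.001] op -0.0002 F [-41.   -2.2 123.9]
in fixture [-0.0609 -0.0091  0.0874]
```

View pics/q3.png

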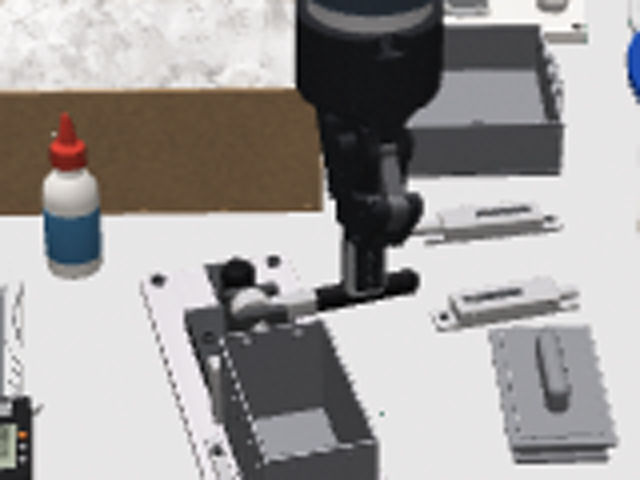

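Emit:
{"name": "send_rows", "arguments": {
  "plan": [0,-0.3,0,0,0,0,0]
}}

```text
t: 9.1
position: [0.5222, 0.0451, 0.1008]
tcp_rot: [-0.458, 0.548, -0.446, -0.539]
force: [0.4, -0.3, -1.5]
opening: 0.0
```

Emit:
{"name": "send_rows", "arguments": {
  "plan": [0,-1,0,0,0,0,0,0,-1,0,0,0,0,0,1,-1,0.5,0,0,0,0,1,-1,1,0,0.5,0,0,1,-1,1,0,0.5,0,0]
}}

```text
t: 9.72
position: [0.4414, 0.0335, 0.2558]
tcp_rot: [-0.476, 0.531, -0.465, -0.525]
force: [0.4, -0.3, 1.1]
opening: 0.0543
```

Emit:
{"name": "send_rows", "arguments": {
  "plan": [1,-0.5,1,0,0.5,0,0,1,0,1,0,0.5,0,0,1,0,0,0,0.5,0,0,1,0,0,0,0,0,0]
}}

```text
t: 10.22
position: [0.3777, 0.0286, 0.2744]
tcp_rot: [0.505, -0.505, 0.492, 0.498]
force: [0.6, -0.9, 0.2]
opening: 0.0855
```

```bash
python3 - <<'E'
from h import *
stf(); delta([.43,.06,.3],90); snap('wrist','v1'); snap('side','v1s',(240,180,400,300),4)
E
```

```text
t 10.22 tcp [0.3777 0.0286 0.2744] x [ 0.02   0.007 -1.   ] z [-0.006  1.     0.007] op 0.0855 F [ 0.6 -0.9  0.2]
in fixture [-0.2058  0.0009  0.2744]
shift [-0.81 -1.77  1.04] turn [0.09 0.1  0.29] j6 [-0.1  -0.04 -0.37  1.22  0.01 -0.11]
```

View pics/v1.png

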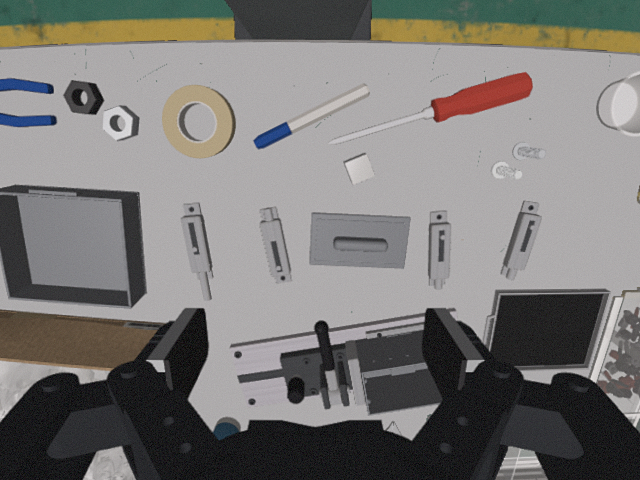

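View pics/v1s.png

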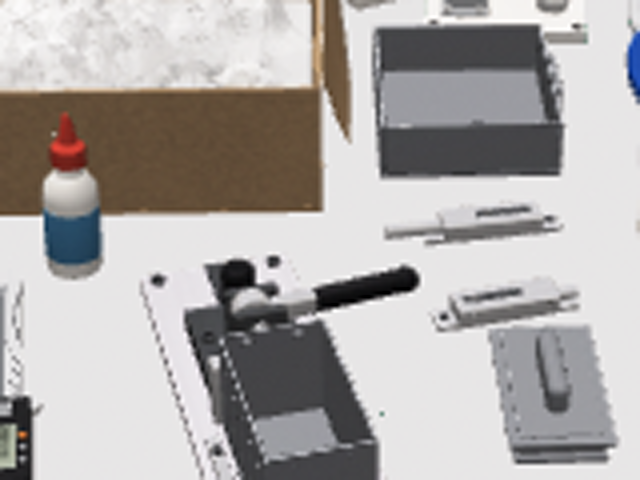

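```bash
python3 - <<'E'
from h import *
for t in (1.2,1.3,1.4,1.5,1.55):
  for y in (-.015,):
    print(t,(proj('side',fx(-.093*np.sin(t)-.002,y,.058+.093*np.cos(t)))-[240,180])*4)
im,p=cams.read_camera('wrist'),par('wrist')
for l,z in [('latch_a',.012),('lid',.02)]:
    for s in silhouettes('wrist',l):
        if s['conf']<.4: continue
        px=np.argwhere(s['pixels'])[:,::-1]
        w=onz('wrist',px,z,p)[:,:2].astype(np.float32); r=cv2.minAreaRect(w)
        print(l,round(s['conf'],2),np.round(s['extent']),'mean',w.mean(0).round(4),'rect',np.round(r[0],4),np.round(r[1],4),round(r[2],1))
cv2.imwrite('pics/v2.png',cv2.resize(im[190:310,160:560],None,fx=2,fy=2,interpolation=cv2.INTER_CUBIC)[:,:,::-1])
E
```

```text
1.2 [[406.37468487 231.41517721]]
1.3 [[411.21120323 243.83833351]]
1.4 [[414.43859795 256.74318165]]
1.5 [[416.05122812 269.996402  ]]
1.55 [[416.25451277 276.71220641]]
latch_a 0.9 [429. 209. 453. 289.] mean [0.4306 0.1655] rect [0.4331 0.1663] [0.0901 0.0244] 4.0
latch_a 0.84 [259. 208. 292. 281.] mean [ 0.427  -0.0136] rect [ 0.4283 -0.0135] [0.0855 0.0233] 8.7
latch_a 0.8 [181. 204. 213. 301.] mean [ 0.4299 -0.0974] rect [ 0.4381 -0.0969] [0.112 0.025] 5.1
latch_a 0.68 [316. 321. 344. 407.] mean [0.5783 0.0468] rect [0.5807 0.0473] [0.1229 0.0175] 10.3
lid 0.68 [309. 212. 409. 269.] mean [0.4189 0.0761] rect [0.4197 0.0762] [0.1032 0.0577] 87.6
```

View pics/v2.png

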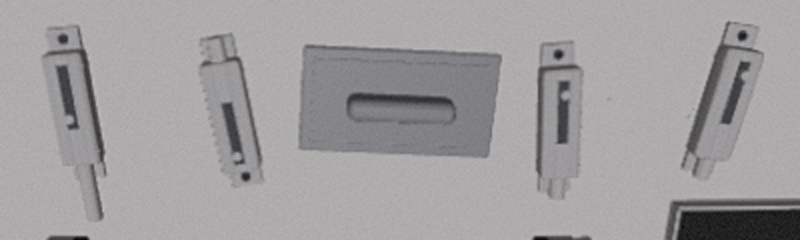

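```bash
python3 - <<'E'
from h import *
p=par('wrist')
f=lambda a,z: onz('wrist',np.array(a)/2.+[160,190],z,p)[:,:2]
for n,hole,s0,s1 in [('L1',(62,39),(62,68),(73,128)),('L2',(245,175),(238,160),(226,105)),('L3',(558,55),(563,85),(562,142)),('L4',(742,36),(743,68),(727,122))]:
    h=f([hole],.004)[0]; s=f([s0,s1],.014); d=s[1]-s[0]; d/=np.linalg.norm(d)
    print(n,'hole',h.round(4),'axis',np.degrees(np.arctan2(d[1],d[0])).round(1),'slotmid',s.mean(0).round(4),'centre',(h+.038*d).round(4))
s=f([(350,108),(455,112)],.035);print('lid rib',s.round(4),s.mean(0),np.linalg.norm(s[1]-s[0]))
c=f([(305,45),(501,56),(489,157),(300,148)],.018);print(c.round(4),c.mean(0))
E
```

```text
L1 hole [ 0.39   -0.1031] axis 4.7 slotmid [ 0.4203 -0.0998] centre [ 0.4279 -0.1   ]
L2 hole [ 0.4686 -0.0063] axis -169.9 slotmid [ 0.4395 -0.0119] centre [ 0.4312 -0.013 ]
L3 hole [0.3977 0.1647] axis 5.5 slotmid [0.428  0.1673] centre [0.4355 0.1683]
L4 hole [0.3861 0.2663] axis -6.3 slotmid [0.417  0.2622] centre [0.4239 0.2621]
lid rib [[0.4183 0.0503]
 [0.4202 0.1039]] [0.41924686 0.07711391] 0.053611304039285504
[[0.3897 0.0274]
 [0.395  0.1297]
 [0.4516 0.1279]
 [0.4467 0.0249]] [0.42072805 0.07749   ]
```

```bash
python3 - <<'E'
from h import *
delta([.4355,.1683,.08],95.5)
E
```

```text
shift [ 6.53 -1.82  4.6 ] turn [-1.28  0.09  0.28] j6 [-0.1  -0.04 -0.37  1.22  0.01 -0.11]
```

Emit:
{"name": "send_rows", "arguments": {
  "plan": [0.6,0.8,-0.4,1,-0.4,0.1,0.28,0.6,0.8,-0.4,1,-0.4,0,0,0.6,1,-0.4,1,-0.4,0,0,0.6,1,-0.4,1,0,0,0,0.6,1,-0.2,0.6,0,0,0]
}}

```text
t: 11.1
position: [0.4317, 0.1728, 0.1338]
tcp_rot: [-0.478, 0.524, -0.476, -0.52]
force: [-0.0, 0.0, -0.1]
opening: 0.0514
```

```bash
python3 - <<'E'
from h import *
st();delta([.4355,.1683,.026],95.5); snap('wrist','g1')
E
```

```text
t 11.1 tcp [0.4317 0.1728 0.1338] x [ 0.006 -0.001 -1.   ] z [-0.09   0.996 -0.002] op 0.0514 F [-0.   0.  -0.1]
shift [ 3.6  -0.09 -0.15] turn [-0.09 -0.02  0.08] j6 [ 0.25  0.23 -0.45  0.89 -0.    0.16]
```

View pics/g1.png

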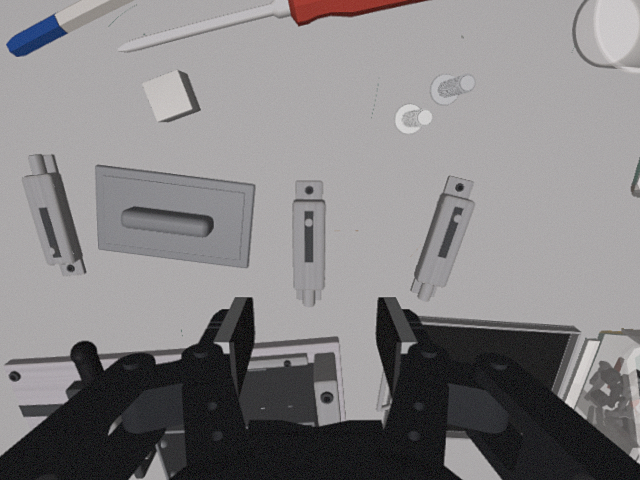

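```bash
python3 - <<'E'
from h import *
p=par('wrist')
h=onz('wrist',[(309,190)],.004,p)[0];s=onz('wrist',[(309,213),(308.5,262)],.014,p); d=s[1]-s[0];d/=np.linalg.norm(d);print(h,np.degrees(np.arctan2(d[1],d[0])),h+.038*d)
delta(np.r_[(h+.038*d)[:2],.026])
E
```

```text
[0.39395092 0.16607679 0.004     ] 4.347895167943836 [0.43184156 0.16895765 0.004     ]
shift [ 3.47 -0.06 -0.16]
```

Emit:
{"name": "send_rows", "arguments": {
  "plan": [0.6,1,-0.06,-0.15,0,0,0.08,0.6,1,0,0,0,0,0,0.6,0.9,0,0,0,0,0,0.6,0.45,0,0,0,0,0,0.6,0.1,0,0,0,0,0]
}}

```text
t: 11.78
position: [0.4327, 0.1695, 0.023]
tcp_rot: [0.474, -0.521, 0.478, 0.524]
force: [-0.5, -0.2, 0.3]
opening: 0.0514
```

```bash
python3 - <<'E'
from h import *
st();delta([.432,.169,.026],95)
E
```

```text
t 11.78 tcp [0.4327 0.1695 0.023 ] x [-0.007 -0.002 -1.   ] z [-0.093  0.996 -0.001] op 0.0514 F [-0.5 -0.2  0.3]
shift [-0.1   0.03 -0.02] turn [ 0.09 -0.02 -0.11] j6 [ 0.24  0.38 -0.58  0.62 -0.    0.14]
```

Emit:
{"name": "send_rows", "arguments": {
  "plan": [0,-0.12,0,0,0,0,0,0,0,0,0,0,0,0,0,0,0,0,0,0,0,0,0,0,0,0,0,0],
  "squeeze": 50
}}

```text
t: 12.28
position: [0.435, 0.17, 0.0295]
tcp_rot: [0.475, -0.522, 0.477, 0.523]
force: [-0.2, -0.1, -1.2]
opening: 0.0202
```

Emit:
{"name": "send_rows", "arguments": {
  "plan": [0,-0.5,0,0,0,0,0,0,-1,0,0,0,0,0,0,-1,0,0,0,0,0,0,-1,0,0,0,0,0,0,0,0,0,0,0,0]
}}

```text
t: 12.9
position: [0.4343, 0.17, 0.1371]
tcp_rot: [0.475, -0.522, 0.478, 0.524]
force: [0.5, 0.8, -2.0]
opening: 0.02
```

```bash
python3 - <<'E'
from h import *
st(); snap('wrist','g2'); snap('side','g2s',(300,180,460,300),4)
E
```

```text
t 12.9 tcp [0.4343 0.17   0.1371] x [-0.005 -0.001 -1.   ] z [-0.093  0.996 -0.001] op 0.02 F [ 0.5  0.8 -2. ]
```

View pics/g2.png

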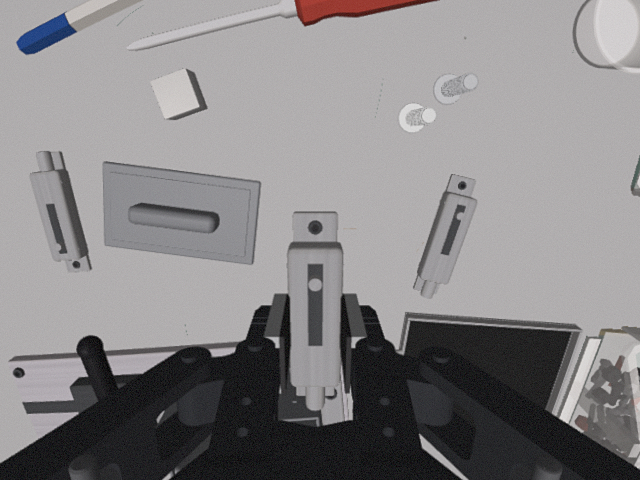

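View pics/g2s.png

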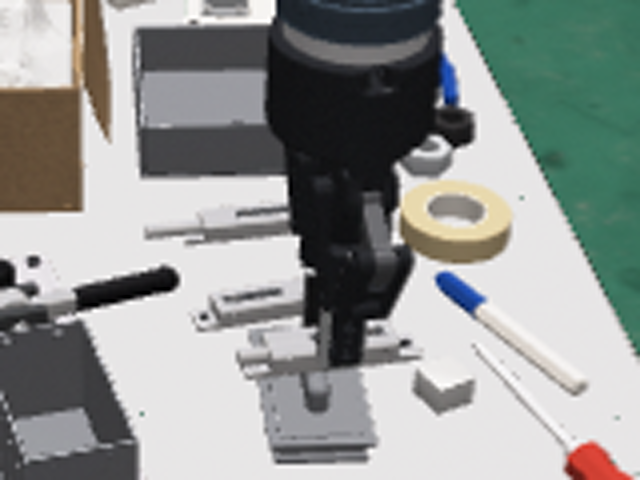

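```bash
python3 - <<'E'
from h import *
print(fx(-.016,.0715,.14)); delta(fx(-.016,.0715,.14),10.3)
E
```

```text
[0.55187348 0.13198694 0.14      ]
shift [-0.21 -3.85 -1.62] turn [21.26 -0.12 -0.09] j6 [ 0.24  0.24 -0.43  0.91 -0.    0.14]
```

Emit:
{"name": "send_rows", "arguments": {
  "plan": [0,-0.15,-0.9,-0.4,1,0,0,0,-0.1,-0.9,-0.35,1,0,0,0,0,-0.9,-0.2,1,0,0,0,0,-0.9,-0.1,1,0,0,0,0,0,0,1,0,0]
}}

```text
t: 13.62
position: [0.5372, 0.1346, 0.1311]
tcp_rot: [0.554, -0.425, 0.57, 0.433]
force: [0.3, -0.8, -1.4]
opening: 0.0203
```

Emit:
{"name": "send_rows", "arguments": {
  "plan": [0,0,0,0,1,0,0,0,0,0,0,1,0,0,0,0,0,0,1,0,0,0,0,0,0,1,0,0,0,0,0,0,1,0,0]
}}

```text
t: 14.25
position: [0.5308, 0.1332, 0.1196]
tcp_rot: [0.615, -0.316, 0.645, 0.326]
force: [-0.3, 0.3, -1.0]
opening: 0.0202
```

Emit:
{"name": "send_rows", "arguments": {
  "plan": [0,0,0,0,1,0,0,0,0,0,0,1,0,0,0,0,0,0,1,0,0,0,0,0,0,1,0,0,0,0,0,0,1,0,0]
}}

```text
t: 14.88
position: [0.5236, 0.1323, 0.1087]
tcp_rot: [0.655, -0.2, 0.699, 0.206]
force: [0.2, 0.1, -1.0]
opening: 0.0199
```

Emit:
{"name": "send_rows", "arguments": {
  "plan": [0,0,0,0,1,0,0,0,0,0,0,1,0,0,0,0,0,0,1,0,0,0,0,0,0,1,0,0,0,0,0,0,0.9,0,0]
}}

```text
t: 15.5
position: [0.5163, 0.1313, 0.0981]
tcp_rot: [0.673, -0.081, 0.73, 0.079]
force: [0.8, 0.0, -0.6]
opening: 0.0205
```

```bash
python3 - <<'E'
from h import *
stf(); delta(fx(-.016,.0715,.14),10.3); snap('wrist','g3')
E
```

```text
t 15.5 tcp [0.5163 0.1313 0.0981] x [-0.08  -0.012 -0.997] z [ 0.971  0.226 -0.08 ] op 0.0205 F [ 0.8  0.  -0.6]
in fixture [-0.0511  0.0771  0.0981]
shift [-1.49 -0.24  1.04] turn [ 0.69 -1.15 -0.06] j6 [ 0.13  0.45 -0.22  0.97 -0.    1.47]
```

View pics/g3.png

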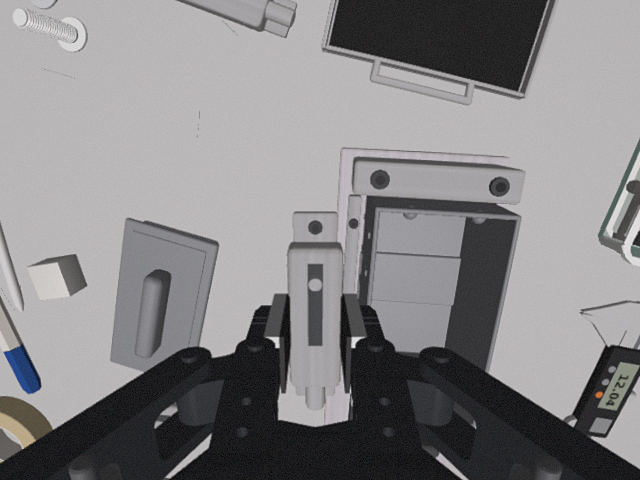

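Emit:
{"name": "send_rows", "arguments": {
  "plan": [0,-1,0,0,0.3,-0.6,0,0,-0.6,0,0,0.4,-0.55,0,0,0,-0.2,0.5,0,0,0,0,0,0,0.5,0,0,0,0,0,0,0,0,0,0]
}}

```text
t: 16.18
position: [0.545, 0.1303, 0.1385]
tcp_rot: [0.699, -0.062, 0.709, 0.065]
force: [-0.6, 0.4, -1.7]
opening: 0.0204
```

```bash
python3 - <<'E'
from h import *
stf(); delta(fx(-.016,.0715,.14),10.3); snap('wrist','g4')
E
```

```text
t 16.18 tcp [0.545  0.1303 0.1385] x [-0.014  0.003 -1.   ] z [ 0.984  0.179 -0.013] op 0.0204 F [-0.6  0.4 -1.7]
in fixture [-0.023   0.0711  0.1385]
shift [-0.05  0.01  0.23] turn [ 0.01 -0.19 -0.08] j6 [ 0.12  0.42 -0.16  1.    0.    1.51]
```

View pics/g4.png

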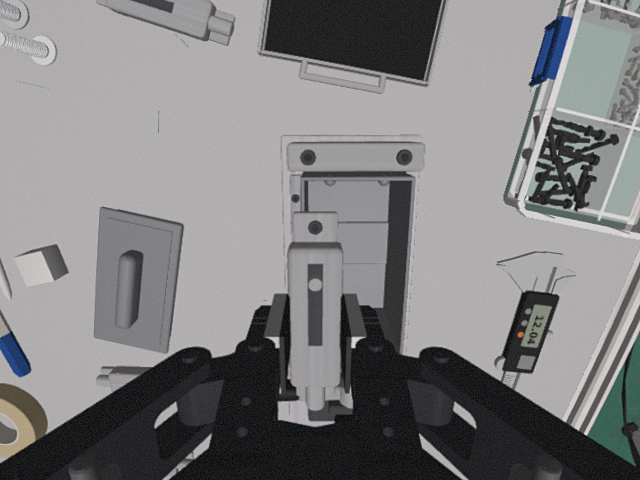

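```bash
python3 - <<'E'
from h import *
p=par('wrist')
for uv in [(302,179),(414,181)]: print(infx(onz('wrist',uv,.072,p)[0]).round(4))
for uv in [(307,157),(404,157)]: print(infx(onz('wrist',uv,.046,p)[0]).round(4))
h=onz('wrist',(316,227),.1385-.0295+.004,p)[0]; print('hole',infx(h).round(4))
E
```

```text
[-0.031   0.1225  0.072 ]
[0.0251 0.1218 0.072 ]
[-0.0294  0.1317  0.046 ]
[0.025 0.132 0.046]
hole [-0.0235  0.1081  0.113 ]
```

Emit:
{"name": "send_rows", "arguments": {
  "plan": [0,0.5,0,0.2,0,-0.19,-0.08,0,0.7,0,0,0,0,0,0,0,0,0,0,0,0]
}}

```text
t: 16.6
position: [0.5473, 0.1312, 0.1]
tcp_rot: [0.703, -0.064, 0.706, 0.064]
force: [1.0, 0.3, -0.9]
opening: 0.0199
```

```bash
sed -i 's/^FO=.*/FO=np.array([.5804,.0645])-.0028*np.array([.984,.179]);FA=10.3/' h.py; python3 - <<'E'
from h import *
stf(); delta(fx(-.014,.071,.099),10.3); snap('side','g5',(240,180,400,300),4)
E
```

```text
t 16.6 tcp [0.5473 0.1312 0.1   ] x [-0.004 -0.001 -1.   ] z [ 0.984  0.181 -0.004] op 0.0199 F [ 1.   0.3 -0.9]
in fixture [-0.0179  0.0715  0.1   ]
shift [ 0.03 -0.02  0.13] turn [ 0.03 -0.06  0.  ] j6 [ 0.12  0.45 -0.22  0.9  -0.    1.51]
```

View pics/g5.png

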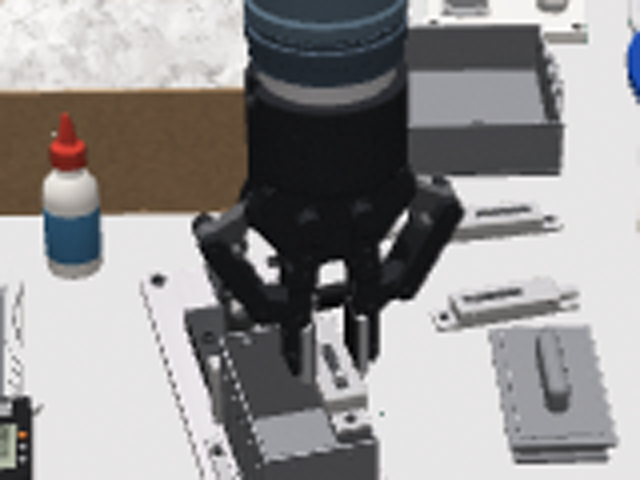

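Emit:
{"name": "send_rows", "arguments": {
  "plan": [0,0,0,0.15,0,0,0,0,0,0,0,0,0,0]
}}

```text
t: 16.9
position: [0.552, 0.1321, 0.1014]
tcp_rot: [0.703, -0.064, 0.705, 0.064]
force: [0.4, -0.1, -0.7]
opening: 0.0202
```

Emit:
{"name": "send_rows", "arguments": {
  "plan": [0.6,0,0,0,0,0,0,0.6,0,0,0,0,0,0,0.6,0,0,0,0,0,0,0.6,-1,0,0,0,0,0,0.6,-1,0,0,0,0,0]
}}

```text
t: 17.52
position: [0.5508, 0.1319, 0.1614]
tcp_rot: [0.702, -0.064, 0.707, 0.064]
force: [0.2, 1.1, -0.9]
opening: 0.051
```

```bash
python3 - <<'E'
from h import *
stf(); snap('wrist','g6')
E
```

```text
t 17.52 tcp [0.5508 0.1319 0.1614] x [-0.007 -0.001 -1.   ] z [ 0.983  0.181 -0.007] op 0.051 F [ 0.2  1.1 -0.9]
in fixture [-0.0143  0.0717  0.1614]
```

View pics/g6.png

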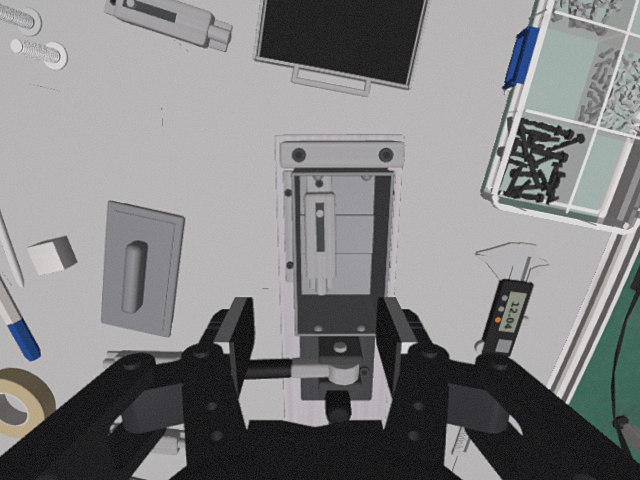

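```bash
python3 - <<'E'
from h import *
delta([.4239,.2621,.15],83.7)
E
```

```text
shift [ 0.52  5.04 -3.44] turn [-1.832e+01 -2.000e-02 -1.000e-02] j6 [ 0.12  0.4  -0.11  1.06 -0.    1.51]
```

Emit:
{"name": "send_rows", "arguments": {
  "plan": [0.6,0,0.95,-0.5,-1,0,0,0.6,0,0.95,-0.45,-1,0,0,0.6,0,0.95,-0.4,-1,0,0,0.6,0,0.95,-0.35,-1,0,0,0.6,0,0.95,-0.3,-1,0,0]
}}

```text
t: 18.2
position: [0.4516, 0.2507, 0.1672]
tcp_rot: [0.684, -0.188, 0.68, 0.188]
force: [-0.5, -0.2, 0.3]
opening: 0.0511
```

Emit:
{"name": "send_rows", "arguments": {
  "plan": [0.6,-0.05,0.8,-0.2,-1,0,0,0.6,-0.07,0,0,-1,0,0,0.6,-0.07,0,0,-1,0,0,0.6,-0.07,0,0,-1,0,0,0.6,-0.07,0,0,-1,0,0]
}}

```text
t: 18.82
position: [0.431, 0.2706, 0.1768]
tcp_rot: [0.638, -0.309, 0.634, 0.308]
force: [0.2, 0.2, 0.2]
opening: 0.0514
```

Emit:
{"name": "send_rows", "arguments": {
  "plan": [0.6,-0.07,0,0,-1,0,0,0.6,-0.07,0,0,-1,0,0,0.6,-0.07,0,0,-1,0,0,0.6,-0.07,0,0,-1,0,0,0.6,-0.07,0,0,-1,0,0]
}}

```text
t: 19.45
position: [0.431, 0.2706, 0.1873]
tcp_rot: [0.573, -0.419, 0.568, 0.417]
force: [-0.2, -0.4, 0.9]
opening: 0.0516
```

```bash
python3 - <<'E'
from h import *
st(); delta([.4239,.2621,.15],83.7); snap('wrist','h1')
E
```

```text
t 19.45 tcp [0.431  0.2706 0.1873] x [ 0.007  0.002 -1.   ] z [0.301 0.954 0.004] op 0.0516 F [-0.2 -0.4  0.9]
shift [ 1.24  0.15 -0.35] turn [-2.81  0.05  0.09] j6 [ 0.44  0.27 -0.25  1.05 -0.    0.74]
```

View pics/h1.png

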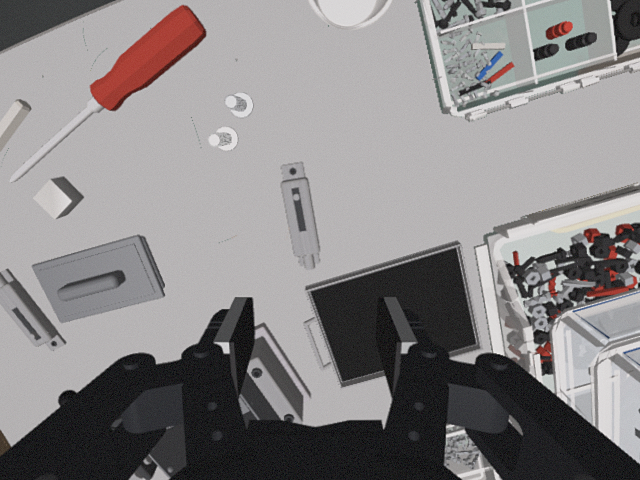

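```bash
cat >> h.py <<'E'
def latch(hole,s0,s1,zz,p=None):
    p=p or par('wrist')
    h=onz('wrist',[hole],.004,p)[0];s=onz('wrist',[s0,s1],.014,p); d=s[1]-s[0];d/=np.linalg.norm(d)
    c=h+.038*d; a=np.degrees(np.arctan2(d[1],d[0])); print('axis',a.round(1),'centre',c.round(4)); delta(np.r_[c[:2],zz],a+90)
E
python3 - <<'E'
from h import *
latch((293,171),(296,184),(303,230),.10)
E
```

```text
axis -9.6 centre [0.4236 0.2606 0.004 ]
shift [ 2.92  0.16 -0.41] turn [-1.95  0.05  0.09] j6 [ 0.44  0.27 -0.25  1.05 -0.    0.74]
```

Emit:
{"name": "send_rows", "arguments": {
  "plan": [0.6,0,0.1,-0.45,-1,0,0.1,0.6,0.9,0,0,-1,0,0,0.6,0.9,0,0,0,0,0,0.6,0.9,0,0,0,0,0,0.6,0,0,0,0,0,0]
}}

```text
t: 20.12
position: [0.4252, 0.2592, 0.1052]
tcp_rot: [0.542, -0.456, 0.537, 0.458]
force: [0.4, -0.0, -0.3]
opening: 0.0513
```

```bash
python3 - <<'E'
from h import *
st(); snap('wrist','h2',(180,60,460,360),2)
E
```

```text
t 20.12 tcp [0.4252 0.2592 0.1052] x [ 0.003  0.006 -1.   ] z [0.164 0.986 0.006] op 0.0513 F [ 0.4 -0.  -0.3]
```

View pics/h2.png

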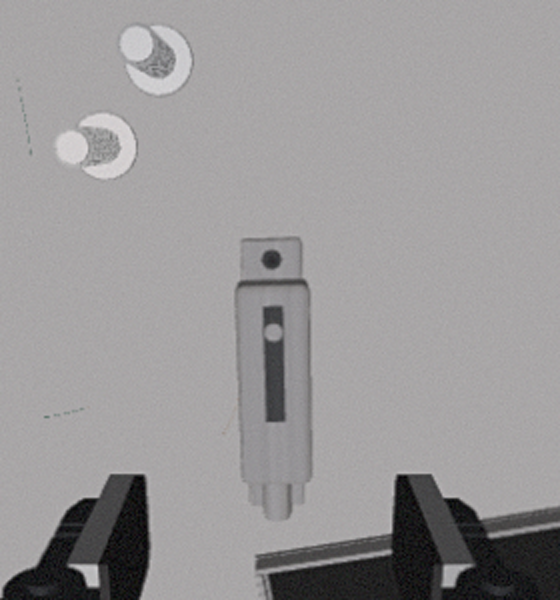

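```bash
python3 - <<'E'
from h import *
f=lambda u,v:(180+u/2,60+v/2)
latch(f(271,259),f(272,306),f(275,421),.027)
E
```

```text
axis -8.0 centre [0.4249 0.2619 0.004 ]
shift [2.65 0.07 0.04] turn [-0.37  0.11  0.07] j6 [ 0.42  0.32 -0.41  0.84  0.    0.58]
```

Emit:
{"name": "send_rows", "arguments": {
  "plan": [0.6,0.9,0.07,0.05,-0.37,0.1,0.07,0.6,0.9,0,0,0,0,0,0.6,0.6,0,0,0,0,0,0.6,0.08,0,0,0,0,0,0.6,0,0,0,0,0,0]
}}

```text
t: 20.8
position: [0.4314, 0.265, 0.0379]
tcp_rot: [0.538, -0.465, 0.529, 0.463]
force: [-0.2, -0.5, -1.0]
opening: 0.0513
```

Emit:
{"name": "send_rows", "arguments": {
  "plan": [0,0,0,0,0,0,0,0,0,0,0,0,0,0,0,0,0,0,0,0,0,0,0,0,0,0,0,0]
}}

```text
t: 21.3
position: [0.4335, 0.2659, 0.0407]
tcp_rot: [0.54, -0.465, 0.527, 0.462]
force: [-0.5, -0.6, 0.5]
opening: -0.0002
```

```bash
python3 - <<'E'
from h import *
st(); delta(fx(.014,.0705,.155),10.3)
E
```

```text
t 21.3 tcp [0.4335 0.2659 0.0407] x [ 0.017  0.008 -1.   ] z [0.14 0.99 0.01] op -0.0002 F [-0.5 -0.6  0.5]
shift [-3.76 -5.46 -3.58] turn [17.92  0.27  0.1 ] j6 [ 0.43  0.41 -0.48  0.67  0.    0.57]
```

Emit:
{"name": "send_rows", "arguments": {
  "plan": [0.6,-0.5,0,0,0,0,0,0.6,0,0,0,0,0.27,0.1,0.6,0,0,0,0,0,0]
}}

```text
t: 21.68
position: [0.4334, 0.2659, 0.0572]
tcp_rot: [0.533, -0.468, 0.534, 0.459]
force: [-0.1, -0.6, 0.5]
opening: 0.051
```

```bash
python3 - <<'E'
from h import *
st(); snap('wrist','h3',(180,60,460,360),2)
E
```

```text
t 21.68 tcp [0.4334 0.2659 0.0572] x [ 0.007 -0.01  -1.   ] z [ 0.14   0.99  -0.009] op 0.051 F [-0.1 -0.6  0.5]
```

View pics/h3.png

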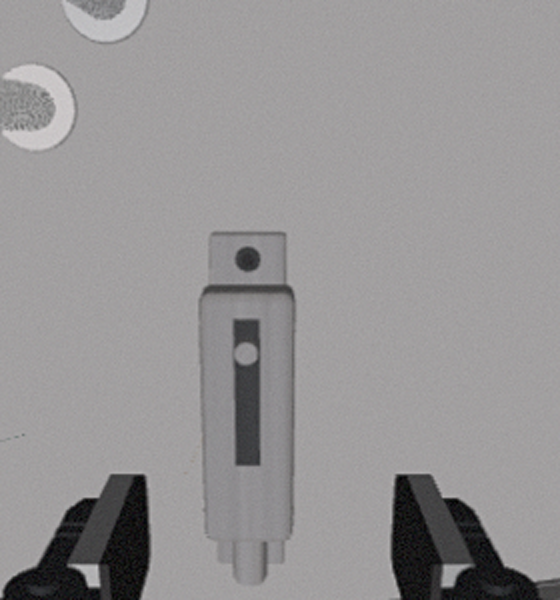

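```bash
python3 - <<'E'
from h import *
f=lambda u,v:(180+u/2,60+v/2)
latch(f(247,259),f(246,320),f(248,465),.027)
E
```

```text
axis -7.9 centre [0.4236 0.2614 0.004 ]
shift [ 1.01  0.32 -0.19] turn [-0.05 -0.13  0.13] j6 [ 0.43  0.4  -0.44  0.73 -0.01  0.57]
```

Emit:
{"name": "send_rows", "arguments": {
  "plan": [0.6,0,0.32,-0.19,0,-0.13,0.13,0.6,0.5,0,0,0,0,0,0.6,0.5,0,0,0,0,0]
}}

```text
t: 22.1
position: [0.4221, 0.2612, 0.0268]
tcp_rot: [0.534, -0.463, 0.534, 0.464]
force: [0.4, 0.2, 1.1]
opening: 0.0513
```

```bash
python3 - <<'E'
from h import *
st(); delta([.4236,.2614,.027],82)
E
```

```text
t 22.1 tcp [0.4221 0.2612 0.0268] x [-0.     0.002 -1.   ] z [0.14  0.99  0.001] op 0.0513 F [0.4 0.2 1.1]
shift [-0.01 -0.05  0.01] turn [-0.01  0.02 -0.01] j6 [ 0.43  0.42 -0.5   0.65  0.    0.57]
```

Emit:
{"name": "send_rows", "arguments": {
  "plan": [0,0,0,0,0,0,0,0,0,0,0,0,0,0,0,0,0,0,0,0,0]
}}

```text
t: 22.48
position: [0.4206, 0.2605, 0.0262]
tcp_rot: [0.533, -0.463, 0.534, 0.465]
force: [-0.8, -0.0, -1.7]
opening: 0.0203
```

Emit:
{"name": "send_rows", "arguments": {
  "plan": [0,-0.5,0,0,0,0,0,0,-1,0,0,0,0,0,0,-1,0,0,0,0,0,0,-1,0,0,0,0,0,0,-0.8,0,0,0,0,0]
}}

```text
t: 23.1
position: [0.4194, 0.2597, 0.1614]
tcp_rot: [0.532, -0.463, 0.535, 0.465]
force: [0.4, 0.2, -1.8]
opening: 0.0204
```

```bash
python3 - <<'E'
from h import *
st(); delta(fx(.014,.0705,.155),10.3)
E
```

```text
t 23.1 tcp [0.4194 0.2597 0.1614] x [-0.006 -0.    -1.   ] z [ 0.14   0.99  -0.001] op 0.0204 F [ 0.4  0.2 -1.8]
shift [ 0.19 -5.84 -3.34] turn [17.92 -0.06 -0.06] j6 [ 0.42  0.27 -0.32  0.99  0.    0.56]
```

Emit:
{"name": "send_rows", "arguments": {
  "plan": [0,0,-0.92,-0.5,1,0,0,0,0,-0.92,-0.42,1,0,0,0,0,-0.92,-0.36,1,0,0,0,-0.05,-0.92,-0.28,1,0,0,0,-0.05,-0.92,-0.2,1,0,0]
}}

```text
t: 23.72
position: [0.5418, 0.17, 0.1736]
tcp_rot: [0.609, -0.362, 0.606, 0.362]
force: [-0.4, 0.2, -0.4]
opening: 0.0201
```

Emit:
{"name": "send_rows", "arguments": {
  "plan": [0,-0.05,-0.92,-0.1,1,0,0,0,-0.05,-0.6,0,1,0,0,0,-0.06,0,0,1,0,0,0,-0.06,0,0,1,0,0,0,-0.06,0,0,1,0,0]
}}

```text
t: 24.35
position: [0.5826, 0.1414, 0.1879]
tcp_rot: [0.666, -0.246, 0.66, 0.246]
force: [0.1, -0.2, -2.0]
opening: 0.0203
```

```bash
python3 - <<'E'
from h import *
stf(); delta(fx(.014,.0705,.155),10.3)
E
```

```text
t 24.35 tcp [0.5826 0.1414 0.1879] x [ 0.007  0.003 -1.   ] z [0.758 0.652 0.008] op 0.0203 F [ 0.1 -0.2 -2. ]
in fixture [0.0188 0.0753 0.1879]
shift [ 1.09 -0.06 -0.23] turn [7.6  0.12 0.  ] j6 [0.13 0.44 0.01 1.13 0.   0.99]
```

Emit:
{"name": "send_rows", "arguments": {
  "plan": [0,0,0,-0.1,1,0,0,0,0,0,-0.1,1,0,0,0,0,0,0,1,0,0,0,0,0,0,1,0,0,0,0,0,0,1,0.1,0]
}}

```text
t: 24.98
position: [0.577, 0.1374, 0.1939]
tcp_rot: [0.698, -0.123, 0.695, 0.123]
force: [0.1, 0.0, -1.9]
opening: 0.0207
```

Emit:
{"name": "send_rows", "arguments": {
  "plan": [0,0,0,0,1,0,0,0,0,0,0,1,0,0,0,0,0,0,0.5,0,0,0,0,0,0,0,0,0]
}}

```text
t: 25.48
position: [0.5766, 0.1373, 0.1978]
tcp_rot: [0.707, -0.059, 0.703, 0.06]
force: [-0.0, 0.1, -1.5]
opening: 0.0203
```

```bash
python3 - <<'E'
from h import *
stf(); delta(fx(.0145,.0705,.1),10.3); snap('wrist','h4')
E
```

```text
t 25.48 tcp [0.5766 0.1373 0.1978] x [ 0.006  0.001 -1.   ] z [0.986 0.168 0.006] op 0.0203 F [-0.   0.1 -1.5]
in fixture [0.0121 0.0723 0.1978]
shift [ 3.26 -0.06  0.06] turn [-0.15  0.08 -0.  ] j6 [0.13 0.43 0.01 1.15 0.   1.53]
```

View pics/h4.png

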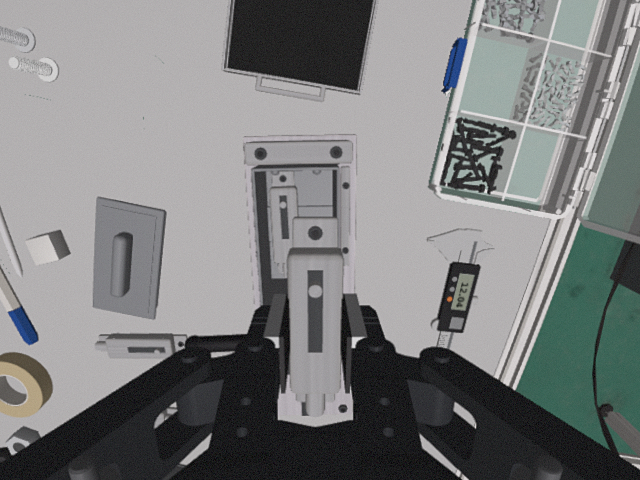

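Emit:
{"name": "send_rows", "arguments": {
  "plan": [0,1,-0.06,0.06,-0.15,0.08,0,0,1,0,0,0,0,0,0,0.7,0,0,0,0,0]
}}

```text
t: 25.9
position: [0.5815, 0.1362, 0.118]
tcp_rot: [0.707, -0.064, 0.702, 0.064]
force: [0.1, 0.5, -1.6]
opening: 0.0202
```

```bash
python3 - <<'E'
from h import *
stf(); delta(fx(.0138,.0705,.097),10.3)
E
```

```text
t 25.9 tcp [0.5815 0.1362 0.118 ] x [ 0.007  0.001 -1.   ] z [0.983 0.181 0.007] op 0.0202 F [ 0.1  0.5 -1.6]
in fixture [0.0167 0.0704 0.118 ]
shift [ 0.7  0.  -0.1] turn [0.03 0.1  0.  ] j6 [ 0.12  0.49 -0.11  0.97  0.    1.51]
```

Emit:
{"name": "send_rows", "arguments": {
  "plan": [0,0.4,0,-0.12,0,0.1,0,0,0.2,0,0,0,0,0,0,0,0,0,0,0,0]
}}

```text
t: 26.28
position: [0.5767, 0.1354, 0.0984]
tcp_rot: [0.703, -0.065, 0.705, 0.065]
force: [0.7, 1.3, -1.6]
opening: 0.0206
```

```bash
python3 - <<'E'
from h import *
stf(); delta(fx(.0138,.0705,.097),10.3);snap('side','h5',(240,180,400,300),4)
E
```

```text
t 26.27 tcp [0.5767 0.1354 0.0984] x [-0.003 -0.001 -1.   ] z [ 0.983  0.182 -0.003] op 0.0206 F [ 0.7  1.3 -1.6]
in fixture [0.0118 0.0704 0.0984]
shift [0.05 0.   0.07] turn [ 0.05 -0.05  0.  ] j6 [ 0.12  0.5  -0.14  0.93 -0.    1.51]
```

View pics/h5.png

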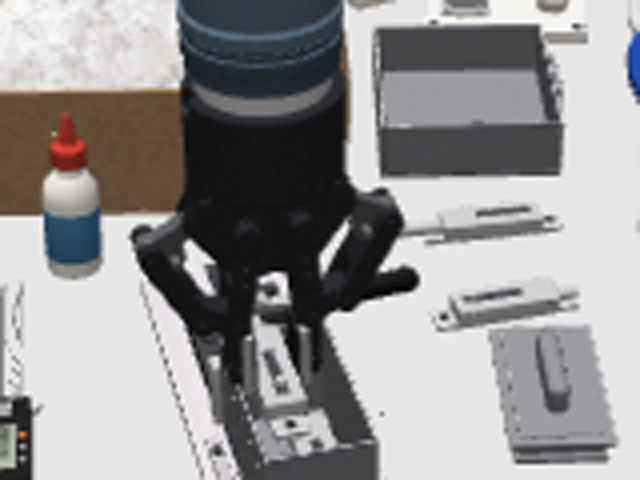

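Emit:
{"name": "send_rows", "arguments": {
  "plan": [0,0,0,0.08,0,0,0,0,0,0,0,0,0,0]
}}

```text
t: 26.58
position: [0.5808, 0.1361, 0.1004]
tcp_rot: [0.704, -0.065, 0.704, 0.065]
force: [-0.0, -0.3, -0.8]
opening: 0.0201
```

Emit:
{"name": "send_rows", "arguments": {
  "plan": [0.6,0,0,0,0,0,0,0.6,0,0,0,0,0,0,0.6,0,0,0,0,0,0,0.6,-1,0,0,0,0,0,0.6,-1,0,0,0,0,0]
}}

```text
t: 27.2
position: [0.5795, 0.1359, 0.1602]
tcp_rot: [0.703, -0.065, 0.705, 0.065]
force: [0.2, 1.0, 0.8]
opening: 0.0515
```

```bash
python3 - <<'E'
from h import *
stf(); snap('wrist','h6')
delta([.4312,-.013,.15],100)
E
```

```text
t 27.2 tcp [0.5795 0.1359 0.1602] x [-0.003 -0.001 -1.   ] z [ 0.983  0.182 -0.003] op 0.0515 F [0.2 1.  0.8]
in fixture [0.0146 0.0704 0.1602]
shift [ 0.47 -3.98 -5.83] turn [-22.38   0.03   0.04] j6 [ 0.12  0.46 -0.03  1.08 -0.    1.51]
```

View pics/h6.png

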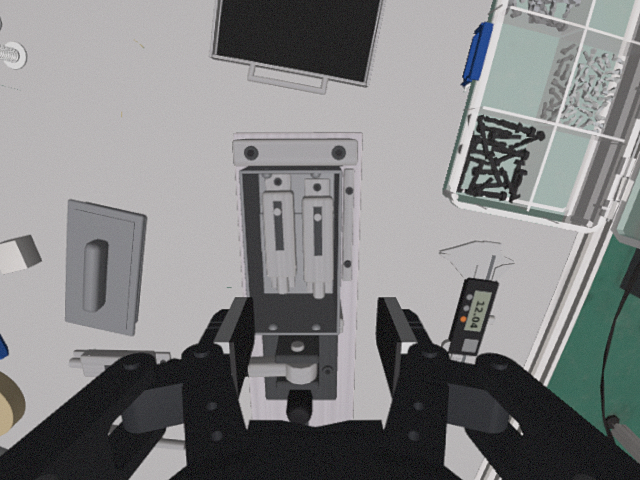

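Emit:
{"name": "send_rows", "arguments": {
  "plan": [0.6,0,-0.55,-0.9,-1,0,0,0.6,0,-0.5,-0.95,-1,0,0,0.6,0,-0.42,-0.95,-1,0,0,0.6,0,-0.34,-0.95,-1,0,0,0.6,0,-0.26,-0.95,-1,0,0]
}}

```text
t: 27.88
position: [0.4674, 0.0302, 0.1652]
tcp_rot: [0.684, -0.192, 0.677, 0.19]
force: [0.5, -0.9, 0.1]
opening: 0.0513
```

Emit:
{"name": "send_rows", "arguments": {
  "plan": [0.6,0,-0.18,-0.95,-1,0,0,0.6,0,-0.1,-0.6,-1,0,0,0.6,0,0,0,-1,0,0,0.6,0,0,0,-1,0,0,0.6,0,0,0,-1,0,0]
}}

```text
t: 28.5
position: [0.4295, -0.0044, 0.1647]
tcp_rot: [0.64, -0.311, 0.633, 0.307]
force: [-0.4, 0.4, 0.5]
opening: 0.0512
```

Emit:
{"name": "send_rows", "arguments": {
  "plan": [0.6,0,0,0,-1,0,0,0.6,0,0,0,-1,0,0,0.6,0,0,0,-1,0,0,0.6,0,0,0,-1,0,0,0.6,0,0,0,-1,0,0]
}}

```text
t: 29.12
position: [0.4295, -0.0045, 0.1646]
tcp_rot: [0.574, -0.421, 0.567, 0.415]
force: [0.1, -0.0, -0.1]
opening: 0.0513
```

Emit:
{"name": "send_rows", "arguments": {
  "plan": [0.6,0,0,0,-1,0,0,0.6,0,0,0,-1,0,0,0.6,0,0,0,-1,0,0,0.6,0,0,0,-1,0,0,0.6,0,0,0,-1,0,0]
}}

```text
t: 29.75
position: [0.4295, -0.0045, 0.1644]
tcp_rot: [-0.489, 0.518, -0.483, -0.51]
force: [0.4, -0.0, 0.4]
opening: 0.0514
```

```bash
python3 - <<'E'
from h import *
stf(); snap('wrist','i1')
delta([.4312,-.013,.15],100)
E
```

```text
t 29.75 tcp [ 0.4295 -0.0045  0.1644] x [ 0.015 -0.001 -1.   ] z [-0.055  0.998 -0.002] op 0.0514 F [ 0.4 -0.   0.4]
in fixture [-0.158  -0.0409  0.1644]
shift [ 0.48 -0.03 -0.29] turn [-1.69 -0.04  0.2 ] j6 [-0.16  0.13 -0.49  0.94  0.   -0.22]
```

View pics/i1.png

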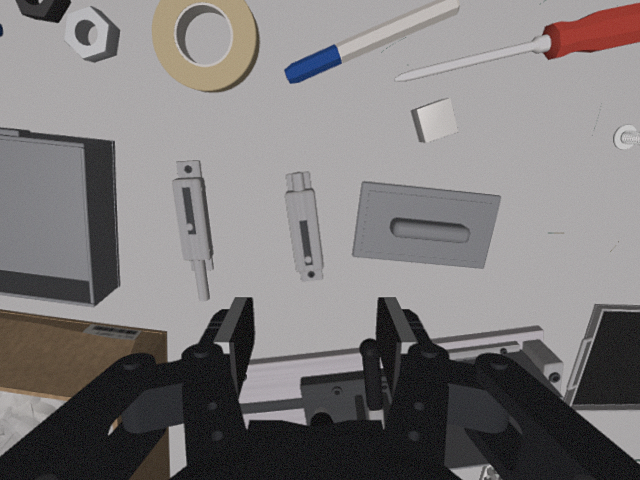

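```bash
python3 - <<'E'
from h import *
latch((311,274),(310,264),(304,220),.10)
E
```

```text
axis -169.7 centre [ 0.432  -0.0128  0.004 ]
shift [ 2.15 -0.04 -0.28] turn [-1.76 -0.04  0.2 ] j6 [-0.16  0.13 -0.49  0.94  0.   -0.22]
```

Emit:
{"name": "send_rows", "arguments": {
  "plan": [0.6,0.3,-0.04,-0.28,-0.9,0,0.2,0.6,0.9,0,0,-0.86,0,0,0.6,0.9,0,0,0,0,0]
}}

```text
t: 30.18
position: [0.4344, -0.0137, 0.1023]
tcp_rot: [-0.454, 0.546, -0.452, -0.54]
force: [-0.4, 1.0, -0.1]
opening: 0.0512
```

```bash
python3 - <<'E'
from h import *
st();delta([.432,-.0128,.026],100.3)
E
```

```text
t 30.18 tcp [ 0.4344 -0.0137  0.1023] x [ 0.008 -0.004 -1.   ] z [-0.18   0.984 -0.005] op 0.0512 F [-0.4  1.  -0.1]
shift [2.54 0.09 0.06] turn [ 0.02 -0.07  0.1 ] j6 [-0.18  0.21 -0.57  0.78 -0.   -0.36]
```

Emit:
{"name": "send_rows", "arguments": {
  "plan": [0.6,0.9,0.09,0.05,0,0,0.1,0.6,0.9,0,0,0,0,0,0.6,0.65,0,0,0,0,0]
}}

```text
t: 30.55
position: [0.432, -0.0132, 0.0264]
tcp_rot: [-0.453, 0.544, -0.455, -0.541]
force: [-2.0, -4.1, 7.4]
opening: 0.0512
```

```bash
python3 - <<'E'
from h import *
st();delta([.432,-.0128,.026],100.3); snap('wrist','i2',(180,100,460,400),2)
E
```

```text
t 30.55 tcp [ 0.432  -0.0132  0.0264] x [ 0.002 -0.005 -1.   ] z [-0.177  0.984 -0.006] op 0.0512 F [-2.  -4.1  7.4]
shift [ 0.01 -0.    0.01] turn [-0.03 -0.08  0.02] j6 [-0.17  0.31 -0.67  0.58 -0.   -0.35]
```

View pics/i2.png

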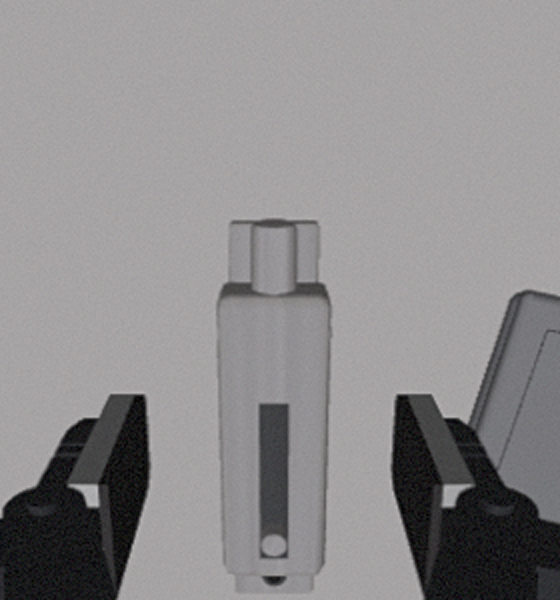

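Emit:
{"name": "send_rows", "arguments": {
  "plan": [0,0,0,0,0,0,0,0,0,0,0,0,0,0,0,0,0,0,0,0,0]
}}

```text
t: 30.98
position: [0.4314, -0.0133, 0.026]
tcp_rot: [-0.453, 0.543, -0.455, -0.541]
force: [0.3, 0.1, -0.9]
opening: 0.0207
```

Emit:
{"name": "send_rows", "arguments": {
  "plan": [0,-0.5,0,0,0,0,0,0,-1,0,0,0,0,0,0,-1,0,0,0,0,0,0,-1,0,0,0,0,0,0,-1,0,0,0,0,0]
}}

```text
t: 31.6
position: [0.4295, -0.012, 0.1649]
tcp_rot: [-0.453, 0.543, -0.456, -0.541]
force: [0.3, -0.0, -1.8]
opening: 0.0201
```

```bash
python3 - <<'E'
from h import *
st(); snap('wrist','i3');delta(fx(0,.0705,.17),10.3)
E
```

```text
t 31.6 tcp [ 0.4295 -0.012   0.1649] x [-0.001 -0.004 -1.   ] z [-0.175  0.985 -0.004] op 0.0201 F [ 0.3 -0.  -1.8]
shift [-0.05 -5.22  4.01] turn [22.44 -0.03  0.11] j6 [-0.17  0.14 -0.47  0.96 -0.   -0.35]
```

View pics/i3.png

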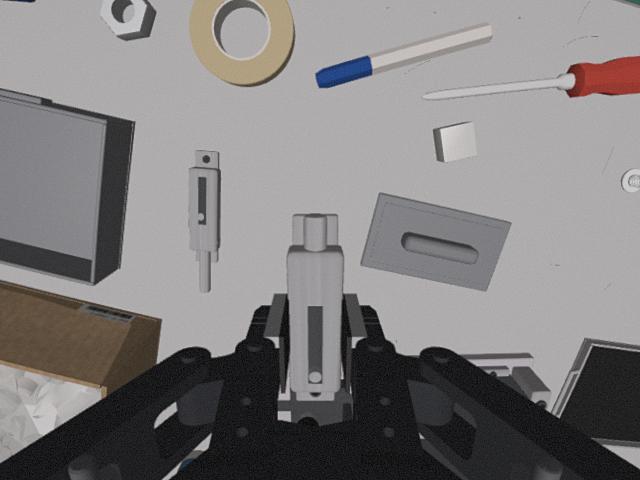

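Emit:
{"name": "send_rows", "arguments": {
  "plan": [0,0,-0.87,0.7,1,0,0,0,0,-0.83,0.76,1,0,0,0,0,-0.77,0.82,1,0,0,0,0,-0.7,0.87,1,0,0,0,0,-0.63,0.92,1,0,0]
}}

```text
t: 32.28
position: [0.546, 0.116, 0.1717]
tcp_rot: [0.546, -0.455, 0.544, 0.446]
force: [0.6, -0.5, -0.9]
opening: 0.0204
```

Emit:
{"name": "send_rows", "arguments": {
  "plan": [0,0,-0.3,0.5,1,0,0,0,0,0,0,1,0,0,0,0,0,0,1,0,0,0,0,0,0,1,0,0,0,0,0,0,1,0,0]
}}

```text
t: 32.9
position: [0.5593, 0.1324, 0.1709]
tcp_rot: [0.619, -0.35, 0.614, 0.343]
force: [-0.1, 0.2, -0.6]
opening: 0.0205
```

```bash
python3 - <<'E'
from h import *
stf();delta(fx(0,.0705,.17),10.3)
E
```

```text
t 32.9 tcp [0.5593 0.1324 0.1709] x [ 0.011 -0.006 -1.   ] z [0.52  0.854 0.001] op 0.0205 F [-0.1  0.2 -0.6]
in fixture [-0.0058  0.0706  0.1709]
shift [ 0.03 -0.14  0.13] turn [12.09  0.09  0.16] j6 [ 0.13  0.4  -0.1   1.06 -0.01  0.67]
```

Emit:
{"name": "send_rows", "arguments": {
  "plan": [0,0,0,0,1,0,0.16,0,0,0,0,1,0,0,0,0,0,0,1,0,0,0,0,0,0,1,0,0,0,0,0,0,1,0,0]
}}

```text
t: 33.52
position: [0.5586, 0.1326, 0.1705]
tcp_rot: [0.669, -0.23, 0.668, 0.23]
force: [0.1, -0.7, -1.3]
opening: 0.0205
```

Emit:
{"name": "send_rows", "arguments": {
  "plan": [0,0,0,0,1,0,0,0,0,0,0,1,0,0,0,0,0,0,1,0,0,0,0,0,0,1,0,0,0,0,0,0,1,0,0]
}}

```text
t: 34.15
position: [0.5578, 0.1328, 0.17]
tcp_rot: [0.699, -0.106, 0.699, 0.107]
force: [-0.6, 0.3, -1.5]
opening: 0.0206
```

Emit:
{"name": "send_rows", "arguments": {
  "plan": [0,0,0,0,1,0,0,0,0,0,0,1,0,0,0,0,0,0,0,0,0]
}}

```text
t: 34.52
position: [0.5573, 0.1328, 0.1698]
tcp_rot: [0.705, -0.055, 0.705, 0.056]
force: [-0.0, 0.2, -1.4]
opening: 0.0204
```

```bash
python3 - <<'E'
from h import *
stf();delta(fx(0,.0705,.10),10.3);snap('wrist','i4')
E
```

```text
t 34.52 tcp [0.5573 0.1328 0.1698] x [ 0.001  0.002 -1.   ] z [0.988 0.157 0.001] op 0.0204 F [-0.   0.2 -1.4]
in fixture [-0.0077  0.0714  0.1698]
shift [ 2.33 -0.03  0.25] turn [-0.32  0.01 -0.02] j6 [ 0.12  0.41 -0.09  1.07  0.    1.54]
```

View pics/i4.png

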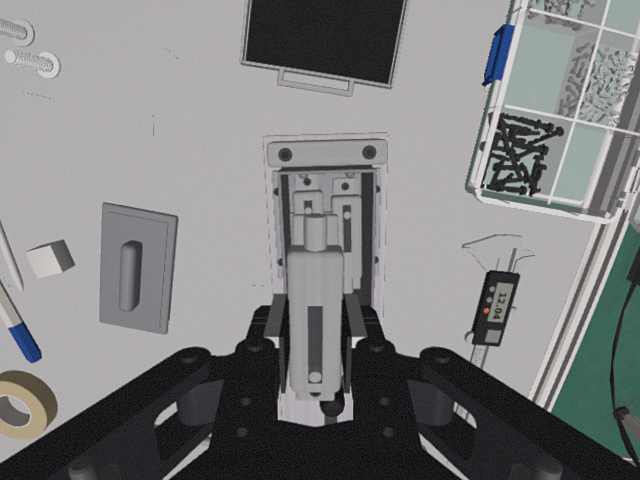

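Emit:
{"name": "send_rows", "arguments": {
  "plan": [0,0.9,-0.03,0.25,-0.3,0,0,0,0.9,0,0,0,0,0,0,0.5,0,0,0,0,0]
}}

```text
t: 34.95
position: [0.5671, 0.1336, 0.1011]
tcp_rot: [0.706, -0.064, 0.702, 0.065]
force: [0.3, 0.0, -0.5]
opening: 0.0205
```

```bash
python3 - <<'E'
from h import *
stf();delta(fx(0,.0705,.097),10.3)
E
```

```text
t 34.95 tcp [0.5671 0.1336 0.1011] x [ 0.006  0.002 -1.   ] z [0.983 0.182 0.006] op 0.0205 F [ 0.3  0.  -0.5]
in fixture [0.0021 0.0703 0.1011]
shift [ 0.14  0.01 -0.07] turn [ 0.04  0.09 -0.02] j6 [ 0.12  0.47 -0.18  0.91  0.    1.51]
```

Emit:
{"name": "send_rows", "arguments": {
  "plan": [0,0.1,0,-0.07,0,0.1,0,0,0,0,0,0,0,0,0.6,0,0,0,0,0,0,0.6,0,0,0,0,0,0,0.6,0,0,0,0,0,0]
}}

```text
t: 35.58
position: [0.5664, 0.1334, 0.1003]
tcp_rot: [0.705, -0.064, 0.703, 0.065]
force: [-0.2, 0.8, 0.1]
opening: 0.0514
```

Emit:
{"name": "send_rows", "arguments": {
  "plan": [0.6,-1,0,0,0,0,0,0.6,-1,0,0,0,0,0,0.6,-1,0,0,0,0,0]
}}

```text
t: 35.95
position: [0.5645, 0.133, 0.1908]
tcp_rot: [0.703, -0.064, 0.705, 0.065]
force: [0.8, 0.5, -0.2]
opening: 0.0512
```

```bash
python3 - <<'E'
from h import *
stf();snap('wrist','i5'); snap('side','i5s',(240,180,400,300),4)
E
```

```text
t 35.95 tcp [0.5645 0.133  0.1908] x [-0.003  0.001 -1.   ] z [ 0.983  0.183 -0.003] op 0.0512 F [ 0.8  0.5 -0.2]
in fixture [-0.0006  0.0703  0.1908]
```

View pics/i5.png

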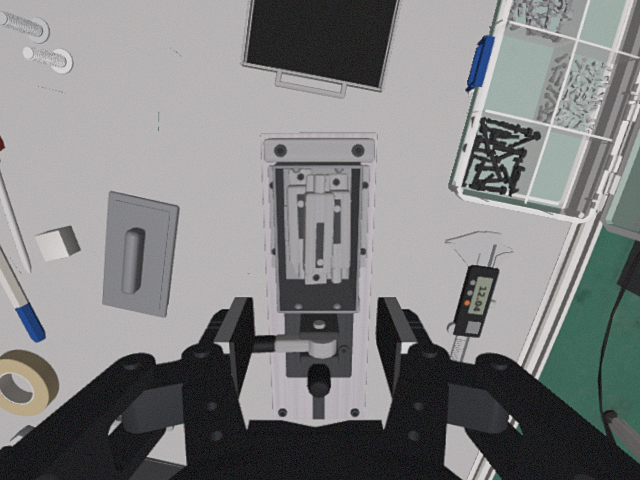

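View pics/i5s.png

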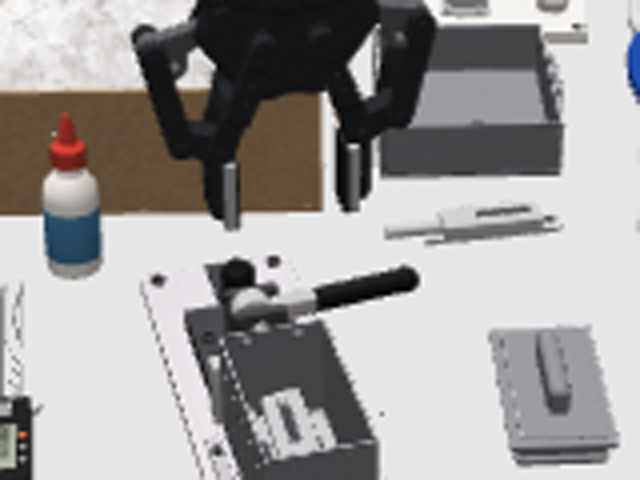

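```bash
python3 - <<'E'
from h import *
p=par('wrist')
for uv,z in [((132,230),.035),((135,263),.035)]: print(onz('wrist',uv,z,p).round(4))
for s in silhouettes('wrist','lid'):
    px=np.argwhere(s['pixels'])[:,::-1]; w=onz('wrist',px,.018,p)[:,:2].astype(np.float32); r=cv2.minAreaRect(w)
    print(s['conf'],s['extent'],np.round(r[0],4),np.round(r[1],4),r[2])
delta([.42,.077,.17],-2.5)
E
```

```text
[[0.4266 0.1079 0.035 ]]
[[0.4301 0.0805 0.035 ]]
0.63 [104.2, 191.0, 178.4, 317.3] [0.426  0.0787] [0.1043 0.06  ] 87.67272186279297
shift [ 0.71 -0.95 -5.14] turn [ 3.26  0.03 -0.02] j6 [ 0.12  0.41 -0.03  1.13  0.    1.51]
```

Emit:
{"name": "send_rows", "arguments": {
  "plan": [0.6,0.1,-0.2,-1,1,0,0,0.6,0.1,-0.1,-1,1,0,0,0.6,0.1,0,-1,1,0,0,0.6,0.1,0,-1,0.2,0,0,0.6,0.1,0,-0.8,0,0,0]
}}

```text
t: 36.72
position: [0.4189, 0.1153, 0.1701]
tcp_rot: [0.706, 0.017, 0.708, -0.017]
force: [0.1, 0.2, 0.3]
opening: 0.0512
```

```bash
python3 - <<'E'
from h import *
st();delta([.425,.0785,.12],-2.4);snap('wrist','j1')
E
```

```text
t 36.73 tcp [0.4189 0.1153 0.1701] x [-0.004  0.001 -1.   ] z [ 0.999 -0.048 -0.004] op 0.0512 F [0.1 0.2 0.3]
shift [ 1.67 -1.22  0.27] turn [-0.09 -0.06 -0.01] j6 [ 0.12  0.15 -0.45  0.98  0.    1.74]
```

View pics/j1.png

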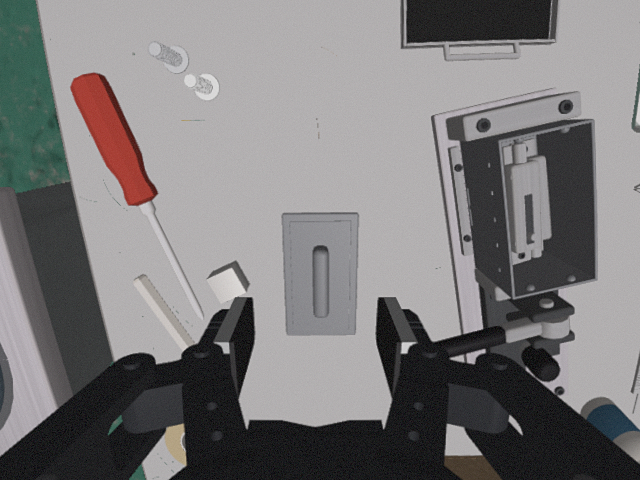

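```bash
python3 - <<'E'
from h import *
p=par('wrist')
c=onz('wrist',[(282,213),(358,213),(356,335),(286,334)],.018,p); r=onz('wrist',[(321,246),(320.5,318)],.035,p)
print(c.round(4),c.mean(0).round(4)); d=r[0]-r[1]; print(r.round(4),r.mean(0).round(4),np.linalg.norm(d),np.degrees(np.arctan2(d[1],d[0])))
a=np.degrees(np.arctan2(*(c[0]-c[3]+c[1]-c[2])[1::-1])); print(a)
delta(np.r_[(c.mean(0)[:2]+r.mean(0)[:2])/2,.08],-2.4)
E
```

```text
[[0.3901 0.1318 0.018 ]
 [0.4467 0.1293 0.018 ]
 [0.4437 0.0262 0.018 ]
 [0.3858 0.0296 0.018 ]] [0.4166 0.0792 0.018 ]
[[0.4182 0.1101 0.035 ]
 [0.4153 0.0524 0.035 ]] [0.4168 0.0812 0.035 ] 0.0577172182995193 87.16101799235372
87.96262564798886
shift [ 2.97 -1.17  0.14] turn [-0.08 -0.13 -0.  ] j6 [ 0.12  0.15 -0.45  0.98  0.    1.74]
```

Emit:
{"name": "send_rows", "arguments": {
  "plan": [0.6,0.4,-0.6,-0.07,-0.08,-0.13,0,0.6,0.9,-0.57,0,0,0,0,0.6,0.9,0,0,0,0,0,0.4,0.8,0,0,0,0,0]
}}

```text
t: 37.28
position: [0.4105, 0.0794, 0.0753]
tcp_rot: [0.707, 0.014, 0.707, -0.014]
force: [0.2, -0.0, 0.3]
opening: 0.035
```

```bash
python3 - <<'E'
from h import *
st();delta([.4167,.080,.0435],-2.4);snap('wrist','j2')
E
```

```text
t 37.27 tcp [0.4105 0.0794 0.0753] x [ 0.001 -0.    -1.   ] z [ 0.999 -0.041  0.001] op 0.035 F [ 0.2 -0.   0.3]
shift [1.06 0.03 0.21] turn [0.02 0.02 0.  ] j6 [ 0.04  0.22 -0.64  0.71 -0.    1.65]
```

View pics/j2.png

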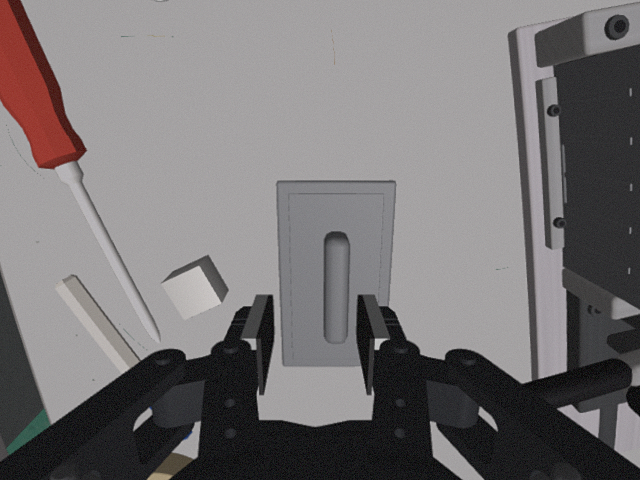

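```bash
python3 - <<'E'
from h import *
p=par('wrist')
r=onz('wrist',[(336,233),(335,342)],.035,p);print(r.round(4),r.mean(0).round(4))
c=onz('wrist',[(277,182),(395,182),(388,366),(284,366)],.018,p);print(c.mean(0).round(4))
E
```

```text
[[0.4191 0.1099 0.035 ]
 [0.4173 0.055  0.035 ]] [0.4182 0.0824 0.035 ]
[0.4193 0.0795 0.018 ]
```

Emit:
{"name": "send_rows", "arguments": {
  "plan": [0.4,0.5,0.03,0.27,0,0,0,0.4,0.5,0,0,0,0,0]
}}

```text
t: 37.58
position: [0.4161, 0.0798, 0.0413]
tcp_rot: [0.705, 0.014, 0.709, -0.015]
force: [0.7, 0.7, 0.2]
opening: 0.0344
```

```bash
python3 - <<'E'
from h import *
st();delta([.4185,.0805,.0435],-2.4)
E
```

```text
t 37.58 tcp [0.4161 0.0798 0.0413] x [-0.005 -0.    -1.   ] z [ 0.999 -0.041 -0.005] op 0.0344 F [0.7 0.7 0.2]
shift [-0.08  0.03  0.08] turn [ 0.02 -0.07  0.01] j6 [ 0.04  0.28 -0.67  0.63 -0.    1.65]
```

Emit:
{"name": "send_rows", "arguments": {
  "plan": [0.4,-0.1,0,0.08,0,-0.07,0,0,0,0,0,0,0,0,0,0,0,0,0,0,0,0,0,0,0,0,0,0]
}}

```text
t: 38.08
position: [0.4186, 0.0797, 0.0449]
tcp_rot: [0.707, 0.014, 0.707, -0.015]
force: [0.4, -0.1, -1.0]
opening: 0.0105
```

Emit:
{"name": "send_rows", "arguments": {
  "plan": [0,-0.5,0,0,0,0,0,0,-1,0,0,0,0,0,0,-1,0,0,0,0,0,0,-1,0,0,0,0,0,0,-0.5,0,0,0,0,0]
}}

```text
t: 38.7
position: [0.4169, 0.0797, 0.1684]
tcp_rot: [0.706, 0.014, 0.708, -0.015]
force: [-0.9, -0.0, -0.8]
opening: 0.0105
```

```bash
python3 - <<'E'
from h import *
st();delta(fx(0,.0705,.17),10.3);snap('wrist','j3')
E
```

```text
t 38.7 tcp [0.4169 0.0797 0.1684] x [-0.003 -0.001 -1.   ] z [ 0.999 -0.041 -0.003] op 0.0105 F [-0.9 -0.  -0.8]
shift [-0.07  1.99  4.86] turn [-3.16 -0.04  0.01] j6 [ 0.04  0.13 -0.48  0.97 -0.    1.65]
```

View pics/j3.png

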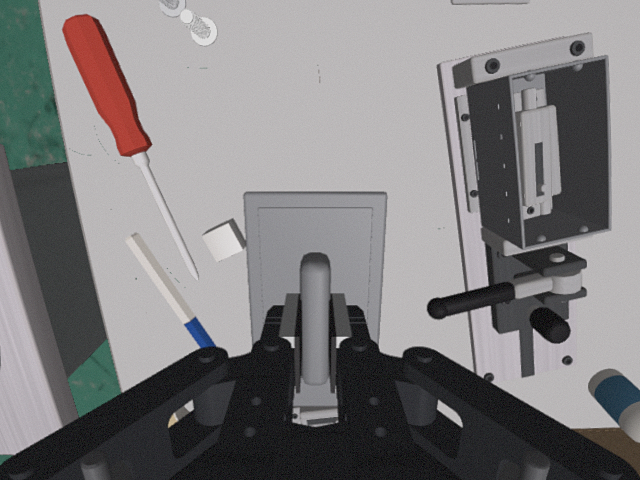

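```bash
python3 - <<'E'
from h import *
p=par('wrist'); q,M,o=pose()
c=onz('wrist',[(244.5,193.5),(386.5,192.5)],q[2]-.0269,p); print(c, ((c-q)@M)*1000, np.linalg.norm(c[1]-c[0]))
r=onz('wrist',[(315.5,253),(316,384)],q[2]-.0099,p); print(((r-q)@M)*1000)
E
```

```text
[[0.39220009 0.13120047 0.14288862]
 [0.44881714 0.12930018 0.14288862]] [[ 26.87397358  50.32202789 -27.65649616]
 [ 26.85068855  50.7109178   28.99109425]] 0.05664893006149243
[[  9.87679913  30.96930176   0.66882557]
 [  9.91952962 -26.85295135   0.88335231]]
```

Emit:
{"name": "send_rows", "arguments": {
  "plan": [0,0,0.4,1,-1,0,0,0,0,0.35,1,-1,0,0,0,0,0.25,1,-1,0,0,0,0,0.15,1,-0.2,0,0,0,0,0.15,0.8,0,0,0]
}}

```text
t: 39.38
position: [0.5599, 0.1321, 0.1684]
tcp_rot: [0.703, -0.067, 0.705, 0.067]
force: [0.0, -0.0, -0.4]
opening: 0.0103
```

```bash
python3 - <<'E'
from h import *
stf();delta(fx(0,.0705,.17),10.3)
E
```

```text
t 39.38 tcp [0.5599 0.1321 0.1684] x [-0.002 -0.001 -1.   ] z [ 0.982  0.189 -0.002] op 0.0103 F [ 0.  -0.  -0.4]
in fixture [-0.0053  0.0702  0.1684]
shift [-0.05  0.01  0.18] turn [ 0.14 -0.03  0.01] j6 [ 0.12  0.42 -0.08  1.07 -0.    1.5 ]
```

Emit:
{"name": "send_rows", "arguments": {
  "plan": [0,0.7,0,0.16,0.14,-0.03,0,0,0.7,0,0,0,0,0,0,0,0,0,0,0,0]
}}

```text
t: 39.75
position: [0.5662, 0.1338, 0.1237]
tcp_rot: [0.704, -0.064, 0.704, 0.063]
force: [-0.5, 0.0, -0.6]
opening: 0.0105
```

```bash
python3 - <<'E'
from h import *
stf();delta(fx(0,.0705,.12),10.3); snap('wrist','k1'); snap('side','k1s',(240,200,400,320),5); snap('scene','k1c',(230,180,390,300),5)
E
```

```text
t 39.75 tcp [0.5662 0.1338 0.1237] x [ 0.    -0.001 -1.   ] z [0.984 0.179 0.   ] op 0.0105 F [-0.5  0.  -0.6]
in fixture [0.0012 0.0707 0.1237]
shift [ 0.12 -0.01 -0.04] turn [0.01 0.   0.01] j6 [ 0.12  0.46 -0.14  0.97 -0.    1.51]
```

View pics/k1.png

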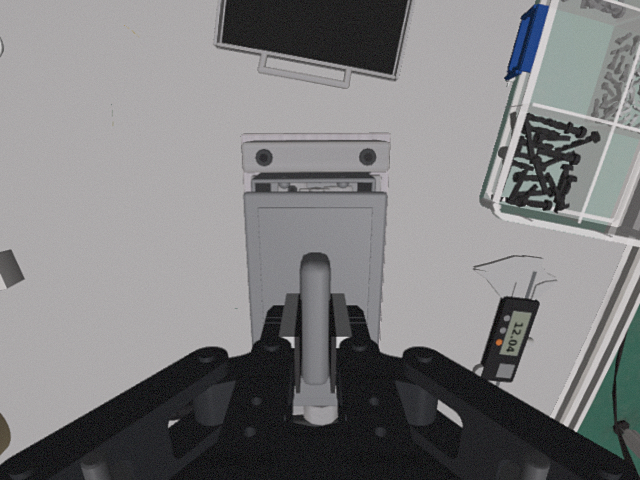

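View pics/k1s.png

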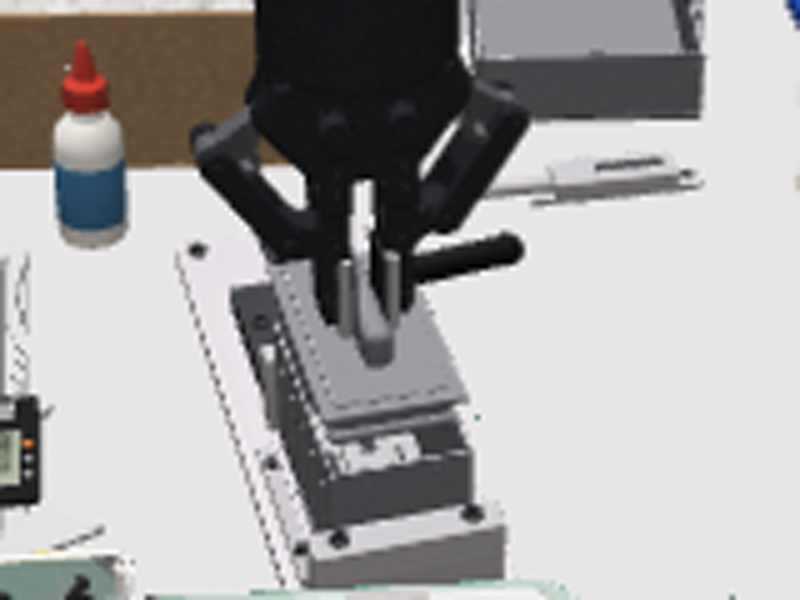

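View pics/k1c.png

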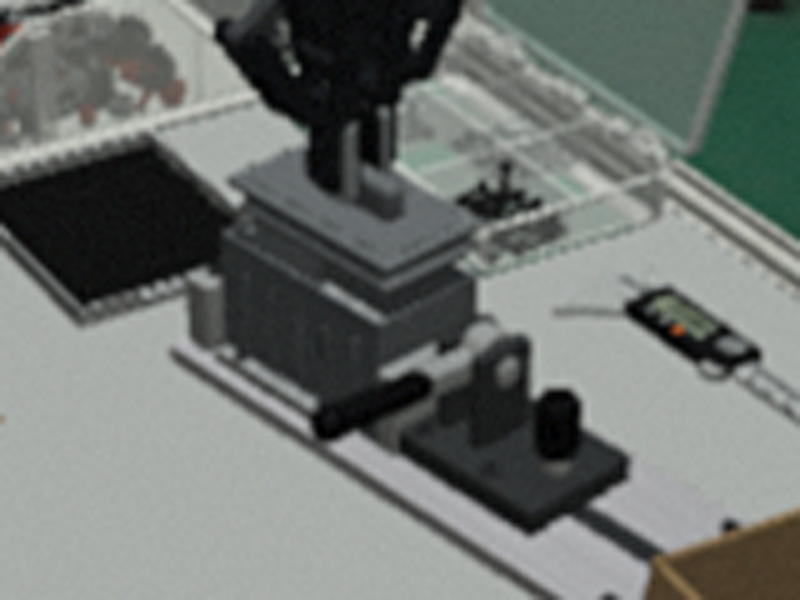

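```bash
python3 - <<'E'
from h import *
im,p=snap('wrist','k1z',(230,120,410,270),4.4)
q,M,o=pose()
E
```

```text
(no output)
```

View pics/k1z.png

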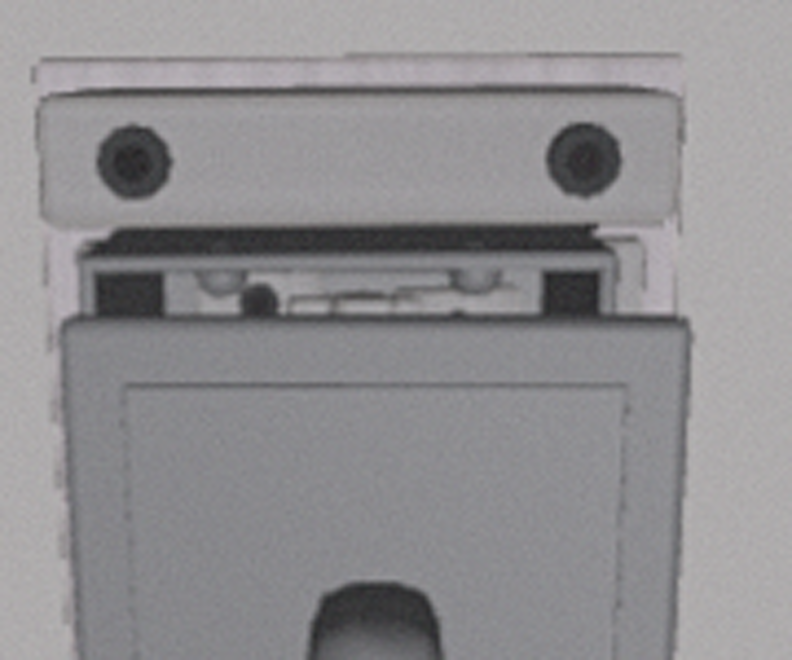

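```bash
python3 - <<'E'
from h import *
p=par('wrist'); q,M,o=pose()
f=lambda u,v:(230+u/4.4,120+v/4.4)
b=onz('wrist',[f(79,253),f(616,254)],.072,p); l=onz('wrist',[f(62,320),f(691,320)],q[2]-.0269,p)
for n,c in (('box',b),('lid',l)): print(n,[infx(k).round(4) for k in c],np.linalg.norm(c[1]-c[0]), infx(c.mean(0)).round(4))
print('tcp',infx(q))
E
```

```text
box [array([-0.0273,  0.1237,  0.072 ]), array([0.0299, 0.1235, 0.072 ])] 0.05721845366344167 [0.0013 0.1236 0.072 ]
lid [array([-0.0243,  0.121 ,  0.0999]), array([0.0327, 0.121 , 0.0999])] 0.057020647792100476 [0.0042 0.121  0.0999]
tcp [0.0034067  0.07050561 0.12677003]
```

Emit:
{"name": "send_rows", "arguments": {
  "plan": [0,0.05,0.09,-0.09,0,0,0,0,0,0,0,0,0,0,0,0,0,0,0,0,0]
}}

```text
t: 40.33
position: [0.566, 0.1364, 0.1272]
tcp_rot: [0.707, -0.064, 0.701, 0.064]
force: [0.3, 0.6, -0.0]
opening: 0.0105
```

```bash
python3 - <<'E'
from h import *
stf(); snap('wrist','k2z',(230,120,410,270),4.4);stf();delta(fx(0.0006,.0731,.12),10.3)
E
```

```text
t 40.33 tcp [0.566  0.1364 0.1272] x [ 0.009  0.    -1.   ] z [0.984 0.179 0.009] op 0.0105 F [ 0.3  0.6 -0. ]
in fixture [0.0015 0.0734 0.1272]
t 40.38 tcp [0.566  0.1364 0.1271] x [ 0.009  0.    -1.   ] z [0.984 0.179 0.009] op 0.0105 F [ 0.6 -0.2 -1.6]
in fixture [0.0015 0.0734 0.1271]
shift [ 0.24 -0.01 -0.03] turn [0.01 0.13 0.02] j6 [ 0.13  0.45 -0.14  0.97 -0.    1.52]
```

View pics/k2z.png

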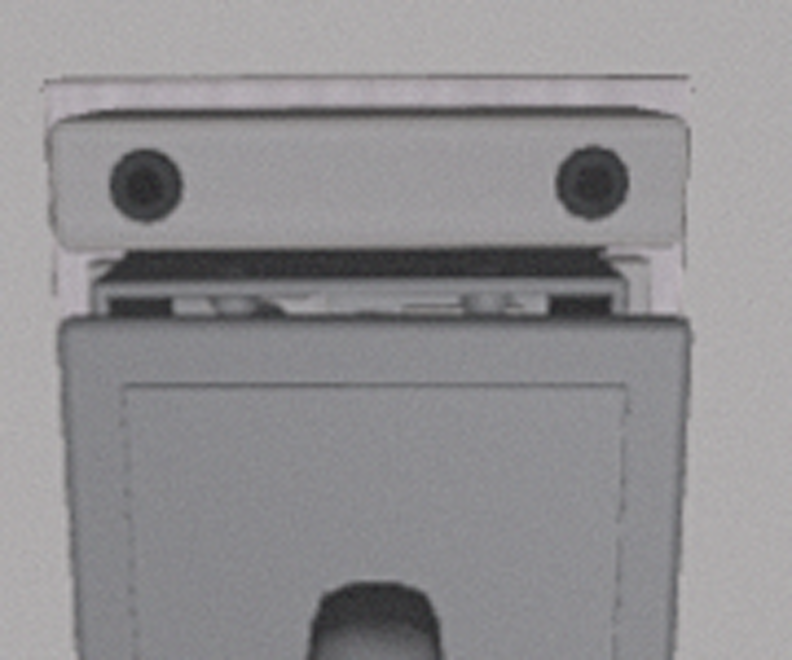

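Emit:
{"name": "send_rows", "arguments": {
  "plan": [0,0.12,0,-0.05,0,0.13,0.02,0,0,0,0,0,0,0]
}}

```text
t: 40.62
position: [0.5644, 0.1361, 0.1233]
tcp_rot: [0.704, -0.064, 0.704, 0.064]
force: [0.3, -0.0, -0.4]
opening: 0.0106
```

```bash
python3 - <<'E'
from h import *
stf(); snap('wrist','k3z',(230,120,410,270),4.4);stf()
E
```

```text
t 40.62 tcp [0.5644 0.1361 0.1233] x [-0.001  0.    -1.   ] z [ 0.984  0.179 -0.001] op 0.0106 F [ 0.3 -0.  -0.4]
in fixture [-1.000e-04  7.330e-02  1.233e-01]
t 40.67 tcp [0.5646 0.1362 0.1235] x [-0.  0. -1.] z [ 0.984  0.179 -0.   ] op 0.0103 F [-0.6  0.7 -0.7]
in fixture [1.000e-04 7.330e-02 1.235e-01]
```

View pics/k3z.png

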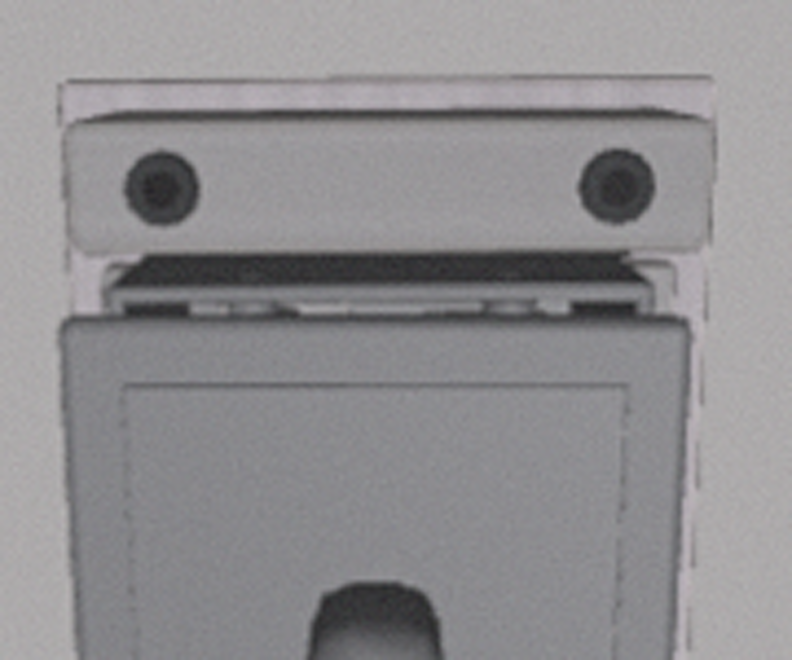

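```bash
python3 - <<'E'
from h import *
p=par('wrist'); q,M,o=pose()
f=lambda u,v:(230+u/4.4,120+v/4.4)
b=onz('wrist',[f(104,281),f(656,281)],.072,p); l=onz('wrist',[f(59,320),f(692,320)],q[2]-.0269,p)
for n,c in (('box',b),('lid',l)): print(n,np.linalg.norm(c[1]-c[0]), infx(c.mean(0)).round(4))
# lid thinner scale check: vary lid height
for dz in (.0269,.025,.023): 
    l=onz('wrist',[f(59,320),f(692,320)],q[2]-dz,p); print(dz,np.linalg.norm(l[1]-l[0]),infx(l.mean(0)).round(4))
E
```

```text
box 0.05803127270381846 [0.0011 0.124  0.072 ]
lid 0.057410911229605295 [0.0006 0.1238 0.0966]
0.0269 0.057410911229605295 [0.0006 0.1238 0.0966]
0.025 0.05666975782299505 [0.0006 0.1242 0.0985]
0.023 0.05588959634235276 [0.0006 0.1245 0.1005]
```

Emit:
{"name": "send_rows", "arguments": {
  "plan": [0,0.2,0,0.02,0,0,0]
}}

```text
t: 40.8
position: [0.5658, 0.1363, 0.1178]
tcp_rot: [0.705, -0.064, 0.704, 0.064]
force: [-0.1, 0.2, -0.7]
opening: 0.0107
```

Emit:
{"name": "send_rows", "arguments": {
  "plan": [0,0.15,0,0,0,0,0]
}}

```text
t: 40.92
position: [0.5656, 0.1363, 0.1126]
tcp_rot: [0.704, -0.064, 0.704, 0.064]
force: [0.1, 0.2, -0.8]
opening: 0.0104
```

```bash
python3 - <<'E'
from h import *
stf(); snap('wrist','k4z',(230,120,410,270),4.4);snap('side','k4s',(240,200,400,320),5)
E
```

```text
t 40.92 tcp [0.5656 0.1363 0.1126] x [ 0.001  0.    -1.   ] z [0.984 0.179 0.001] op 0.0104 F [ 0.1  0.2 -0.8]
in fixture [0.0011 0.0732 0.1126]
```

View pics/k4z.png

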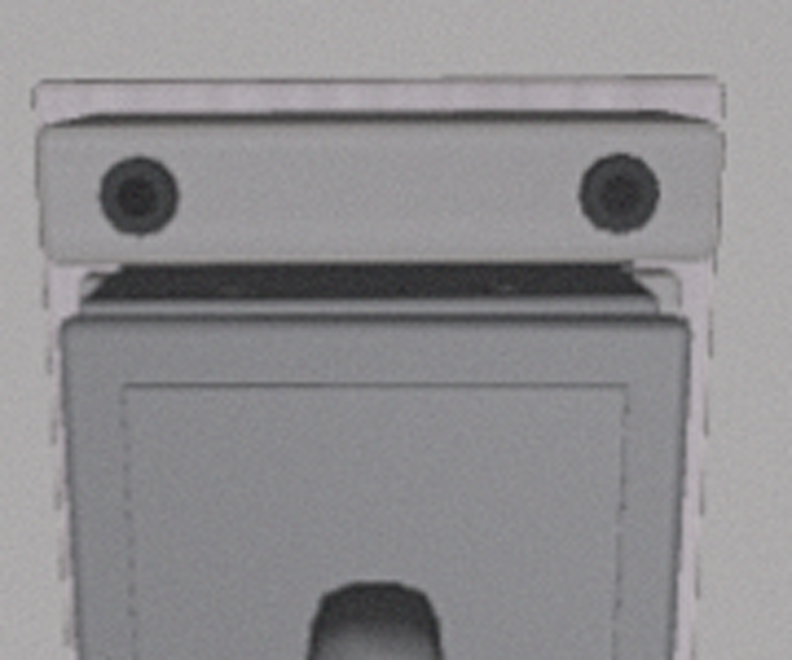

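View pics/k4s.png

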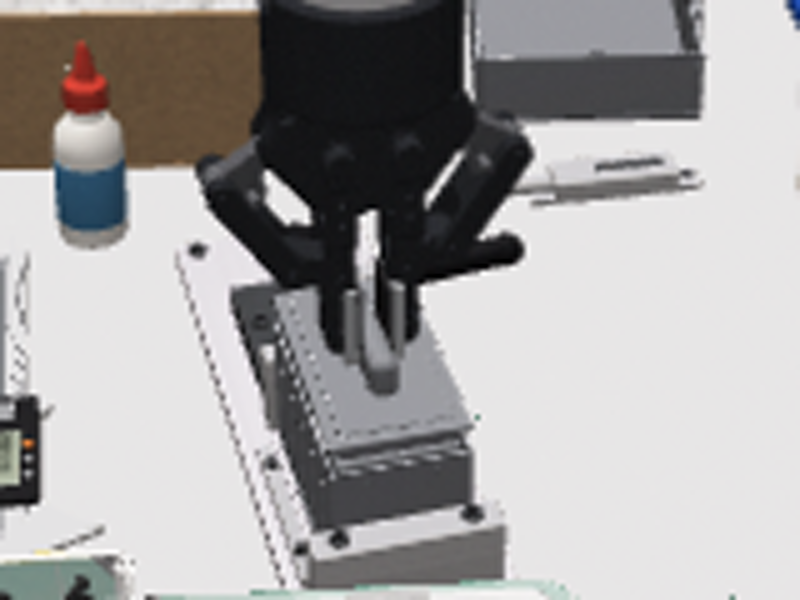

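Emit:
{"name": "send_rows", "arguments": {
  "plan": [0,0.1,0,0,0,0,0]
}}

```text
t: 41.15
position: [0.5657, 0.1364, 0.1101]
tcp_rot: [0.705, -0.063, 0.704, 0.064]
force: [-2.6, -1.9, 13.5]
opening: 0.0101
```

Emit:
{"name": "send_rows", "arguments": {
  "plan": [0,0.1,0,0,0,0,0]
}}

```text
t: 41.28
position: [0.5663, 0.1363, 0.1089]
tcp_rot: [0.705, -0.064, 0.703, 0.064]
force: [-3.4, -3.8, 11.6]
opening: 0.0107
```

Emit:
{"name": "send_rows", "arguments": {
  "plan": [0,0.1,0,0,0,0,0]
}}

```text
t: 41.4
position: [0.5666, 0.1355, 0.1078]
tcp_rot: [0.706, -0.064, 0.703, 0.063]
force: [-3.7, -5.2, 10.7]
opening: 0.0107
```

```bash
python3 - <<'E'
from h import *
stf(); snap('wrist','k5z',(230,120,410,270),4.4);snap('side','k5s',(270,220,370,300),7);snap('scene','k5c',(250,190,350,290),6)
E
```

```text
t 41.4 tcp [0.5666 0.1355 0.1078] x [ 0.004 -0.001 -1.   ] z [0.984 0.18  0.004] op 0.0107 F [-3.7 -5.2 10.7]
in fixture [0.0019 0.0723 0.1078]
```

View pics/k5z.png

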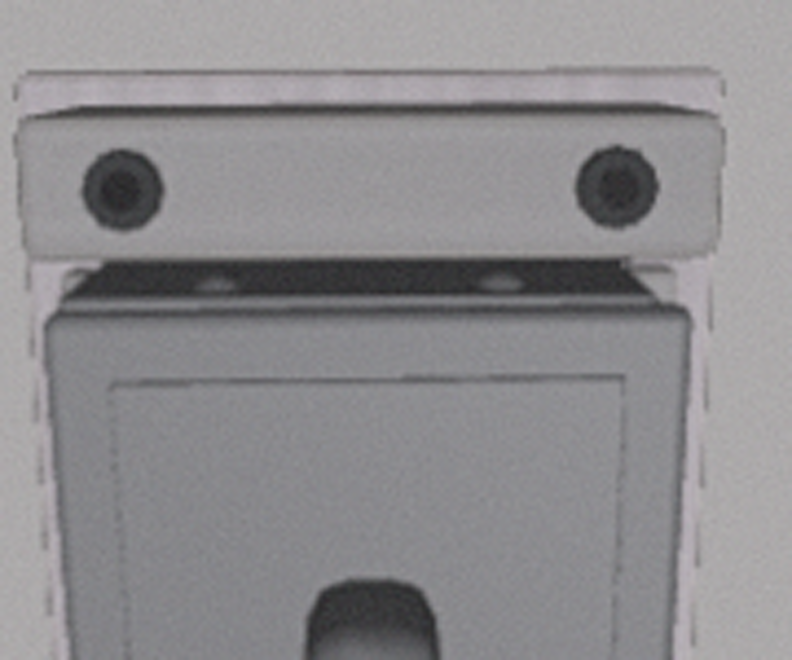

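View pics/k5s.png

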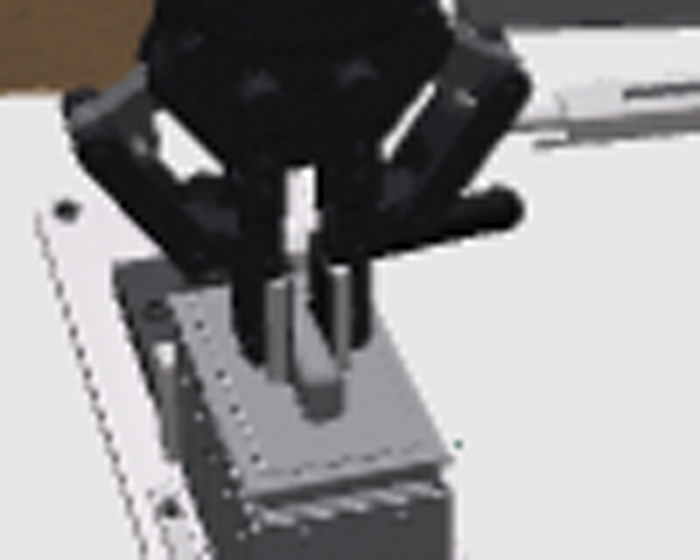

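View pics/k5c.png

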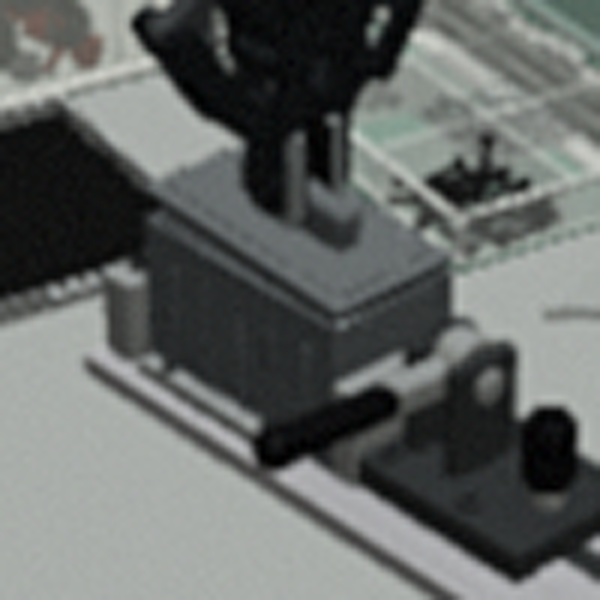

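Emit:
{"name": "send_rows", "arguments": {
  "plan": [0.35,-0.03,0,0,0,0,0,0.35,0,0,0,0,0,0,0.35,-0.6,0,0,0,0,0,0.35,-1,0,0,0,0,0,0.35,-0.5,0,0,0,0,0]
}}

```text
t: 42.18
position: [0.5652, 0.1355, 0.1712]
tcp_rot: [0.705, -0.064, 0.704, 0.063]
force: [0.7, 0.1, 0.9]
opening: 0.0304
```

```bash
python3 - <<'E'
from h import *
stf(); snap('wrist','l1');snap('side','l1s',(270,220,370,300),7);snap('scene','l1c',(250,190,350,290),6)
E
```

```text
t 42.17 tcp [0.5652 0.1355 0.1712] x [ 0.001 -0.001 -1.   ] z [0.984 0.18  0.001] op 0.0304 F [0.7 0.1 0.9]
in fixture [0.0005 0.0726 0.1712]
```

View pics/l1.png

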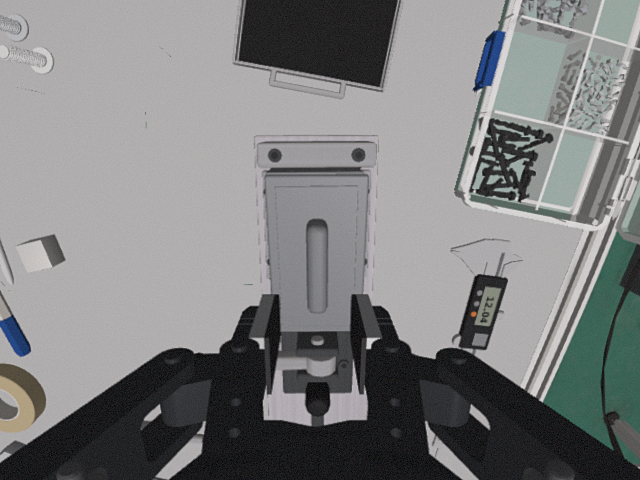

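View pics/l1s.png

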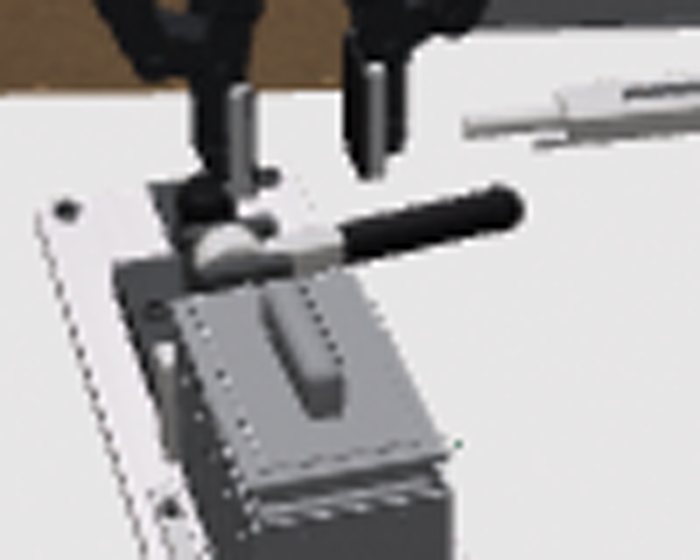

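View pics/l1c.png

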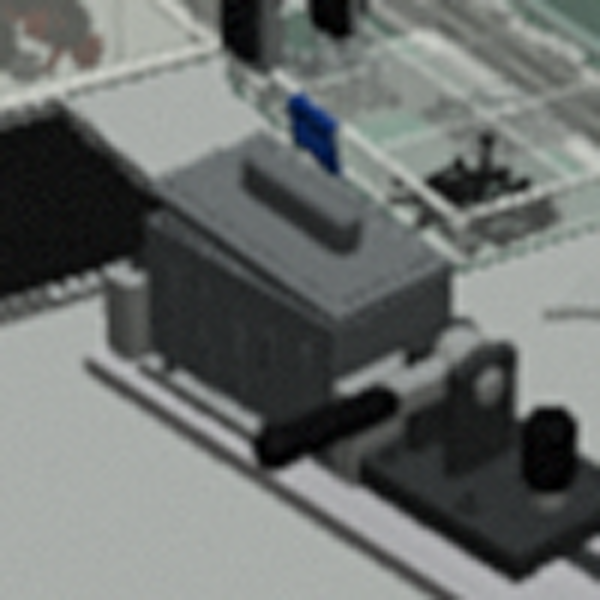

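Emit:
{"name": "send_rows", "arguments": {
  "plan": [0,0,0.7,0.02,0,0,0,0,0.4,0,0,0,0,0,0,0.6,0,0,0,0,0,0,0.2,0,0,0,0,0]
}}

```text
t: 42.82
position: [0.5591, 0.1582, 0.1283]
tcp_rot: [0.702, -0.065, 0.706, 0.064]
force: [-0.6, -0.4, -0.6]
opening: -0.0001
```

```bash
python3 - <<'E'
from h import *
stf(); delta(fx(0.001,.093,.121),10.3)
E
```

```text
t 42.83 tcp [0.5591 0.1582 0.1283] x [-0.005 -0.002 -1.   ] z [ 0.983  0.181 -0.006] op -0.0001 F [-0.6 -0.4 -0.6]
in fixture [-0.0014  0.096   0.1283]
shift [ 0.24 -0.1   0.08] turn [ 0.03 -0.08  0.02] j6 [ 0.17  0.46 -0.13  0.99 -0.    1.56]
```

Emit:
{"name": "send_rows", "arguments": {
  "plan": [0,0.1,-0.1,0.08,0,-0.08,0]
}}

```text
t: 42.95
position: [0.5613, 0.1558, 0.1242]
tcp_rot: [0.704, -0.065, 0.705, 0.064]
force: [0.5, -0.2, -0.0]
opening: 0.0003
```

Emit:
{"name": "send_rows", "arguments": {
  "plan": [0,0.1,0,0,0,0,0]
}}

```text
t: 43.08
position: [0.562, 0.1556, 0.1222]
tcp_rot: [0.704, -0.065, 0.704, 0.064]
force: [-4.1, -0.1, 18.1]
opening: 0.0002
```

Emit:
{"name": "send_rows", "arguments": {
  "plan": [0,0.1,0,0,0,0,0]
}}

```text
t: 43.2
position: [0.5628, 0.1558, 0.1217]
tcp_rot: [0.705, -0.064, 0.703, 0.064]
force: [-8.1, -1.3, 21.2]
opening: -0.0001
```

Emit:
{"name": "send_rows", "arguments": {
  "plan": [0,0.15,0,0,0,0,0]
}}

```text
t: 43.32
position: [0.5637, 0.1561, 0.1212]
tcp_rot: [0.706, -0.064, 0.702, 0.064]
force: [-7.0, -0.8, 18.8]
opening: -0.0001
```

```bash
python3 - <<'E'
from h import *
stf(); snap('side','l2s',(270,220,370,300),7);snap('scene','l2c',(250,190,350,290),6); snap('wrist','l2',(220,120,420,270),4)
E
```

```text
t 43.33 tcp [0.5637 0.1561 0.1212] x [ 0.006  0.001 -1.   ] z [0.983 0.181 0.007] op -0.0001 F [-7.  -0.8 18.8]
in fixture [0.0027 0.0931 0.1212]
```

View pics/l2.png

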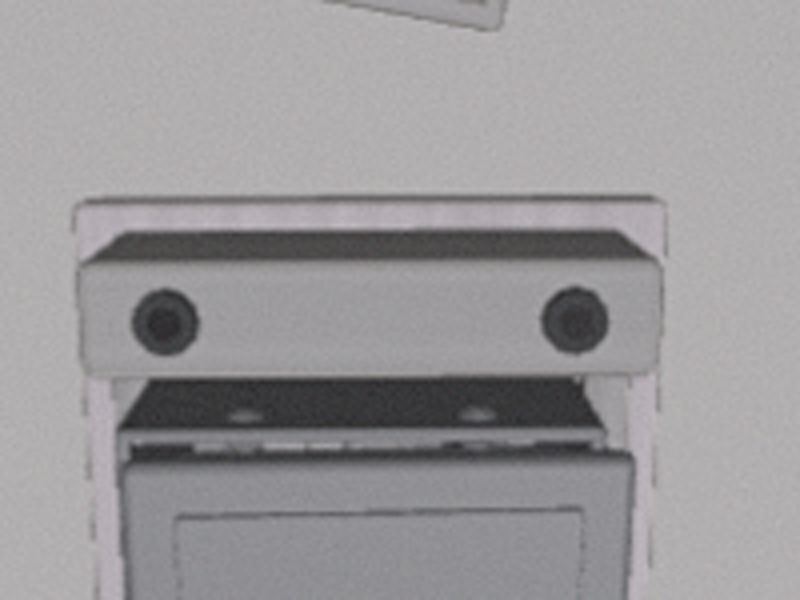

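View pics/l2s.png

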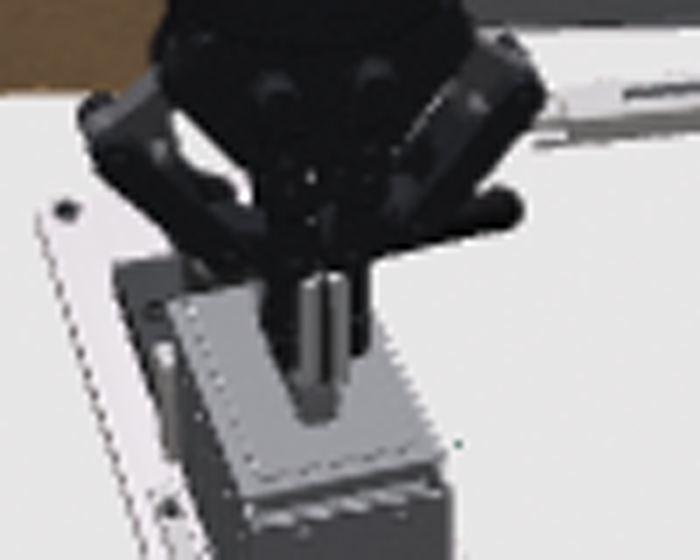

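View pics/l2c.png

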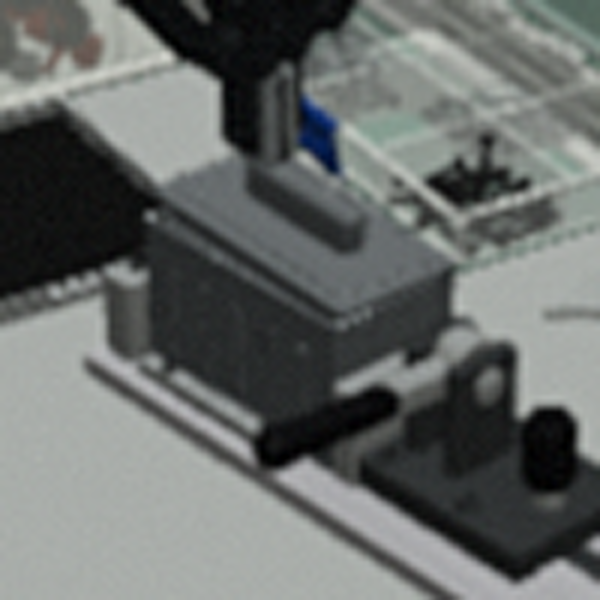

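```bash
python3 - <<'E'
from h import *
p=par('wrist')
f=lambda u,v:(220+u/4,120+v/4)
b=onz('wrist',[f(119,433),f(607,433)],.072,p); print('box',np.linalg.norm(b[1]-b[0]),infx(b.mean(0)).round(4))
for z in (.078,.082,.085,.09):
    l=onz('wrist',[f(124,462),f(635,455)],z,p); print(z,np.linalg.norm(l[1]-l[0]),infx(l[0]).round(4),infx(l[1]).round(4))
E
```

```text
box 0.05690535050127094 [0.001  0.1234 0.072 ]
0.078 0.05776687462713443 [-0.026   0.1215  0.078 ] [0.0318 0.1224 0.078 ]
0.082 0.05633537022059388 [-0.0253  0.1227  0.082 ] [0.0311 0.1235 0.082 ]
0.085 0.05526174191568851 [-0.0248  0.1235  0.085 ] [0.0305 0.1243 0.085 ]
0.09 0.05347236140751298 [-0.0239  0.1249  0.09  ] [0.0296 0.1257 0.09  ]
```

Emit:
{"name": "send_rows", "arguments": {
  "plan": [0,-0.25,0,-0.05,0,0.1,0,0,0,-0.35,-0.08,0,0,0]
}}

```text
t: 43.72
position: [0.5622, 0.1446, 0.1282]
tcp_rot: [0.704, -0.065, 0.704, 0.064]
force: [0.9, -1.4, -0.2]
opening: -0.0004
```

```bash
python3 - <<'E'
from h import *
stf(); delta(fx(-0.001,.080,.121),10.3); snap('side','l3s',(270,220,370,300),7);snap('scene','l3c',(250,190,350,290),6)
E
```

```text
t 43.73 tcp [0.5622 0.1446 0.1282] x [ 0.    -0.001 -1.   ] z [0.983 0.182 0.   ] op -0.0004 F [ 0.9 -1.4 -0.2]
in fixture [-0.0008  0.082   0.1282]
shift [ 0.24 -0.07 -0.01] turn [0.04 0.   0.02] j6 [ 0.14  0.45 -0.14  0.98 -0.    1.53]
```

View pics/l3s.png

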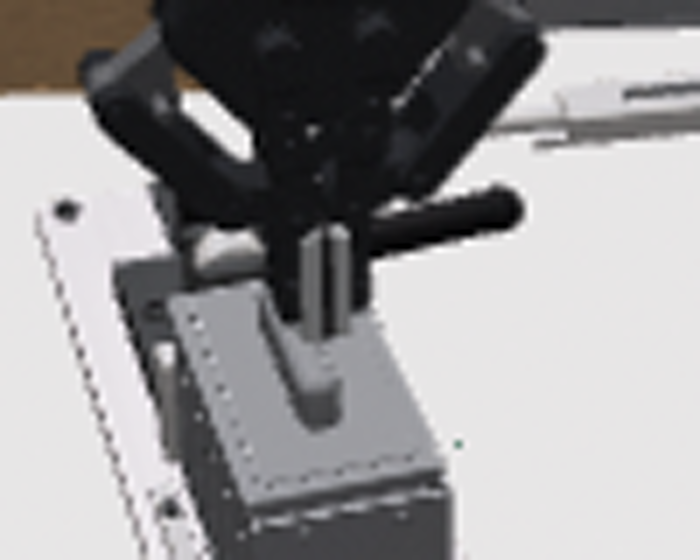

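View pics/l3c.png

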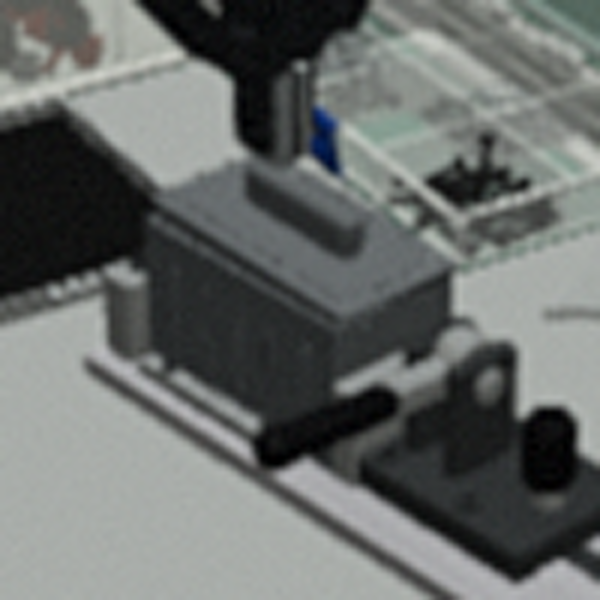

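Emit:
{"name": "send_rows", "arguments": {
  "plan": [0,0.25,0.05,0,0,0,0,0,0.1,0,-0.02,0,0,0]
}}

```text
t: 44.08
position: [0.5605, 0.1442, 0.1156]
tcp_rot: [0.703, -0.064, 0.705, 0.063]
force: [0.3, 0.4, -1.4]
opening: 0.0002
```

Emit:
{"name": "send_rows", "arguments": {
  "plan": [0,0.12,0,-0.03,0,0,0]
}}

```text
t: 44.2
position: [0.5607, 0.1442, 0.1147]
tcp_rot: [0.705, -0.064, 0.704, 0.063]
force: [-9.0, -1.2, 37.8]
opening: 0.0002
```

Emit:
{"name": "send_rows", "arguments": {
  "plan": [0,0.12,0,-0.03,0,0,0]
}}

```text
t: 44.32
position: [0.5607, 0.1443, 0.1148]
tcp_rot: [0.706, -0.064, 0.703, 0.063]
force: [-9.0, -1.8, 27.7]
opening: -0.0004
```

```bash
python3 - <<'E'
from h import *
stf(); snap('side','l4s',(270,220,370,300),7);snap('scene','l4c',(250,190,350,290),6)
E
```

```text
t 44.33 tcp [0.5607 0.1443 0.1148] x [ 0.005 -0.001 -1.   ] z [0.984 0.179 0.004] op -0.0004 F [-9.  -1.8 27.7]
in fixture [-0.0024  0.082   0.1148]
```

View pics/l4s.png

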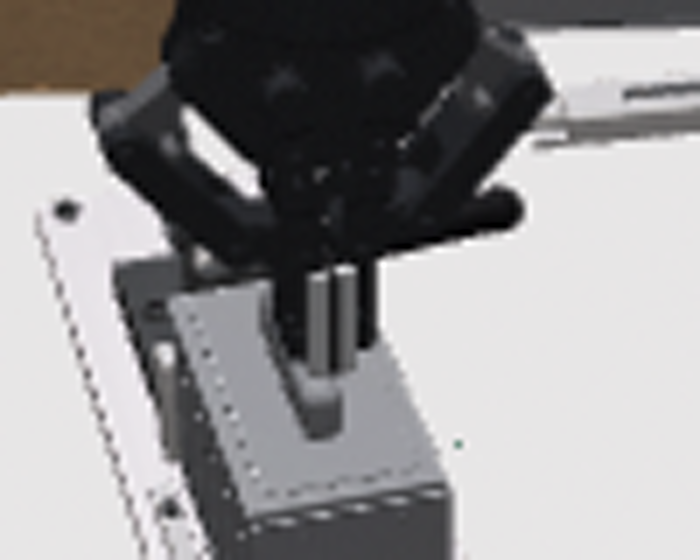

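View pics/l4c.png

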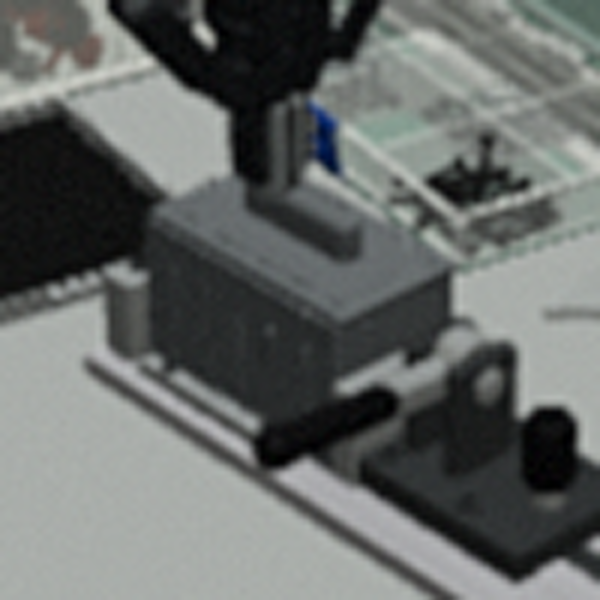

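Emit:
{"name": "send_rows", "arguments": {
  "plan": [0,-0.3,0,0,0,0.08,0,0,0,-0.8,0,0,0,0,0,0.2,0,0,0,0,0]
}}

```text
t: 44.8
position: [0.5656, 0.1211, 0.1192]
tcp_rot: [0.705, -0.065, 0.704, 0.063]
force: [-0.5, 0.3, 0.4]
opening: 0.0005
```

Emit:
{"name": "send_rows", "arguments": {
  "plan": [0,0.1,0,0,0,0,0]
}}

```text
t: 44.92
position: [0.565, 0.1214, 0.1153]
tcp_rot: [0.704, -0.065, 0.704, 0.063]
force: [-0.9, -0.6, -0.8]
opening: -0.0004
```

Emit:
{"name": "send_rows", "arguments": {
  "plan": [0,0.1,0,-0.02,0,0,0]
}}

```text
t: 45.05
position: [0.5653, 0.1214, 0.1148]
tcp_rot: [0.705, -0.065, 0.703, 0.063]
force: [-9.4, -3.3, 34.4]
opening: -0.0002
```

Emit:
{"name": "send_rows", "arguments": {
  "plan": [0.5,-1,0,0,-1,0,0,0.5,-1,0,-1,-1,0,0,0.5,-0.3,-0.5,-1,-1,0,0,0.5,0,-0.7,-1,-1,0,0,0.5,0,-0.5,0,-1,0,0],
  "squeeze": 40
}}

```text
t: 45.68
position: [0.4965, 0.0481, 0.1844]
tcp_rot: [0.681, -0.192, 0.681, 0.191]
force: [-0.1, 0.1, -0.0]
opening: 0.0425
```

```bash
python3 - <<'E'
from h import *
stf(); delta(fx(-0.076,-.012,.15),100.3)
E
```

```text
t 45.67 tcp [0.4965 0.0481 0.1844] x [ 0.001 -0.001 -1.   ] z [ 0.853  0.522 -0.   ] op 0.0425 F [-0.1  0.1 -0. ]
in fixture [-0.0827 -0.0011  0.1844]
shift [ 1.15 -0.42  0.08] turn [-17.21  -0.02   0.02] j6 [-0.03  0.26 -0.27  1.04 -0.    0.99]
```

Emit:
{"name": "send_rows", "arguments": {
  "plan": [0.5,0,-0.4,0,-1,0,0,0.5,0,0,0,-1,0,0,0.5,0,0,0,-1,0,0,0.5,0,0,0,-1,0,0,0.5,0,0,0,-1,0,0]
}}

```text
t: 46.3
position: [0.5015, 0.0393, 0.1822]
tcp_rot: [0.634, -0.311, 0.636, 0.312]
force: [0.1, 0.4, -0.0]
opening: 0.0427
```

Emit:
{"name": "send_rows", "arguments": {
  "plan": [0.5,0,0,0,-1,0,0,0.5,0,0,0,-1,0,0,0.5,0,0,0,-1,0,0,0.5,0,0,0,-1,0,0,0.5,0,0,0,-1,0,0]
}}

```text
t: 46.92
position: [0.4997, 0.0426, 0.1793]
tcp_rot: [0.566, -0.419, 0.57, 0.423]
force: [-0.8, 0.6, -0.6]
opening: 0.043
```

Emit:
{"name": "send_rows", "arguments": {
  "plan": [0.5,0,0,0,-1,0,0,0.5,0,0,0,-1,0,0,0.5,0,0,0,-1,0,0,0.5,0,0,0,-1,0,0,0.5,0,0,0,-1,0,0]
}}

```text
t: 47.55
position: [0.4979, 0.046, 0.1766]
tcp_rot: [0.48, -0.513, 0.484, 0.522]
force: [0.5, -0.6, 0.7]
opening: 0.0426
```

```bash
python3 - <<'E'
from h import *
stf(); delta(fx(-0.076,-.012,.12),100.3); snap('wrist','m1')
E
```

```text
t 47.55 tcp [0.4979 0.046  0.1766] x [-0.013  0.003 -1.   ] z [-0.071  0.997  0.004] op 0.0426 F [ 0.5 -0.6  0.7]
in fixture [-0.0817 -0.0035  0.1766]
shift [ 1.88 -0.24 -0.27] turn [-1.56  0.07 -0.18] j6 [-0.04  0.28 -0.27  1.04  0.   -0.11]
```

View pics/m1.png

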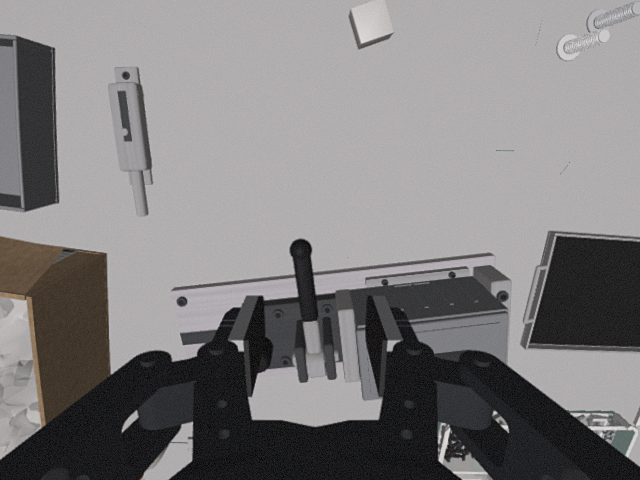

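```bash
python3 - <<'E'
from h import *
p=par('wrist')
print([infx(k).round(4) for k in onz('wrist',[(301,241),(308,318)],.062,p)])
E
```

```text
[array([-0.0885, -0.0117,  0.062 ]), array([-0.0321, -0.0135,  0.062 ])]
```

Emit:
{"name": "send_rows", "arguments": {
  "plan": [0.5,0.8,-0.2,-0.28,-0.8,0.07,-0.18,0.5,0.8,0,0,-0.76,0,0,0.5,0.7,0,0,0,0,0]
}}

```text
t: 47.98
position: [0.5058, 0.0395, 0.1065]
tcp_rot: [-0.453, 0.545, -0.451, -0.543]
force: [-1.0, 0.0, -0.9]
opening: 0.0428
```

```bash
python3 - <<'E'
from h import *
stf(); delta(fx(-0.074,-.0125,.061),100.3)
E
```

```text
t 47.98 tcp [0.5058 0.0395 0.1065] x [ 0.003  0.    -1.   ] z [-0.183  0.983 -0.001] op 0.0428 F [-1.   0.  -0.9]
in fixture [-0.0751 -0.0113  0.1065]
shift [ 1.52 -0.03 -0.04] turn [ 0.06 -0.01  0.05] j6 [-0.05  0.34 -0.38  0.85  0.   -0.23]
```

Emit:
{"name": "send_rows", "arguments": {
  "plan": [0.5,0.8,0,-0.04,0,0,0,0.5,0.7,0,0,0,0,0]
}}

```text
t: 48.22
position: [0.5058, 0.0393, 0.0595]
tcp_rot: [-0.453, 0.544, -0.451, -0.543]
force: [0.0, -0.8, -0.3]
opening: 0.0427
```

```bash
python3 - <<'E'
from h import *
stf(); delta(fx(-0.074,-.0125,.061),100.3)
E
```

```text
t 48.23 tcp [0.5058 0.0393 0.0595] x [ 0.003  0.001 -1.   ] z [-0.182  0.983  0.   ] op 0.0427 F [ 0.  -0.8 -0.3]
in fixture [-0.0751 -0.0114  0.0595]
shift [-0.05 -0.04 -0.04] turn [0.05 0.   0.04] j6 [-0.05  0.39 -0.44  0.74  0.   -0.23]
```

Emit:
{"name": "send_rows", "arguments": {
  "plan": [0,0,0,0,0,0,0,0,0,0,0,0,0,0,0,0,0,0,0,0,0,0,-0.35,-0.05,0,0,0,0,0,-0.35,-0.12,0,0,0,0]
}}

```text
t: 48.85
position: [0.5093, 0.0391, 0.0812]
tcp_rot: [-0.451, 0.544, -0.454, -0.543]
force: [0.1, -2.1, -5.5]
opening: 0.0126
```

```bash
python3 - <<'E'
from h import *
stf()
E
```

```text
t 48.85 tcp [0.5093 0.0391 0.0812] x [-0.002 -0.005 -1.   ] z [-0.181  0.984 -0.004] op 0.0126 F [ 0.1 -2.1 -5.5]
in fixture [-0.0717 -0.0123  0.0812]
```

Emit:
{"name": "send_rows", "arguments": {
  "plan": [0,-0.33,-0.18,0,0,0,0,0,-0.33,-0.2,0,0,0,0,0,-0.28,-0.26,0,0,0,0,0,-0.26,-0.3,0,0,0,0,0,-0.2,-0.35,0,0,0,0]
}}

```text
t: 49.48
position: [0.5469, 0.0463, 0.1248]
tcp_rot: [0.449, -0.543, 0.456, 0.544]
force: [-4.2, -4.1, -6.1]
opening: 0.0113
```

```bash
python3 - <<'E'
from h import *
stf(); snap('side','n1',(240,180,400,300),4)
E
```

```text
t 49.48 tcp [0.5469 0.0463 0.1248] x [-0.008 -0.006 -1.   ] z [-0.181  0.983 -0.005] op 0.0113 F [-4.2 -4.1 -6.1]
in fixture [-0.0334 -0.0119  0.1248]
```

View pics/n1.png

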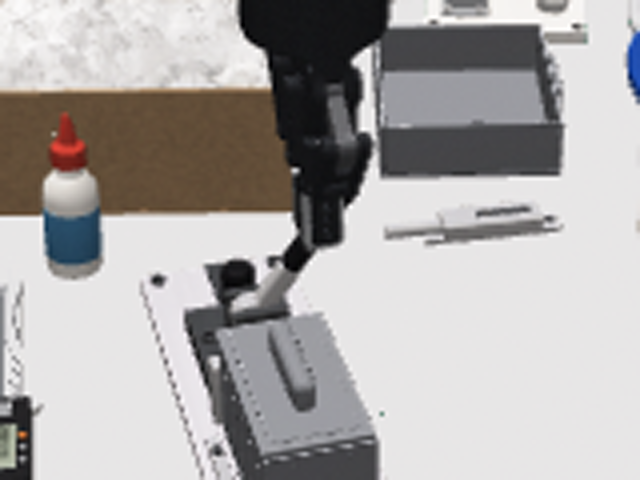

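Emit:
{"name": "send_rows", "arguments": {
  "plan": [0,-0.15,-0.4,0,0,0,0,0,-0.08,-0.4,0,0,0,0,0,0,-0.2,0,0,0,0]
}}

```text
t: 49.9
position: [0.5676, 0.0502, 0.1315]
tcp_rot: [0.443, -0.538, 0.462, 0.549]
force: [-11.6, -5.3, 10.9]
opening: 0.0112
```

```bash
python3 - <<'E'
from h import *
stf(); snap('side','n2',(240,180,400,300),4)
E
```

```text
t 49.9 tcp [0.5676 0.0502 0.1315] x [-0.029 -0.012 -1.   ] z [-0.181  0.983 -0.006] op 0.0112 F [-11.6  -5.3  10.9]
in fixture [-0.0124 -0.0118  0.1315]
```

View pics/n2.png

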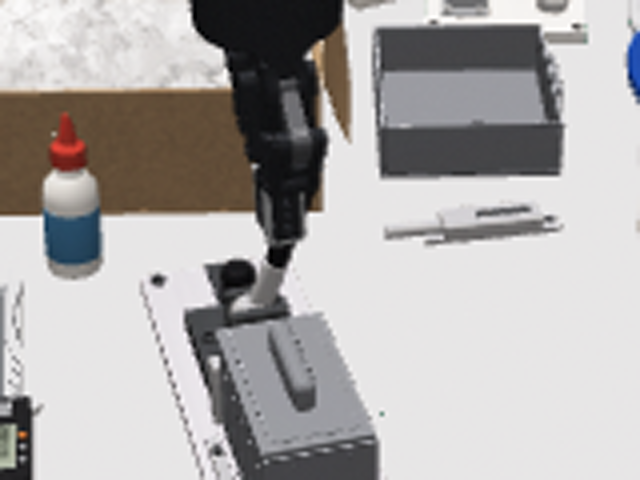

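Emit:
{"name": "send_rows", "arguments": {
  "plan": [0,0,0,-0.3,0,0.3,0,0,0,0,-0.4,0,0,0]
}}

```text
t: 50.2
position: [0.5713, 0.0327, 0.1318]
tcp_rot: [0.439, -0.542, 0.464, 0.546]
force: [-1.9, 3.6, -6.4]
opening: 0.0108
```

```bash
python3 - <<'E'
from h import *
stf()
E
```

```text
t 50.2 tcp [0.5713 0.0327 0.1318] x [-0.027 -0.025 -0.999] z [-0.185  0.983 -0.019] op 0.0108 F [-1.9  3.6 -6.4]
in fixture [-0.0119 -0.0297  0.1318]
```

Emit:
{"name": "send_rows", "arguments": {
  "plan": [0,0,0,-0.4,0,0,0,0,0,0,-0.35,0,0,0]
}}

```text
t: 50.45
position: [0.5756, 0.0099, 0.1317]
tcp_rot: [0.439, -0.542, 0.464, 0.547]
force: [-2.1, 2.1, -4.9]
opening: 0.011
```

```bash
python3 - <<'E'
from h import *
stf(); snap('side','n3',(240,180,400,300),4)
E
```

```text
t 50.45 tcp [0.5756 0.0099 0.1317] x [-0.027 -0.022 -0.999] z [-0.185  0.983 -0.017] op 0.011 F [-2.1  2.1 -4.9]
in fixture [-0.0117 -0.0528  0.1317]
```

View pics/n3.png

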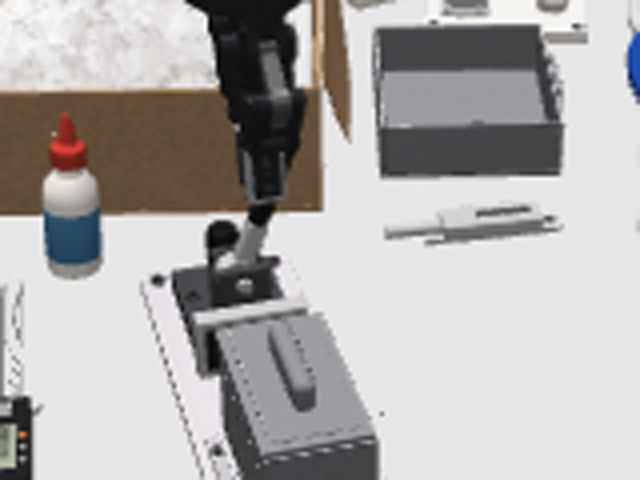

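Emit:
{"name": "send_rows", "arguments": {
  "plan": [0.4,0,0,0,0,0,0,0.4,0,0,0,0,-0.2,0.3,0.4,-0.7,0,0,0,0,0,0.4,-1,0,0,0,0,0,0.6,-0.5,0,0,0,0,0]
}}

```text
t: 51.12
position: [0.5838, 0.006, 0.2028]
tcp_rot: [0.437, -0.536, 0.468, 0.55]
force: [-0.7, 0.4, 0.4]
opening: 0.0507
```

```bash
python3 - <<'E'
from h import *
stf(); delta([.42,-.1,.17],95); snap('side','n4',(240,180,400,300),4)
E
```

```text
t 51.12 tcp [0.5838 0.006  0.2028] x [-0.043 -0.02  -0.999] z [-0.18   0.984 -0.012] op 0.0507 F [-0.7  0.4  0.4]
in fixture [-0.0043 -0.0582  0.2028]
shift [ 1.4   5.95 -2.48] turn [ 1.34 -0.2  -0.66] j6 [-0.09  0.45  0.06  1.22 -0.02 -0.27]
```

View pics/n4.png

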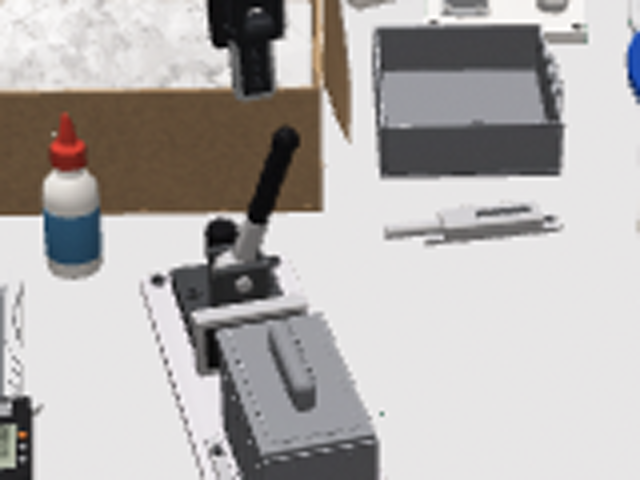

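```bash
python3 - <<'E'
from h import *
for t in (.1,.2,.3,.4,.5):
    print(t,(proj('side',fx(-.091*np.sin(t),-.051,.058+.091*np.cos(t)))-[240,180])*4)
print((proj('side',fx(0,-.051,.058))-[240,180])*4, )
E
```

```text
0.1 [[251.74472083 129.29723473]]
0.2 [[268.08558887 129.11092176]]
0.3 [[284.05408353 130.38555974]]
0.4 [[299.47307774 133.09376349]]
0.5 [[314.17557051 137.19066293]]
[[240.97182795 269.0819188 ]]
```

Emit:
{"name": "send_rows", "arguments": {
  "plan": [0.6,0,0.95,-0.4,0,-0.2,-0.66,0.6,0.2,0.95,-0.4,0.5,0,0,0.6,0.3,0.95,-0.4,0.5,0,0,0.6,0.3,0.95,-0.4,0.3,0,0,0.6,0.3,0.95,-0.4,0,0,0]
}}

```text
t: 51.8
position: [0.4564, -0.077, 0.1744]
tcp_rot: [-0.48, 0.527, -0.474, -0.517]
force: [0.8, 0.2, -0.5]
opening: 0.0511
```

```bash
python3 - <<'E'
from h import *
st(); delta([.425,-.1,.15],95); snap('wrist','o1')
E
```

```text
t 51.8 tcp [ 0.4564 -0.077   0.1744] x [ 0.015 -0.004 -1.   ] z [-0.09   0.996 -0.005] op 0.0511 F [ 0.8  0.2 -0.5]
shift [ 0.8   1.12 -0.67] turn [ 0.04 -0.07  0.21] j6 [-0.3   0.18 -0.39  0.98  0.   -0.4 ]
```

View pics/o1.png

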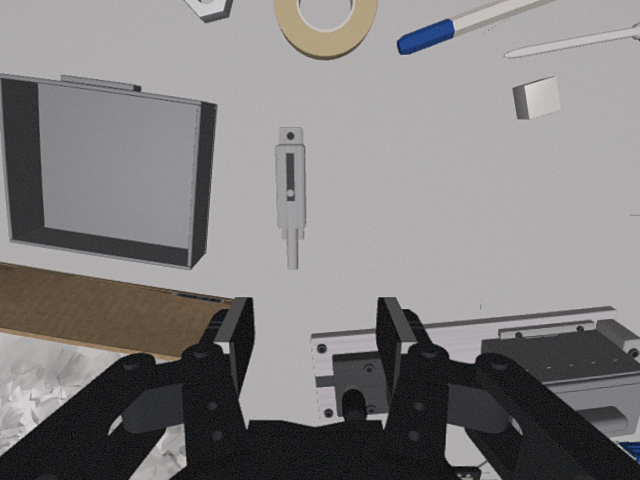

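```bash
python3 - <<'E'
from h import *
p=par('wrist')
b=onz('wrist',[(1,75),(216,103),(191,268),(11,239)],.04,p);print(b.round(4),b.mean(0),np.linalg.norm(np.roll(b,-1,0)-b,axis=1))
latch((290,136),(289.5,153),(291,201),.08)
E
```

```text
[[ 0.3581 -0.2951  0.04  ]
 [ 0.367  -0.15    0.04  ]
 [ 0.4827 -0.167   0.04  ]
 [ 0.4725 -0.3037  0.04  ]] [ 0.42006311 -0.22892912  0.04      ] [0.14546589 0.11698281 0.13709545 0.1147942 ]
axis 5.8 centre [ 0.4224 -0.0995  0.004 ]
shift [ 3.08  1.07 -0.63] turn [-0.18 -0.06  0.11] j6 [-0.31  0.18 -0.4   0.98 -0.   -0.4 ]
```

Emit:
{"name": "send_rows", "arguments": {
  "plan": [0.55,0.6,1,-0.6,-0.18,0,0.15,0.55,0.8,0.07,0,0,0,0,0.55,0.8,0,0,0,0,0,0.55,0.6,0,0,0,0,0]
}}

```text
t: 52.35
position: [0.424, -0.1023, 0.0893]
tcp_rot: [-0.473, 0.528, -0.476, -0.52]
force: [-0.7, 0.4, 0.3]
opening: 0.0471
```

```bash
python3 - <<'E'
from h import *
st(); snap('wrist','o2')
E
```

```text
t 52.35 tcp [ 0.424  -0.1023  0.0893] x [ 0.005 -0.01  -1.   ] z [-0.099  0.995 -0.011] op 0.0471 F [-0.7  0.4  0.3]
```

View pics/o2.png

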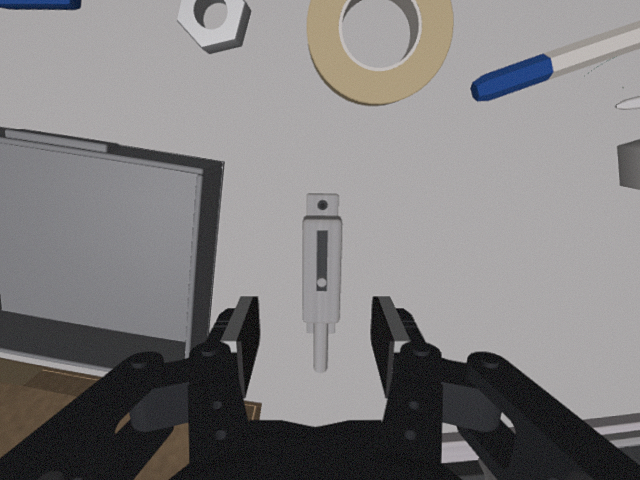

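```bash
python3 - <<'E'
from h import *
latch((322.5,205),(322.5,232),(321.5,290),.027)
E
```

```text
axis 5.1 centre [ 0.4263 -0.0988  0.004 ]
shift [ 2.02 -0.12  0.11] turn [ 0.16 -0.13  0.02] j6 [-0.38  0.23 -0.59  0.75 -0.01 -0.48]
```

Emit:
{"name": "send_rows", "arguments": {
  "plan": [0.55,0.7,-0.05,0.11,0.1,-0.13,0,0.55,0.7,0,0,0,0,0,0.55,0.5,0,0,0,0,0]
}}

```text
t: 52.78
position: [0.4279, -0.1002, 0.0313]
tcp_rot: [-0.477, 0.525, -0.476, -0.52]
force: [0.3, -0.8, -1.1]
opening: 0.0467
```

```bash
python3 - <<'E'
from h import *
st(); delta([.425,-.0988,.027],95)
E
```

```text
t 52.77 tcp [ 0.4279 -0.1002  0.0313] x [ 0.006 -0.003 -1.   ] z [-0.092  0.996 -0.004] op 0.0467 F [ 0.3 -0.8 -1.1]
shift [0.14 0.09 0.06] turn [ 0.07 -0.05  0.08] j6 [-0.37  0.32 -0.65  0.6  -0.   -0.47]
```

Emit:
{"name": "send_rows", "arguments": {
  "plan": [0.55,0.15,0.06,0.05,0,0,0,0,0,0,0,0,0,0,0,0,0,0,0,0,0,0,0,0,0,0,0,0],
  "squeeze": 50
}}

```text
t: 53.28
position: [0.4275, -0.0994, 0.0281]
tcp_rot: [-0.477, 0.526, -0.476, -0.52]
force: [-1.3, -0.5, -1.9]
opening: 0.0205
```

Emit:
{"name": "send_rows", "arguments": {
  "plan": [0,-0.5,0,0,0,0,0,0,-1,0,0,0,0,0,0,-1,0,0,0,0,0,0,-0.5,0,-0.5,1,0,0,0,0,0,-0.5,1,0,0]
}}

```text
t: 53.9
position: [0.4282, -0.1289, 0.1222]
tcp_rot: [0.513, -0.491, 0.511, 0.484]
force: [-0.7, -0.8, -1.2]
opening: 0.0203
```

```bash
python3 - <<'E'
from h import *
st(); delta([.421,-.229,.13],-4);  delta([.421,-.229,.13],50); snap('wrist','o3')
E
```

```text
t 53.9 tcp [ 0.4282 -0.1289  0.1222] x [ 0.008 -0.005 -1.   ] z [ 0.05   0.999 -0.004] op 0.0203 F [-0.7 -0.8 -1.2]
shift [-0.25  0.07 -3.35] turn [-22.21  -0.14   0.04] j6 [-0.43  0.21 -0.51  0.84 -0.   -0.38]
shift [-0.25  0.07 -3.35] turn [ 9.29 -0.02  0.13] j6 [-0.43  0.21 -0.51  0.84 -0.   -0.38]
```

View pics/o3.png

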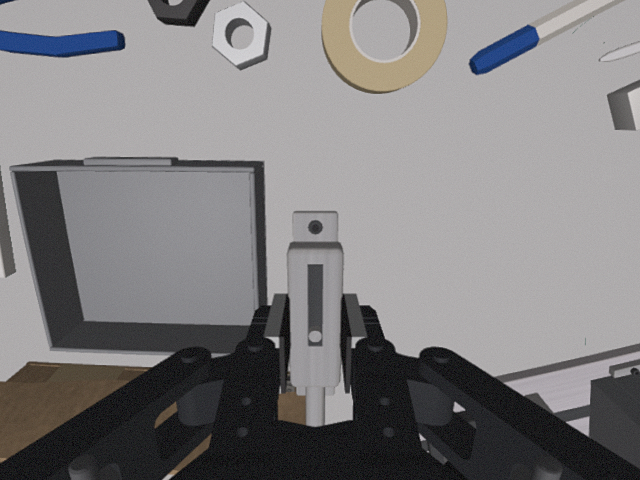

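Emit:
{"name": "send_rows", "arguments": {
  "plan": [0,-0.1,0.1,-0.8,1,0,0,0,-0.1,0.05,-0.8,1,0,0,0,0,0,-0.8,1,0,0,0,0,-0.1,-0.7,1,0,0,0,0,0,0,1,0,0]
}}

```text
t: 54.58
position: [0.4112, -0.224, 0.1285]
tcp_rot: [0.592, -0.391, 0.59, 0.385]
force: [0.9, 0.2, -1.4]
opening: 0.0204
```

Emit:
{"name": "send_rows", "arguments": {
  "plan": [0,0,0,0,1,0,0,0,0,0,0,1,0,0,0,0,0,0,1,0,0,0,0,0,0,1,0,0,0,0,0,0,1,0,0]
}}

```text
t: 55.2
position: [0.4098, -0.2221, 0.1276]
tcp_rot: [0.652, -0.279, 0.649, 0.276]
force: [-0.1, -0.8, -0.9]
opening: 0.02
```

```bash
python3 - <<'E'
from h import *
st(); delta([.413,-.221,.07],48); snap('wrist','o4')
E
```

```text
t 55.2 tcp [ 0.4098 -0.2221  0.1276] x [ 0.005 -0.002 -1.   ] z [0.693 0.721 0.002] op 0.02 F [-0.1 -0.8 -0.9]
shift [ 1.92 -0.04  0.1 ] turn [-0.47  0.02  0.08] j6 [-0.63  0.24 -0.45  0.87  0.    0.13]
```

View pics/o4.png

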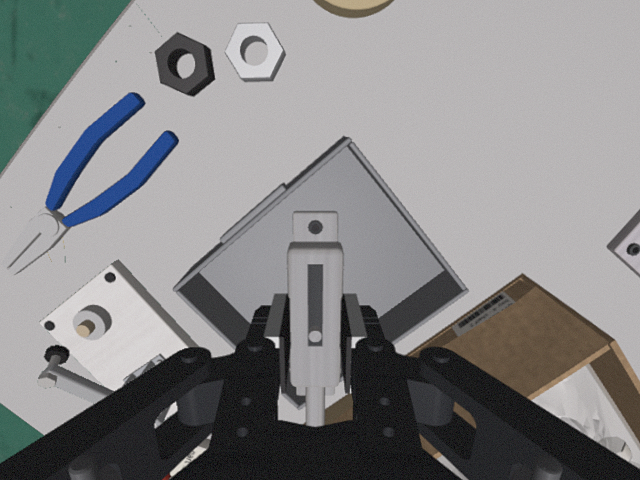

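Emit:
{"name": "send_rows", "arguments": {
  "plan": [0,0.7,0,0.1,0,0,0,0,0.7,0,0,0,0,0,0,0.6,0,0,0,0,0]
}}

```text
t: 55.62
position: [0.4136, -0.2202, 0.0675]
tcp_rot: [0.652, -0.281, 0.648, 0.276]
force: [0.9, -0.7, -0.3]
opening: 0.0204
```

```bash
python3 - <<'E'
from h import *
st(); snap('side','o5',(300,170,440,275),5)
E
```

```text
t 55.62 tcp [ 0.4136 -0.2202  0.0675] x [ 0.008 -0.004 -1.   ] z [0.69  0.724 0.003] op 0.0204 F [ 0.9 -0.7 -0.3]
```

View pics/o5.png

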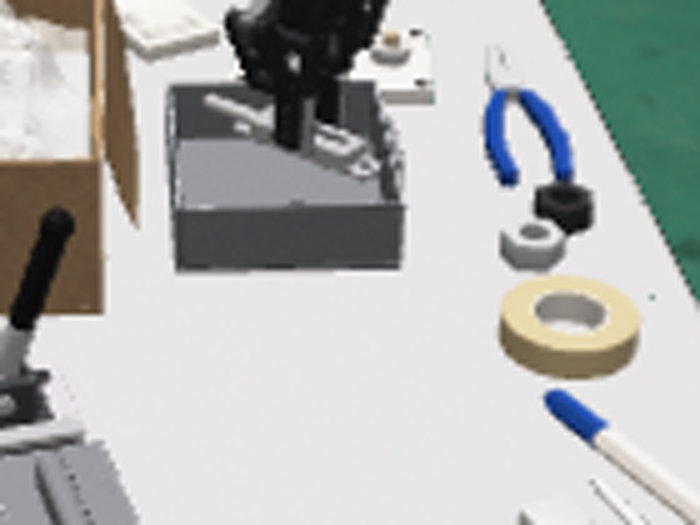

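Emit:
{"name": "send_rows", "arguments": {
  "plan": [0,0.5,0,0,0,0,0,0.5,0,0,0,0,0,0,0.5,0,0,0,0,0,0,0.5,-1,0,0,0,0,0,0.6,-1,0,0,0,0,0]
}}

```text
t: 56.3
position: [0.4111, -0.218, 0.112]
tcp_rot: [0.65, -0.28, 0.648, 0.279]
force: [-0.2, -0.6, 0.4]
opening: 0.0515
```

Emit:
{"name": "send_rows", "arguments": {
  "plan": [1,-1,0,0,0,0,0,1,-1,0,0,1,0,0,1,0,0,0.9,1,0,0,1,0,0,0.9,1,0,0,1,0,0,0.9,1,0,0]
}}

```text
t: 56.92
position: [0.4786, -0.1697, 0.184]
tcp_rot: [0.688, -0.187, 0.678, 0.179]
force: [-0.1, -0.9, 0.1]
opening: 0.0855
```

```bash
python3 - <<'E'
from h import *
st(); delta(fx(0,.072,.17),10.3); snap('wrist','p5'); snap('side','p5s',(260,170,440,305),4)
E
```

```text
t 56.92 tcp [ 0.4786 -0.1697  0.184 ] x [ 0.016 -0.009 -1.   ] z [0.866 0.5   0.01 ] op 0.0855 F [-0.1 -0.9  0.1]
shift [0.43 7.36 7.56] turn [4.92 0.17 0.19] j6 [-0.47  0.26 -0.27  1.03 -0.    0.58]
```

View pics/p5s.png

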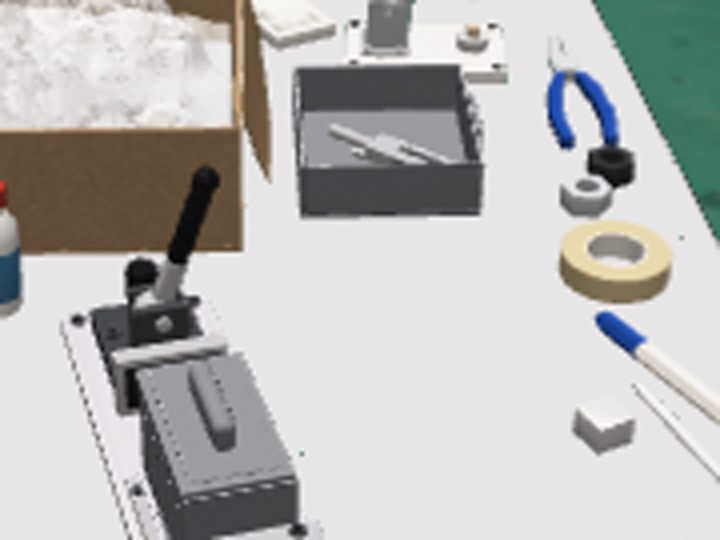

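View pics/p5.png

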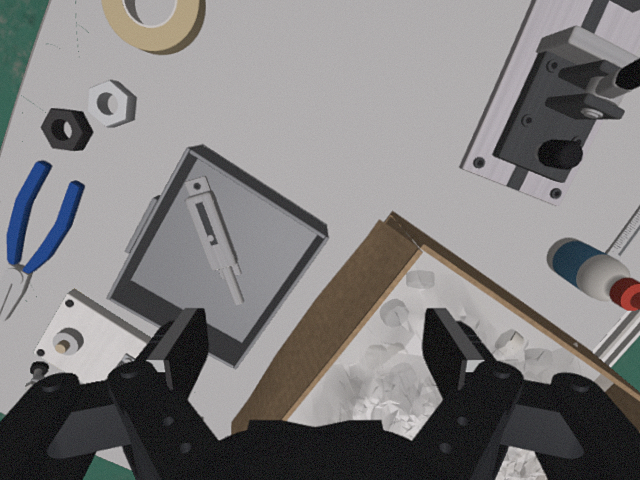

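Emit:
{"name": "send_rows", "arguments": {
  "plan": [1,-0.3,0.74,0.76,1,0.1,0.1,1,-0.3,0.79,0.71,1,0.1,0.1,1,0,0.84,0.65,1,0,0,1,0,0.88,0.59,1,0,0,1,0,0.92,0.53,0.9,0,0]
}}

```text
t: 57.65
position: [0.5225, -0.0158, 0.2055]
tcp_rot: [0.704, -0.064, 0.704, 0.06]
force: [0.2, -0.3, 0.3]
opening: 0.0854
```

Emit:
{"name": "send_rows", "arguments": {
  "plan": [1,0,0.95,0.46,0,0,0,1,0,0.95,0.46,0,0,0,1,0,0.95,0.46,0,0,0,1,0,0.95,0.46,0,0,0]
}}

```text
t: 58.15
position: [0.5567, 0.1073, 0.2079]
tcp_rot: [0.705, -0.065, 0.704, 0.06]
force: [-0.5, 0.8, -0.2]
opening: 0.0853
```

```bash
python3 - <<'E'
from h import *
stf(); delta(fx(0,.072,.17),10.3); snap('wrist','r1')
E
```

```text
t 58.15 tcp [0.5567 0.1073 0.2079] x [ 0.003 -0.007 -1.   ] z [0.984 0.176 0.002] op 0.0853 F [-0.5  0.8 -0.2]
in fixture [-0.0129  0.0463  0.2079]
shift [1.26 0.87 0.43] turn [-0.04  0.02  0.11] j6 [ 0.08  0.37 -0.04  1.15 -0.01  1.48]
```

View pics/r1.png

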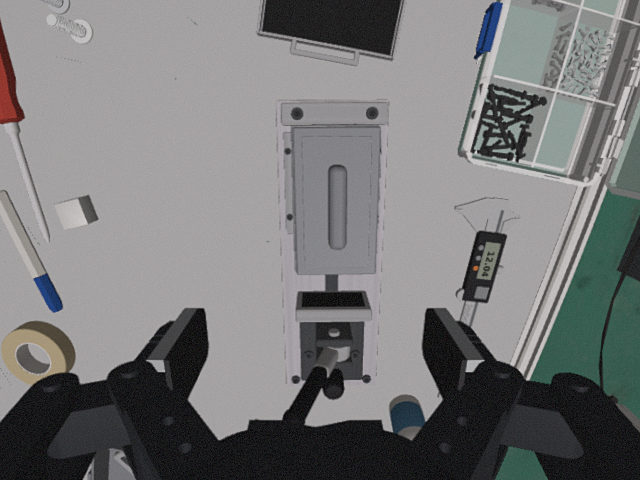

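```bash
python3 - <<'E'
from h import *
p=par('wrist')
c=onz('wrist',[(293,127),(381,129),(376,274),(297,273)],.076,p);print([infx(k).round(4) for k in c],infx(c.mean(0)))
P=c.mean(0); delta([P[0],P[1],.12],10.3)
E
```

```text
[array([-0.025 ,  0.1257,  0.076 ]), array([0.0324, 0.1246, 0.076 ]), array([0.0339, 0.023 , 0.076 ]), array([-0.0238,  0.0239,  0.076 ])] [0.00439629 0.0743074  0.076     ]
shift [2.93 0.83 0.52] turn [0.01 0.05 0.06] j6 [ 0.09  0.38 -0.04  1.15 -0.    1.48]
```

Emit:
{"name": "send_rows", "arguments": {
  "plan": [1,0,0.8,0.45,0,0,0,1,0.9,0,0,0,0.05,0,1,0.9,0,0,0,0,0,1,0.9,0,0,0,0,0]
}}

```text
t: 58.7
position: [0.5694, 0.136, 0.1303]
tcp_rot: [0.707, -0.068, 0.701, 0.063]
force: [-0.1, -0.7, 0.2]
opening: 0.0852
```

```bash
python3 - <<'E'
from h import *
stf(); delta(fx(.002,.072,.062),10.3); snap('wrist','r2'); snap('side','r2s',(240,180,400,300),4)
E
```

```text
t 58.7 tcp [0.5694 0.136  0.1303] x [ 0.009 -0.005 -1.   ] z [0.983 0.185 0.008] op 0.0852 F [-0.1 -0.7  0.2]
in fixture [0.0047 0.0724 0.1303]
shift [ 2.28  0.   -0.11] turn [0.09 0.12 0.1 ] j6 [ 0.13  0.45 -0.13  0.98 -0.01  1.51]
```

View pics/r2.png

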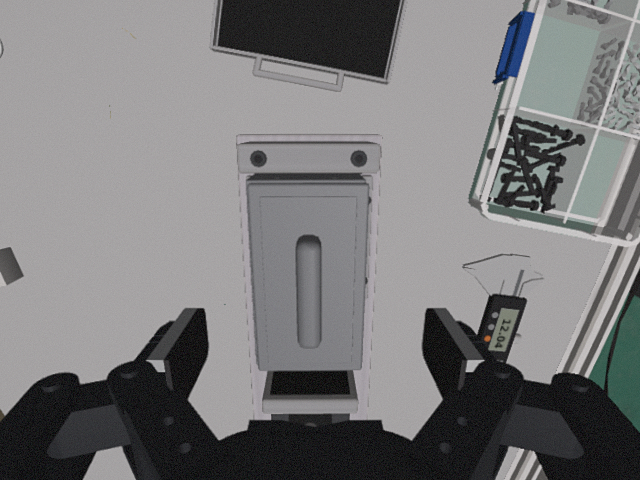

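View pics/r2s.png

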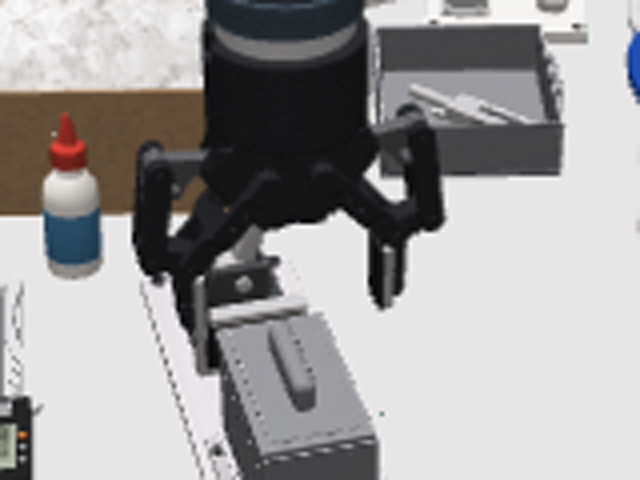

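Emit:
{"name": "send_rows", "arguments": {
  "plan": [1,0.5,0,-0.12,0.05,0.12,0.1,1,0.6,0,0,0,0,0]
}}

```text
t: 59.05
position: [0.5647, 0.1342, 0.0968]
tcp_rot: [0.703, -0.064, 0.705, 0.064]
force: [0.1, -0.1, -0.1]
opening: 0.0852
```

```bash
python3 - <<'E'
from h import *
stf(); delta(fx(.0015,.072,.062),10.3)
E
```

```text
t 59.05 tcp [0.5647 0.1342 0.0968] x [-0.003  0.    -1.   ] z [ 0.984  0.18  -0.003] op 0.0852 F [ 0.1 -0.1 -0.1]
in fixture [-0.0002  0.0714  0.0968]
shift [1.16 0.02 0.06] turn [ 0.02 -0.04 -0.01] j6 [ 0.12  0.48 -0.18  0.91  0.    1.51]
```

Emit:
{"name": "send_rows", "arguments": {
  "plan": [1,0.6,0,0.05,0,0,0,1,0.5,0,0,0,0,0]
}}

```text
t: 59.3
position: [0.5668, 0.1337, 0.064]
tcp_rot: [0.704, -0.064, 0.705, 0.064]
force: [-0.6, -0.0, -0.7]
opening: 0.0856
```

```bash
python3 - <<'E'
from h import *
stf(); delta(fx(.0015,.072,.062),10.3);snap('side','r3s',(240,180,400,300),4)
E
```

```text
t 59.3 tcp [0.5668 0.1337 0.064 ] x [-0.001  0.    -1.   ] z [ 0.984  0.18  -0.001] op 0.0856 F [-0.6 -0.  -0.7]
in fixture [0.0018 0.0706 0.064 ]
shift [ 0.07  0.05 -0.01] turn [ 0.02 -0.02 -0.01] j6 [ 0.12  0.52 -0.22  0.84  0.    1.51]
```

View pics/r3s.png

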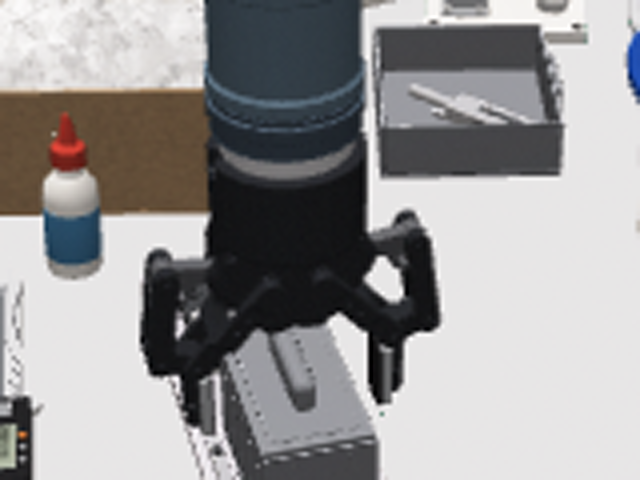

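Emit:
{"name": "send_rows", "arguments": {
  "plan": [0,0,0.04,0,0,0,0,0,0,0,0,0,0,0,0,0,0,0,0,0,0,0,0,0,0,0,0,0],
  "squeeze": 80
}}

```text
t: 59.85
position: [0.5654, 0.1347, 0.0627]
tcp_rot: [0.703, -0.064, 0.706, 0.064]
force: [1.1, -0.1, -4.5]
opening: 0.0572
```

Emit:
{"name": "send_rows", "arguments": {
  "plan": [0,-0.4,0,0,0,0,0,0,-0.3,0,0,0,0,0]
}}

```text
t: 60.1
position: [0.5637, 0.1345, 0.0834]
tcp_rot: [0.701, -0.064, 0.707, 0.064]
force: [0.2, 0.2, -5.4]
opening: 0.0573
```

```bash
python3 - <<'E'
from h import *
stf(); snap('side','r4s',(240,180,400,300),4); snap('scene','r4c',(240,190,370,300),6)
E
```

```text
t 60.1 tcp [0.5637 0.1345 0.0834] x [-0.008 -0.001 -1.   ] z [ 0.984  0.18  -0.008] op 0.0573 F [ 0.2  0.2 -5.4]
in fixture [-0.0011  0.0718  0.0834]
```

View pics/r4s.png

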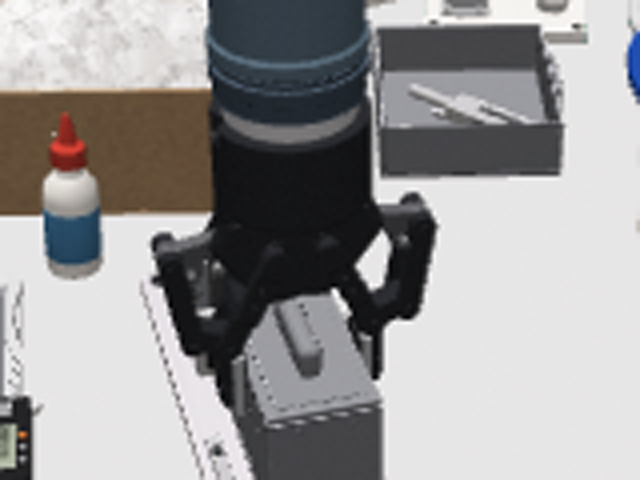

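View pics/r4c.png

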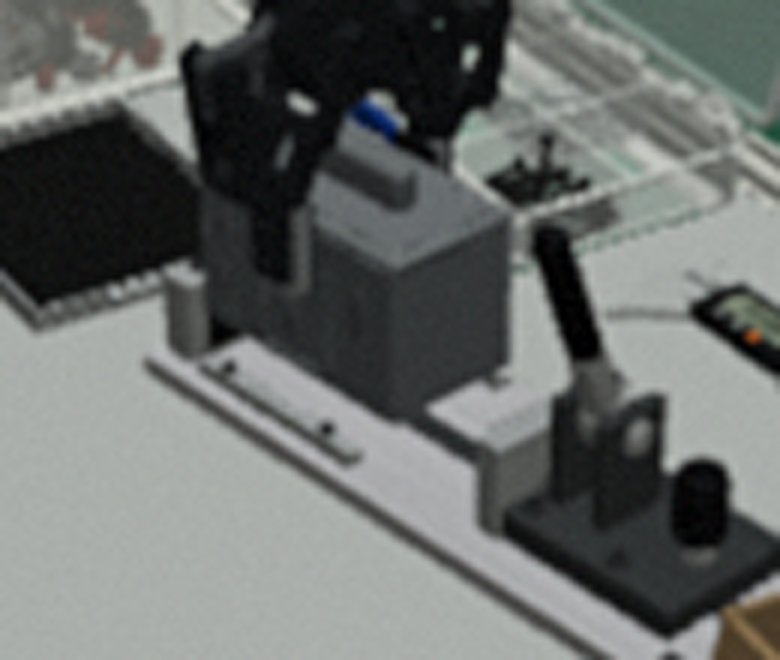

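Emit:
{"name": "send_rows", "arguments": {
  "plan": [0,-0.05,0,-0.6,0,-0.1,0,0,-0.03,0,-0.8,0,-0.1,0,0,-0.03,0,-0.8,0,0,0,0,-0.03,0,-0.6,0,0,0]
}}

```text
t: 60.7
position: [0.4819, 0.1193, 0.0887]
tcp_rot: [0.708, -0.063, 0.7, 0.065]
force: [0.6, -0.4, -6.0]
opening: 0.0569
```

```bash
python3 - <<'E'
from h import *
stf(); delta([.485,.31,.083],3);  delta([.54,.31,.083],3)
E
```

```text
t 60.7 tcp [0.4819 0.1193 0.0887] x [ 0.012  0.003 -1.   ] z [0.984 0.18  0.012] op 0.0569 F [ 0.6 -0.4 -6. ]
in fixture [-0.0843  0.0715  0.0887]
shift [0.21 6.23 1.24] turn [ 1.85  0.17 -0.02] j6 [ 0.11  0.33 -0.44  0.79  0.    1.5 ]
shift [0.23 5.9  3.05] turn [ 1.85  0.17 -0.02] j6 [ 0.11  0.33 -0.44  0.79  0.    1.5 ]
```

Emit:
{"name": "send_rows", "arguments": {
  "plan": [0,0,0.8,0,0,0.1,0,0,0,0.95,0,0,0.07,0,0,0,0.95,0.1,0.5,0,0,0,0,0.95,0.3,0.5,0,0,0,0,0.9,0.5,0.5,0,0]
}}

```text
t: 61.32
position: [0.4834, 0.2588, 0.0891]
tcp_rot: [0.706, -0.024, 0.708, 0.024]
force: [0.5, 0.7, -5.8]
opening: 0.0569
```

```bash
python3 - <<'E'
from h import *
st(); delta([.54,.31,.083],3); snap('wrist','t1'); snap('side','t1s',(220,200,420,350),4)
E
```

```text
t 61.33 tcp [0.4834 0.2588 0.0891] x [-0.003 -0.    -1.   ] z [ 0.998  0.069 -0.003] op 0.0569 F [ 0.5  0.7 -5.8]
shift [0.2  1.57 2.  ] turn [ 0.24 -0.05 -0.  ] j6 [ 0.38  0.43 -0.28  0.86  0.    1.88]
```

View pics/t1.png

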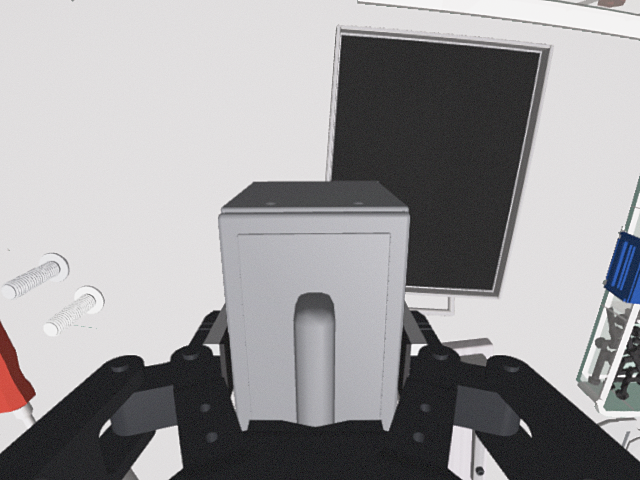

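View pics/t1s.png

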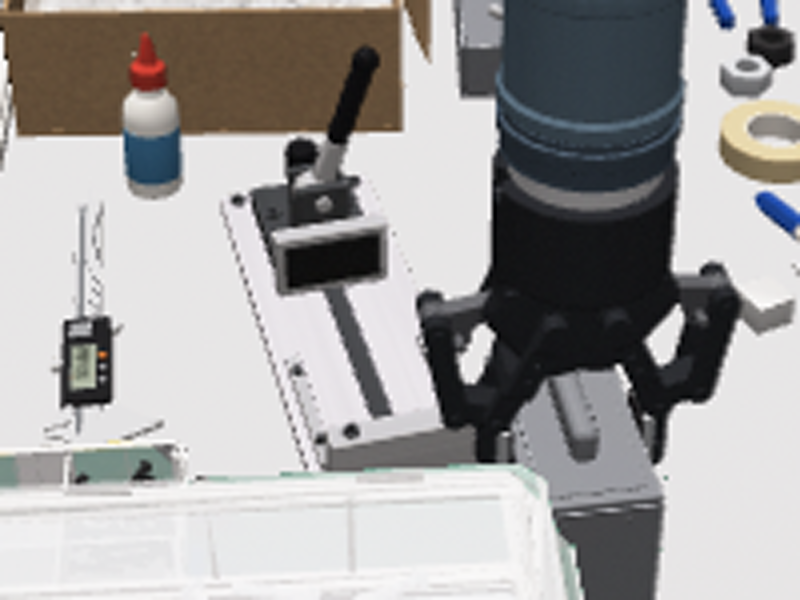

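```bash
python3 - <<'E'
from h import *
p=par('wrist')
c=onz('wrist',[(338,28),(549,46),(499,296)],.010,p);print(c.round(4),(c[0]+c[2])/2, np.linalg.norm(c[1]-c[0]),np.linalg.norm(c[2]-c[1]))
E
```

```text
[[0.4886 0.3849 0.01  ]
 [0.5955 0.3868 0.01  ]
 [0.5975 0.2498 0.01  ]] [0.5430947  0.31733045 0.01      ] 0.10686102250962605 0.13700599696206123
```

```bash
python3 - <<'E'
from h import *
p=par('wrist')
print(onz('wrist',[(605,282),(578,388),(640,190)],.03,p).round(3)); delta([.543,.3175,.085],1)
E
```

```text
[[0.644 0.27  0.03 ]
 [0.65  0.201 0.03 ]
 [0.648 0.321 0.03 ]]
shift [0.16 1.74 2.04] turn [ 0.79  0.01 -0.04] j6 [ 0.38  0.43 -0.28  0.86  0.    1.88]
```

Emit:
{"name": "send_rows", "arguments": {
  "plan": [0,0,0.6,0.7,0.4,0,0,0,0,0.6,0.7,0.4,0,0,0,0,0.55,0.65,0,0,0]
}}

```text
t: 61.8
position: [0.5432, 0.3156, 0.0888]
tcp_rot: [0.706, -0.005, 0.708, 0.005]
force: [-2.0, 1.5, -5.6]
opening: 0.0569
```

```bash
python3 - <<'E'
from h import *
st(); delta([.543,.3175,.055],1); snap('wrist','t2'); snap('scene','t2c',(180,150,380,300),4)
E
```

```text
t 61.8 tcp [0.5432 0.3156 0.0888] x [-0.004 -0.    -1.   ] z [ 1.     0.015 -0.004] op 0.0569 F [-2.   1.5 -5.6]
shift [1.13 0.06 0.  ] turn [-0.03 -0.06  0.  ] j6 [ 0.42  0.58 -0.04  0.96  0.    1.98]
```

View pics/t2.png

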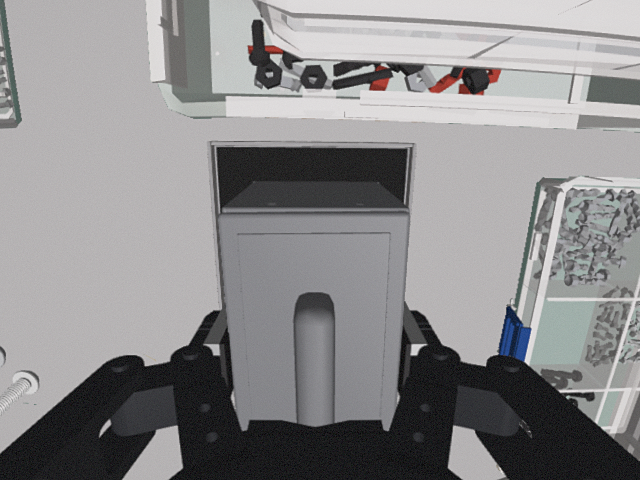

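View pics/t2c.png

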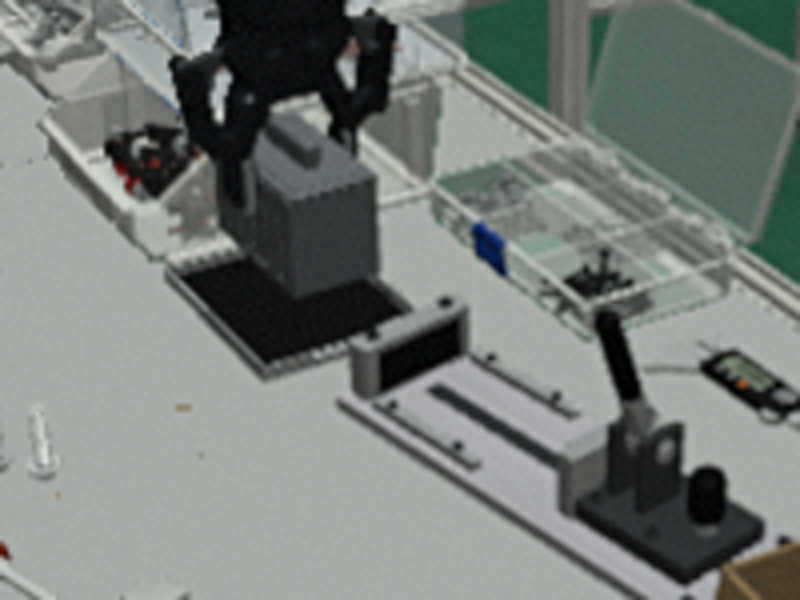

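Emit:
{"name": "send_rows", "arguments": {
  "plan": [0,0.5,0.05,0,0,-0.06,0,0,0.35,0,0,0,0,0,0,0.12,0,0,0,0,0]
}}

```text
t: 62.28
position: [0.5445, 0.317, 0.0589]
tcp_rot: [0.708, -0.005, 0.706, 0.006]
force: [0.7, -1.0, -5.8]
opening: 0.0571
```

```bash
python3 - <<'E'
from h import *
st(); delta([.543,.3175,.055],1)
E
```

```text
t 62.27 tcp [0.5445 0.317  0.0589] x [ 0.002  0.001 -1.   ] z [1.    0.016 0.002] op 0.0571 F [ 0.7 -1.  -5.8]
shift [ 0.13  0.02 -0.05] turn [-0.03  0.03 -0.01] j6 [ 0.43  0.6  -0.08  0.89 -0.    1.98]
```

Emit:
{"name": "send_rows", "arguments": {
  "plan": [0,0.1,0,0,0,0,0]
}}

```text
t: 62.4
position: [0.5441, 0.3166, 0.0558]
tcp_rot: [0.708, -0.005, 0.706, 0.006]
force: [-0.0, 0.1, -5.1]
opening: 0.0569
```

Emit:
{"name": "send_rows", "arguments": {
  "plan": [0,0.06,0,0,0,0,0]
}}

```text
t: 62.52
position: [0.5442, 0.3164, 0.0548]
tcp_rot: [0.708, -0.005, 0.706, 0.006]
force: [-2.2, -2.0, 7.2]
opening: 0.0567
```

Emit:
{"name": "send_rows", "arguments": {
  "plan": [0.85,0,0,0,0,0,0,0.85,0,0,0,0,0,0,0.85,0,0,0,0,0,0]
}}

```text
t: 62.9
position: [0.5472, 0.3177, 0.0582]
tcp_rot: [0.71, -0.004, 0.704, 0.007]
force: [-0.2, -0.2, -0.1]
opening: 0.0727
```

Emit:
{"name": "send_rows", "arguments": {
  "plan": [0.85,-0.5,0,0,0,0,0,0.85,-0.9,0,0,0,0,0,0.85,-1,0,0,0,0,0,0.85,-1,0,0,0,0,0,0.85,-1,0,-0.5,0,0,0]
}}

```text
t: 63.52
position: [0.531, 0.3168, 0.1964]
tcp_rot: [0.71, -0.004, 0.704, 0.006]
force: [0.6, 0.8, 0.4]
opening: 0.0722
```

```bash
python3 - <<'E'
from h import *
st(); snap('wrist','u1'); snap('scene','u1c',(180,150,380,300),4); snap('side','u1s')
E
```

```text
t 63.52 tcp [0.531  0.3168 0.1964] x [ 0.009  0.004 -1.   ] z [1.    0.015 0.009] op 0.0722 F [0.6 0.8 0.4]
```

View pics/u1.png

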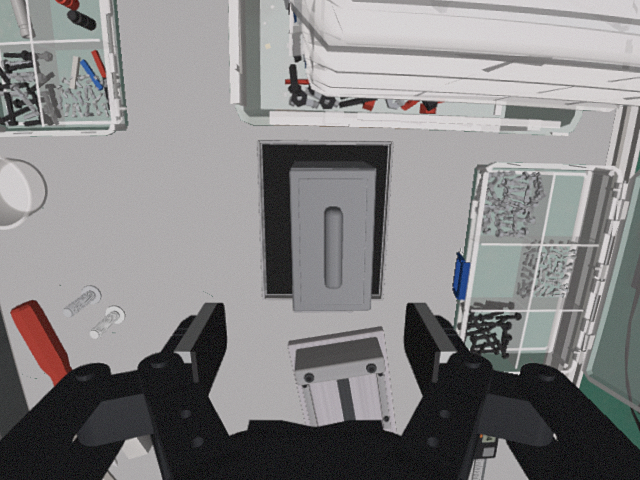

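View pics/u1c.png

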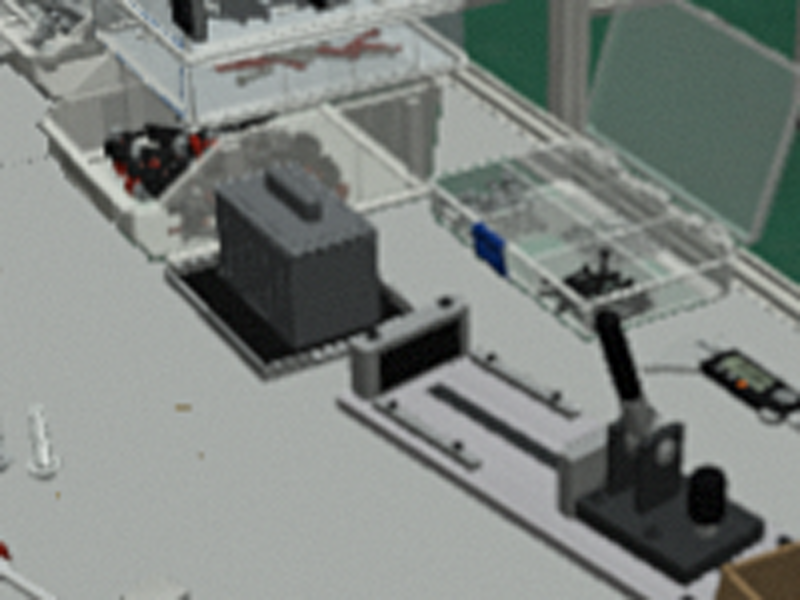

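View pics/u1s.png

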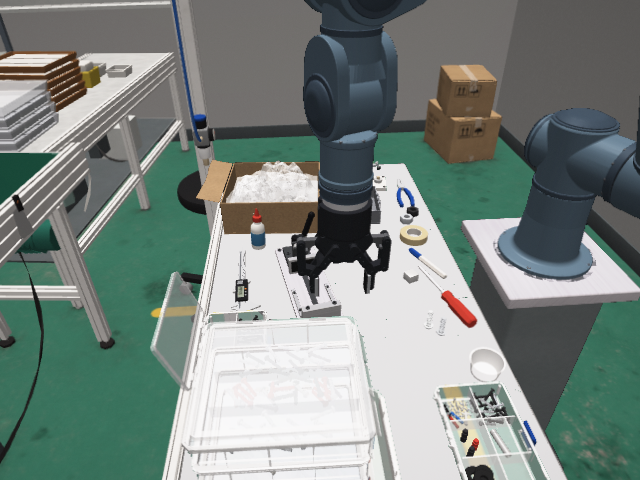

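```bash
python3 - <<'E'
from h import *
p=par('wrist')
c=onz('wrist',[(291,166),(376,167),(371,310),(294,309)],.068,p);print(c.round(4),c.mean(0).round(4),np.linalg.norm(np.roll(c,-1,0)-c,axis=1).round(4))
t=onz('wrist',[(259,142),(391,143),(383,298),(262,298)],.010,p);print(t.round(4),t.mean(0).round(4))
r=onz('wrist',[(333.5,207),(333,289)],.085,p);print('rib',r.mean(0),np.linalg.norm(r[1]-r[0]))
E
```

```text
[[0.5167 0.3698 0.068 ]
 [0.5733 0.37   0.068 ]
 [0.5761 0.265  0.068 ]
 [0.5186 0.2653 0.068 ]] [0.5462 0.3175 0.068 ] [0.0566 0.1051 0.0575 0.1045]
[[0.4881 0.3836 0.01  ]
 [0.5945 0.3845 0.01  ]
 [0.5972 0.2479 0.01  ]
 [0.4871 0.2468 0.01  ]] [0.5418 0.3157 0.01  ]
rib [0.54526212 0.31754974 0.085     ] 0.05667869237011842
```

```bash
python3 - <<'E'
from h import *
snap('scene','u2',(200,200,460,450),2.3)
E
```

```text
(no output)
```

View pics/u2.png

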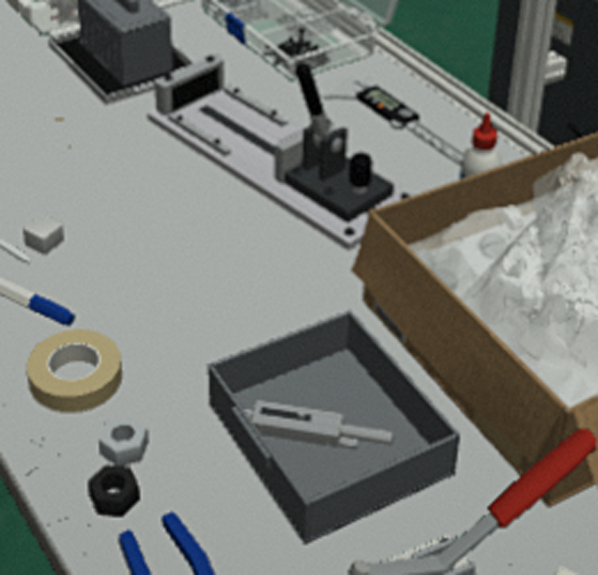

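```bash
python3 - <<'E'
from h import *
print(onz('scene',[(200+300/2.3,200+420/2.3),(200+258/2.3,200+412/2.3),(200+342/2.3,200+425/2.3)],.017))
from plant import sign_off
print(sign_off())
E
```

```text
[[ 0.40986831 -0.22124213  0.017     ]
 [ 0.38898464 -0.19915791  0.017     ]
 [ 0.43205074 -0.24082328  0.017     ]]
the job is handed in; nothing more can be done
None
```

The job is done and handed in, but a wrist-force spike early on may already have failed the run. While folding the lever down, a reading at the end of one move showed about 131 N in total (124 N of it vertical). The limit is 120 N. I backed off at once and no stop was reported; no verdict was given either.

**What I did:**
- **Closing the fixture:** I pushed the jaw against the box using the lever, then folded the lever to about 1.5 rad.
- **Sorting:** Four slide bolts were there. The three with the bolt home went into the box, and the one with its bolt out went into the rework bin.
- **Lid:** It first went down tilted, with the stop end caught on the snap nubs. I pressed it again at several points until the grip rib stood at the same height, about 0.093 m, near both ends, which is the fully seated height.
- **Finishing:** I raised the lever, drew the jaw back and set the closed box in the outgoing tray.

**Last checks, from the camera images:**

| Check | Measured | Required |
|---|---|---|
| Box centre from tray centre | about 4 mm in x, 2 mm in y | within 50 mm and 65 mm |
| Box and lid | box upright, top outline fits a fully seated lid | upright, lid down and level |
| Slide bolt in bin | about 13 mm from bin centre, lying flat, bolt still out | inside the bin, at rest |
| Lever | about 0.3 rad | below 0.5 rad |
| Jaw | well back, under about 10 mm | below 30 mm |
| Oil bottle | still standing where it was | standing, not moved |

The three slide bolts in the box could not be seen once the lid was on; before that, the pictures showed them lying below the rim.

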